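Put the eggs away in the egg drawer

ROBOT

A 6-joint arm with a two-finger parallel gripper is mounted at the origin on the work surface. World frame = base frame: x ahead of the robot, y to its left, z up, the work surface at z = 0. Lengths are in m, angles in rad, forces in N, time in s.
With the tool pointing down it reaches from about 0.325 to 0.75 m from the base axis. Payload 7.6 kg.
Tool frame: the origin (TCP) lies at the very end of the fingers, on their centre line; the grasp point (between the pads) lies 19 mm behind it (env.grip_point_offset is the distance from the TCP to the grasp point, in m); z points along the fingers, y is the direction in which the jaws open and shut (so a half turn about z gives the same grasp; the last joint's range is limited). The gripper opens to 85 mm and grips with 20 to 120 N. Pads are 22 mm wide; open, the fingers measure 114 mm over their backs; the gripper's body (76 mm by 85 mm) begins 54 mm behind the grasp point. The pads swing forward as they close: fully open they stand 13 mm farther back than shut.
Start: joints at [1.096, 0.052, 1.401, -0, 1.689, -0.07], TCP at [0.207, 0.483, 0.231] pointing down, gripper open.
Joint ranges: [-2.9, 2.9], [-0.91, 2.17], [0.12, 2.37], [-1.06, 4.2], [0.26, 2.73], [-2.93, 2.93]. Speed limits (rad/s): [2.57, 2.57, 3.01, 3.14, 3.14, 3.14].

INTERFACE

Orientations are given as a unit quaternion [x, y, z, w].
In Python, from rig import env, imaging gives the robot as it stands.
- The arm moves only by the tool step_arm, never from a script. Its argument "commands" is a list of rows, each an object with "gripper": the opening in per cent of the stroke, from 0 (shut) to 100 (fully open); "slide": the shift along the tool's x, y, z in cm, a list of three; "yaw": the turn about the tool's z in degrees. A call has 1 to 5 rows; each row shifts and turns the commanded pose from where the row before left it, along the tool's axes as they then stand; what a row does not reach is not made up. A row lasts 1/10 s, in which the tool goes at most 50 mm and 8.59 degrees, less where a joint would pass 70% of its speed; a pose out of reach is approached as far as the arm can. A call is refused whole if a number of a shift passes 5 or a number of a turn 8.59, either way. A call with a gripper value outside its range is refused whole. The fingers move at their own pace and stop on an object; "newtons" is the grip in N (left out, the last holds). Time passes only in rows, so rows that do not move let the fingers close. It gives the time, the measured TCP pose, the force and the opening at its end, in the units of the state.
- env.state(): the state, without advancing time (a new reading comes with each control period).
- imaging.camera(name): name is "scene" or "top"; returns (picture, depth): 480x640x3 uint8, red, green, blue; 480x640 float32, m along the optical axis (not along the pixel's ray), 0 where there is no reading.
- imaging.camera_info(name): a dict with "fx", "fy", "cx", "cy" (pixels), "k1" (the pictures are not rectified: a ray, as slopes to the right and down, at radius r is drawn at 1 + k1 r^2 times it, then the intrinsics apply), "eye" and "attitude" of the camera in the world. Camera axes: x right, y down, z forward; pixel columns grow to the right and rows downward; lengths in m; the calibration is good to about 2 mm. A picture is of the moment at which its call begins. camera_info takes no time and is no camera call.
- env.sign_off(): hands the job in, once; it reports no verdict.
The state is a dict: "clock": time; "joints": joint angles; "qd": joint speeds; "joint_efforts": joint torques, N m; "eef_pos": TCP position; "ee_rot": TCP orientation; "ft_force": force on the tool from outside, world axes, zero at the start; "wrist_torque": the same for the moment, N m; "finger_gap": opening from 0.0 (shut) to 1.0 (fully open).
Only numpy, scipy, OpenCV 4.12 (cv2) and the standard library are available. Lean on these libraries where they do the work, as an engineer would, in place of code of your own. Each camera call takes 0.05 s, during which the arm holds its last target.

TASK

Put the eggs away: first stand the salt pot, which is in the way, upright on the bare end of the board, then pull the egg drawer right out, lay each egg from the board gently on its side, along the oval, in a dimple of its own, then push the drawer fully home until its catch snaps in. Eggs crack if squeezed hard, pressed into the tray or dropped; leave everything else where it stands.

Things in the scene. Friction and masses are not known exactly. Their poses are not given: they have to be found in the camera images.
- drawer (a joint): egg drawer, m pulled out: 0 = fully home, catch engaged; 0.135 = stop, fully out. Slides along -x of egg_box with about 2 N of drag and stays where it is left. A sprung roller catch holds it home: about 11 N to pull it off, 8 N to push it on; left between 0.006 and 0.016 it has not snapped in
- egg_box: wooden egg box, 185 deep x 270 wide x 76 high mm, fixed, front to the robot; origin on the worktop, middle of its front edge; x into the box, y along its width, z up. Its one drawer: wooden front panel 12 thick, top 73 above the worktop; back 146 behind it, 58 high; white moulded tray, top 21 above the worktop (side rims 30), with 6 oval dimples, 2 rows of 3, long axes along x
- drawer_handle (a point): middle of the drawer's handle: a round steel bar, 10 mm thick, 110 long along y, 42 mm in front of the drawer's front panel (37 clear behind it), 52 above the worktop; moves with the drawer
- board: wooden board with a lip all round, 200 (x) x 350 (y) mm, fixed, its upper face 12 above the worktop, lip 10 higher and 8 wide; origin at the middle of its far edge on the worktop, the board reaches 200 mm from there to -x. The eggs lie on it at the start, its +y end (the last 50 mm) is bare
- dimple1 (a point): floor centre of a dimple (front row, y = -72 mm); axes as the egg box; moves with the drawer. Dimple: opening 53 x 40 mm, floor 35 x 22, 9 deep, sides 45 degrees; floor 12 above the worktop; an egg lying in it has its centre 22 mm above this point and may lie up to 7 mm off along x, 2 along y. Dimples are 72 mm apart along y, 66 along x
- dimple2 (a point): floor centre of a dimple (front row, y = +0 mm); axes as the egg box; moves with the drawer. Dimple: opening 53 x 40 mm, floor 35 x 22, 9 deep, sides 45 degrees; floor 12 above the worktop; an egg lying in it has its centre 22 mm above this point and may lie up to 7 mm off along x, 2 along y. Dimples are 72 mm apart along y, 66 along x
- dimple3 (a point): floor centre of a dimple (front row, y = +72 mm); axes as the egg box; moves with the drawer. Dimple: opening 53 x 40 mm, floor 35 x 22, 9 deep, sides 45 degrees; floor 12 above the worktop; an egg lying in it has its centre 22 mm above this point and may lie up to 7 mm off along x, 2 along y. Dimples are 72 mm apart along y, 66 along x
- dimple4 (a point): floor centre of a dimple (back row, y = -72 mm); axes as the egg box; moves with the drawer. Dimple: opening 53 x 40 mm, floor 35 x 22, 9 deep, sides 45 degrees; floor 12 above the worktop; an egg lying in it has its centre 22 mm above this point and may lie up to 7 mm off along x, 2 along y. Dimples are 72 mm apart along y, 66 along x
- dimple5 (a point): floor centre of a dimple (back row, y = +0 mm); axes as the egg box; moves with the drawer. Dimple: opening 53 x 40 mm, floor 35 x 22, 9 deep, sides 45 degrees; floor 12 above the worktop; an egg lying in it has its centre 22 mm above this point and may lie up to 7 mm off along x, 2 along y. Dimples are 72 mm apart along y, 66 along x
- dimple6 (a point): floor centre of a dimple (back row, y = +72 mm); axes as the egg box; moves with the drawer. Dimple: opening 53 x 40 mm, floor 35 x 22, 9 deep, sides 45 degrees; floor 12 above the worktop; an egg lying in it has its centre 22 mm above this point and may lie up to 7 mm off along x, 2 along y. Dimples are 72 mm apart along y, 66 along x
- egg1: hen's egg, 57 long, 44 thick, 62 g, lying on its side (its middle 22 mm above what it lies on); may be absent (4 to 6 are present). Origin at its middle, x along the egg towards the pointed end; thickest some 2 mm nearer the blunt end. Rolls if knocked. Cracks if a finger presses with over 60 N, or if it is dropped on (from some 50 mm) or pressed into the drawer with over 30 N
- egg2: hen's egg, 57 long, 44 thick, 62 g, lying on its side (its middle 22 mm above what it lies on); may be absent (4 to 6 are present). Origin at its middle, x along the egg towards the pointed end; thickest some 2 mm nearer the blunt end. Rolls if knocked. Cracks if a finger presses with over 60 N, or if it is dropped on (from some 50 mm) or pressed into the drawer with over 30 N
- egg3: hen's egg, 57 long, 44 thick, 62 g, lying on its side (its middle 22 mm above what it lies on); may be absent (4 to 6 are present). Origin at its middle, x along the egg towards the pointed end; thickest some 2 mm nearer the blunt end. Rolls if knocked. Cracks if a finger presses with over 60 N, or if it is dropped on (from some 50 mm) or pressed into the drawer with over 30 N
- egg4: hen's egg, 57 long, 44 thick, 62 g, lying on its side (its middle 22 mm above what it lies on); may be absent (4 to 6 are present). Origin at its middle, x along the egg towards the pointed end; thickest some 2 mm nearer the blunt end. Rolls if knocked. Cracks if a finger presses with over 60 N, or if it is dropped on (from some 50 mm) or pressed into the drawer with over 30 N
- egg5: hen's egg, 57 long, 44 thick, 62 g, lying on its side (its middle 22 mm above what it lies on); may be absent (4 to 6 are present). Origin at its middle, x along the egg towards the pointed end; thickest some 2 mm nearer the blunt end. Rolls if knocked. Cracks if a finger presses with over 60 N, or if it is dropped on (from some 50 mm) or pressed into the drawer with over 30 N
- egg6: hen's egg, 57 long, 44 thick, 62 g, lying on its side (its middle 22 mm above what it lies on); may be absent (4 to 6 are present). Origin at its middle, x along the egg towards the pointed end; thickest some 2 mm nearer the blunt end. Rolls if knocked. Cracks if a finger presses with over 60 N, or if it is dropped on (from some 50 mm) or pressed into the drawer with over 30 N
- salt_pot: white ceramic salt pot with a steel cap, 36 wide at the foot, 32 at 45 mm, 58 high, round, 160 g; stands on the worktop in the way of the drawer. Origin under its middle, z up
- clock: black alarm clock, 84 wide, 124 high, stands on top of the egg box; leave alone. Origin under its middle
- canister1: white canister with wooden lid, 96 wide, 114 high, behind the board; leave alone. Origin under its middle
- canister2: the other canister, the same
- mug: white mug, 80 wide, 75 high, at the left side; leave alone. Origin under its middle
- tumbler: drinking glass, 72 wide, 95 high, at the right side; leave alone. Origin under its middle
- wood_spoon: wooden spoon, 240 long, at the left side; leave alone
Not all that is in view belongs to the job. What is shaped like the egg1 but black is not meant.

How it is judged:
By the outcome, as a careful person would: the job done as asked, in the order asked, and still so for the second after the job is handed in, with the robot touching nothing.
Of egg1, egg2, egg3, egg4, egg5, egg6 only 4 to 6 are there at a start; the rules pass over those that are not, and their reading is None.
At some moment in a run one of egg1, egg2, egg3, egg4, egg5, egg6 may be knocked a few centimetres aside while the robot is not near it.
It also fails if it takes over 210 s, if anything falls off the work surface, if the arm or the gripper's body presses on something with over 40 N, if the wrist force passes 120 N, or if a joint passes its speed limit or range.

## Working session

There is one attempt and no reset: what is moved stays moved. The work goes in short steps, Python scripts to look and compute and a tool call to move; the robot and the scene stay as the last step left them, time stands still between calls to the robot, and variables do not carry over. Pictures are saved under pics/ and viewed, and the job is handed in when it is done.

Besides the shell and the picture viewer there is one more tool, called after "Request:" as a command line: name --argument value ..., lists and objects as JSON in quotes. step_arm: Moves the arm, as the interface text tells. Its arguments: {"type":"object","properties":{"commands":{"type":"array"},"newtons":{"type":"number"}},"required":["commands"]}

```bash
ls; mkdir -p pics; python3 - <<'E'
from rig import env, imaging
import cv2
for n in("scene","top"):
    im,d=imaging.camera(n); cv2.imwrite(f"pics/{n}0.png",im[:,:,::-1]); print(n,imaging.camera_info(n))
print(env.state(), env.grip_point_offset)
E
```

```text
pics
scene {'fx': 606.5585194269465, 'fy': 606.5585194269465, 'cx': 315.69253343530056, 'cy': 238.06292481474253, 'k1': -0.06180609960175992, 'eye': array([ 1.69323193, -0.45037135,  0.97764859]), 'attitude': array([ 0.72737389,  0.50703658, -0.26571607, -0.37846545])}
top {'fx': 490.25811334861834, 'fy': 490.25811334861834, 'cx': 319.0871511977354, 'cy': 235.65577218952046, 'k1': 0.0165818231620146, 'eye': array([ 0.43012275, -0.02573948,  1.24018281]), 'attitude': array([ 0.71136062, -0.70200463,  0.0182048 , -0.02870806])}
{'clock': 0.1, 'joints': array([ 1.09571076e+00,  5.27633565e-02,  1.40161649e+00,  2.87913357e-05,
        1.68860003e+00, -7.02895589e-02]), 'qd': array([ 1.17260767e-03, -6.76341971e-04, -2.83857812e-03, -1.24284889e-04,
        7.73301755e-04,  5.78399055e-05]), 'joint_efforts': array([ 9.01651638e-04, -3.82585430e+01, -3.60982811e+01, -7.09167534e-05,
        4.79007344e-03,  7.13488907e-05]), 'eef_pos': array([0.20660593, 0.4823482 , 0.23056549]), 'ee_rot': array([ 2.01017264e-01,  9.79587453e-01, -6.64132899e-04, -2.00572832e-04]), 'ft_force': array([-0.13254771, -0.3046588 , -0.0284166 ]), 'wrist_torque': array([0.01033244, 0.01870718, 0.00517916]), 'finger_gap': 1.001382621315901} 0.0187
```

View pics/scene0.png

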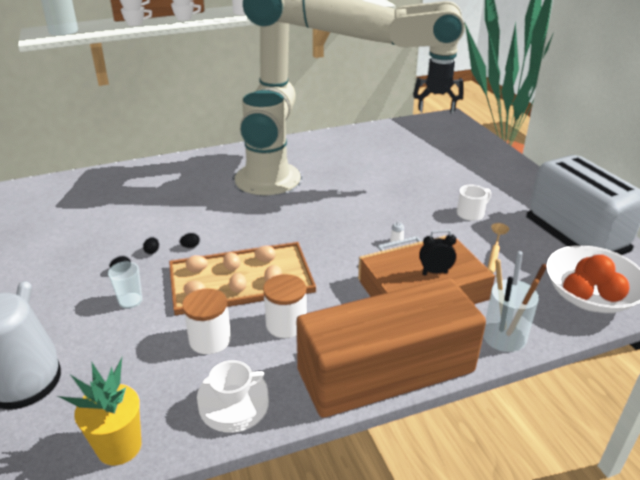

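View pics/top0.png

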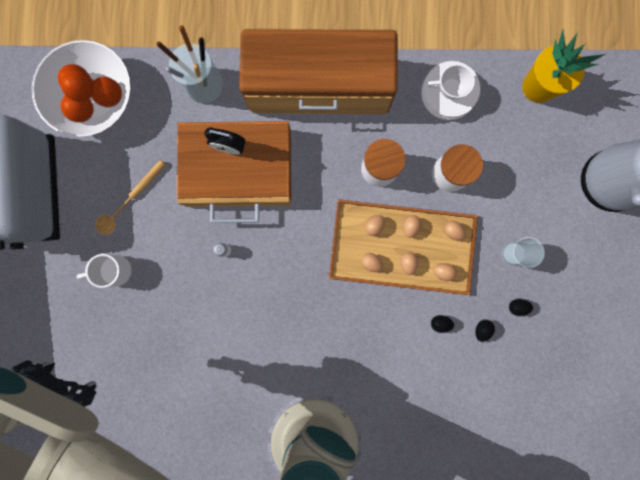

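The top view shows six eggs on the board (x px 370-465, y px 225-272) and the salt pot at (222,250). The box handle is at (235,217), and there are black decoys below the board. Next I'll get the 3D measurements.

```bash
cat > h.py <<'E'
from rig import env, imaging
import cv2, numpy as np
from scipy.spatial.transform import Rotation as R
def cloud(n):
    im,d=imaging.camera(n); return im,d,xyz(n,d)
def rays(n,uv):
    c=imaging.camera_info(n)
    uv=np.asarray(uv,float).reshape(-1,2)
    p=np.stack([(uv[:,0]-c['cx'])/c['fx'],(uv[:,1]-c['cy'])/c['fy']],1); s=p.copy()
    for _ in range(8): s=p/(1+c['k1']*(s**2).sum(1,keepdims=True))
    return c,np.c_[s,np.ones(len(s))]
def xyz(n,d):
    v,u=np.mgrid[:480,:640]
    c,r=rays(n,np.c_[u.ravel(),v.ravel()])
    P=R.from_quat(c['attitude']).apply(r*d.ravel()[:,None])+c['eye']
    P[d.ravel()==0]=np.nan
    return P.reshape(480,640,3)
def onplane(n,uv,z):
    c,r=rays(n,uv); w=R.from_quat(c['attitude']).apply(r)
    return c['eye']+w*((z-c['eye'][2])/w[:,2])[:,None]
def eggs(im,P,zr=(0.026,0.075),box=None,name='top'):
    hsv=cv2.cvtColor(im,cv2.COLOR_RGB2HSV)
    m=np.isfinite(P[...,2])&(P[...,2]>zr[0])&(P[...,2]<zr[1])
    if box is not None: m&=(P[...,0]>box[0])&(P[...,0]<box[1])&(P[...,1]>box[2])&(P[...,1]<box[3])
    n,l,st,ce=cv2.connectedComponentsWithStats(m.astype(np.uint8),connectivity=4)
    out=[]
    for i in range(1,n):
        if st[i,4]<60: continue
        q=P[l==i]; c=q[:,:2].mean(0); w,V=np.linalg.eigh(np.cov((q[:,:2]-c).T)); a=V[:,1]
        out.append((c,np.degrees(np.arctan2(a[1],a[0])),2*np.sqrt(w[::-1]),q[:,2].max(),st[i,4],ce[i],im[l==i].mean(0)))
    return out
def show(l):
    for c,a,w,z,n,ce,col in l: print("c",c.round(4),"ang",round(a,1),"ax",w.round(4),"z",round(float(z),4),n,ce.round(1),col.round(0))
def st():
    s=env.state(); return s
def crop(im,x0,y0,x1,y1,f,name):
    cv2.imwrite(f"pics/{name}.png",cv2.resize(im[y0:y1,x0:x1,::-1],None,fx=f,fy=f,interpolation=cv2.INTER_CUBIC))
E
python3 - <<'E'
from h import *
im,d,P=cloud("top")
show(eggs(im,P,(0.028,0.09)))
for uv in [(222,250),(340,203),(477,214),(330,279),(471,294),(210,213),(258,213),(178,201),(290,203),(400,245),(320,330)]:
    print(uv,P[uv[1],uv[0]].round(4))
crop(im,160,110,500,310,2.3,"t1")
E
```

```text
c [0.8673 0.5891] ang 137.7 ax [0.1312 0.1273] z 0.09 5791 [79.5 87.7] [161. 138. 133.]
c [ 0.8755 -0.3283] ang 62.9 ax [0.0701 0.0656] z 0.09 2408 [450.9  89.5] [182. 180. 185.]
c [0.8683 0.2764] ang 125.5 ax [0.0555 0.02  ] z 0.0897 412 [205.8  88.5] [ 92.  99. 105.]
c [ 0.8735 -0.5308] ang -138.8 ax [0.0486 0.016 ] z 0.0899 396 [536.   88.8] [142. 107.   3.]
c [ 0.8228 -0.0032] ang 90.0 ax [0.2216 0.0024] z 0.0899 943 [319.1 108. ] [96. 73. 47.]
c [0.6717 0.199 ] ang 94.5 ax [0.1621 0.1234] z 0.084 8976 [234.3 166.7] [148.  94.  54.]
c [0.6031 0.6654] ang 177.7 ax [0.1694 0.0361] z 0.09 1293 [ 41.4 193. ] [66. 69. 75.]
c [ 0.6422 -0.6816] ang -163.0 ax [0.0906 0.0357] z 0.09 997 [602.2 183.2] [127. 132. 143.]
c [ 0.6519 -0.3069] ang -141.7 ax [0.0505 0.0169] z 0.0899 258 [443.5 178.1] [183. 181. 186.]
c [ 0.6525 -0.1412] ang 62.5 ax [0.0494 0.0161] z 0.09 176 [374.9 177.2] [159. 155. 159.]
c [ 0.537  -0.1436] ang 144.4 ax [0.0281 0.0213] z 0.0601 313 [375.1 225. ] [184. 138. 101.]
c [ 0.5368 -0.2331] ang 168.8 ax [0.0283 0.021 ] z 0.0599 319 [412.  225.5] [189. 142. 104.]
c [ 0.52
[... 777 characters left out ...]
 z 0.0473 289 [521. 307.] [22. 22. 25.]
c [ 0.3006 -0.3085] ang 85.9 ax [0.0268 0.0203] z 0.047 292 [442.4 323.6] [22. 22. 25.]
c [ 0.2876 -0.411 ] ang 159.0 ax [0.0266 0.0197] z 0.0481 296 [485.2 329.8] [22. 22. 25.]
c [0.0554 0.0081] ang 101.8 ax [0.0764 0.0262] z 0.0875 521 [309.8 427.2] [111. 108.  97.]
(222, 250) [0.4708 0.2266 0.058 ]
(340, 203) [ 0.5938 -0.0583  0.0196]
(477, 214) [ 0.572  -0.404   0.0034]
(330, 279) [ 0.4033 -0.0358 -0.0019]
(471, 294) [ 0.3712 -0.3879  0.002 ]
(210, 213) [0.5611 0.2597 0.0517]
(258, 213) [0.5617 0.1413 0.059 ]
(178, 201) [0.5866 0.3322 0.0738]
(290, 203) [0.5899 0.0657 0.0377]
(400, 245) [ 0.4908 -0.2096  0.0122]
(320, 330) [ 0.2757 -0.0123 -0.0018]
```

View pics/t1.png

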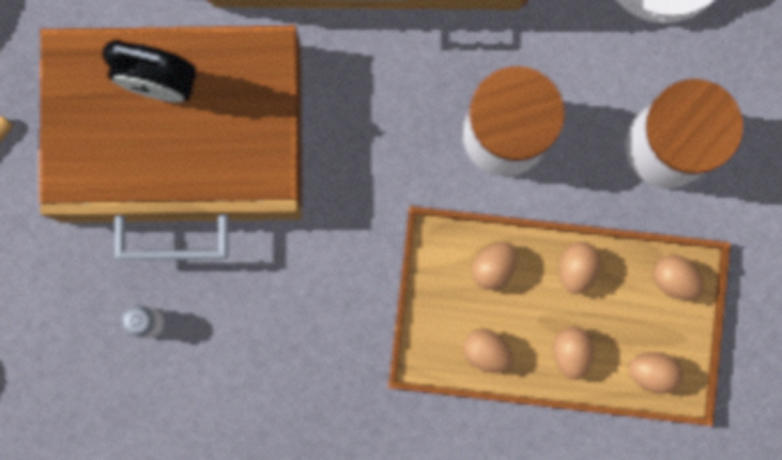

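```bash
cat >> h.py <<'E'
def eggsil(im,P,z=0.034,box=(0.36,0.62,-0.42,-0.04)):
    """silhouettes of eggs by colour+height, at plane z. returns list c, axis angle deg, axes"""
    lab=cv2.cvtColor(im,cv2.COLOR_RGB2LAB).astype(int); hsv=cv2.cvtColor(im,cv2.COLOR_RGB2HSV).astype(int)
    out=[]
    for c,a,w,zz,n,ce,col in eggs(im,P,(0.028,0.075),box):
        if not(0.018<w[1] and w[0]<0.034): continue
        x,y=ce.astype(int); r=20
        sub=im[y-r:y+r+1,x-r:x+r+1]; pz=P[y-r:y+r+1,x-r:x+r+1]
        m=np.full(sub.shape[:2],cv2.GC_PR_BGD,np.uint8)
        h=(pz[...,2]>0.022); m[h]=cv2.GC_PR_FGD
        core=(pz[...,2]>0.036); m[core]=cv2.GC_FGD
        m[[0,1,-1,-2]]=0; m[:,[0,1,-1,-2]]=0
        m,_,_=cv2.grabCut(np.ascontiguousarray(sub[:,:,::-1]),m,None,np.zeros((1,65)),np.zeros((1,65)),4,cv2.GC_INIT_WITH_MASK)
        g=((m==1)|(m==3)).astype(np.uint8)
        nn,l,s,_=cv2.connectedComponentsWithStats(g); k=1+np.argmax(s[1:,4]); vv,uu=np.nonzero(l==k)
        q=onplane('top',np.c_[uu+x-r,vv+y-r],z)[:,:2]
        cc=q.mean(0); w2,V=np.linalg.eigh(np.cov((q-cc).T)); ax=V[:,1]
        out.append((cc,np.degrees(np.arctan2(ax[1],ax[0]))%180,2*np.sqrt(w2[::-1]),zz,len(q),np.array([uu.mean()+x-r,vv.mean()+y-r]),col))
    return out
E
python3 - <<'E'
from h import *
im,d,P=cloud("top")
show(eggsil(im,P))
show(eggs(im,P,(0.028,0.075),(0.36,0.62,-0.42,-0.04)))
# box top
m=(abs(P[...,2]-0.076)<0.008)&(P[...,0]>0.56)&(P[...,0]<0.8)&(P[...,1]>0.04)&(P[...,1]<0.36)
n,l,s,_=cv2.connectedComponentsWithStats(m.astype(np.uint8),connectivity=4);k=1+np.argmax(s[1:,4])
q=np.argwhere(l==k)[:,::-1]; q=onplane('top',q,0.076)[:,:2].astype(np.float32)
r=cv2.minAreaRect(q); print(r,cv2.boxPoints(r).round(4).tolist())
# right and left edge lines: extreme per row
for nm,f in(("y-",np.argmin),("y+",np.argmax)):
    e=[]
    for xx in np.arange(0.61,0.75,0.004):
        t=q[abs(q[:,0]-xx)<0.002]
        if len(t): e.append((xx,t[f(t[:,1]),1]))
    e=np.array(e);print(nm,np.polyfit(e[:,0]-0.6,e[:,1],1))
for nm,f in(("x-",np.argmin),("x+",np.argmax)):
    e=[]
    for yy in np.arange(0.09,0.31,0.004):
        t=q[abs(q[:,1]-yy)<0.002]
        if len(t): e.append((yy,t[f(t[:,0]),0]))
    e=np.array(e);print(nm,np.polyfit(e[:,0]-0.2,e[:,1],1))
# handle
m=(P[...,0]>0.53)&(P[...,0]<0.58)&(P[...,1]>0.1)&(P[...,1]<0.3)&(P[...,2]>0.03)
q=P[m]; print("handle",len(q),q.mean(0),np.percentile(q[:,1],[1,50,99]),np.polyfit(q[:,1]-0.2,q[:,0],1))
# board colour rect
hsv=cv2.cvtColor(im,cv2.COLOR_RGB2HSV)
m=((hsv[...,1]>90)&(hsv[...,0]<25)).astype(np.uint8); m[:195]=0;m[300:]=0;m[:,:320]=0;m[:,490:]=0
n,l,s,_=cv2.connectedComponentsWithStats(m);k=1+np.argmax(s[1:,4])
q=onplane('top',np.argwhere(l==k)[:,::-1],0.022)[:,:2].astype(np.float32)
r=cv2.minAreaRect(q);print(r,cv2.boxPoints(r).round(4).tolist())
m=(P[...,2]>0.05)&(P[...,2]<0.08)&(P[...,0]>0.44)&(P[...,0]<0.51)&(P[...,1]>0.19)&(P[...,1]<0.27)
print("pot",P[m].mean(0))
E
```

```text
c [ 0.5351 -0.1569] ang 85.2 ax [0.0362 0.0288] z 0.059 534 [379.9 226.4] [184. 137. 100.]
c [ 0.5338 -0.2464] ang 71.7 ax [0.0343 0.0298] z 0.0587 526 [416.4 227.3] [189. 142. 104.]
c [ 0.5253 -0.3493] ang 69.5 ax [0.0376 0.024 ] z 0.0598 467 [458.5 231.3] [188. 140. 102.]
c [ 0.4448 -0.2412] ang 71.4 ax [0.0353 0.0292] z 0.0593 538 [414.3 263.5] [189. 141. 103.]
c [ 0.4451 -0.1484] ang 73.7 ax [0.0388 0.0232] z 0.0592 465 [376.3 262.9] [182. 135.  98.]
c [ 0.4251 -0.3257] ang 78.2 ax [0.0396 0.0226] z 0.0603 469 [449.  272.1] [192. 144. 105.]
c [ 0.537  -0.1436] ang 144.4 ax [0.0281 0.0213] z 0.059 314 [375.1 225. ] [184. 137. 100.]
c [ 0.5367 -0.2331] ang 168.9 ax [0.0282 0.021 ] z 0.0587 319 [411.9 225.6] [189. 142. 104.]
c [ 0.5264 -0.3365] ang 51.3 ax [0.0281 0.0206] z 0.0598 323 [454.7 230.4] [188. 140. 102.]
c [ 0.4468 -0.2269] ang -176.5 ax [0.0283 0.0211] z 0.0593 326 [409.4 262.6] [189. 141. 103.]
c [ 0.4463 -0.1372] ang 57.8 ax [0.0284 0.0213] z 0.0592 321 [372.2 262.2] [182. 135.  98.]
c [ 0.4267 -0.3134] ang 73.9 ax [0.0276 0.0214] z 0.0603 330 [445.3 271.4] [192. 144. 105.]
((0.6833975315093994, 0.20202234387397766), (0.19801746308803558, 0.2708136737346649), 1.532601237297058) [[0.5807999968528748, 0.33469998836517334], [0.5879999995231628, 0.06400000303983688], [0.7860000133514404, 0.06930000334978104], [0.7786999940872192, 0.3400000035762787]]
y- [0.03531166 0.06458039]
y+ [0.03165382 0.33444059]
x- [-0.02627164  0.586029  ]
x+ [-0.02678043  0.78136656]
handle 318 [0.55076174 0.20048639 0.05532927] [0.13948536 0.20186643 0.25908147] [5.36024919e-04 5.50761477e-01]
((0.48658809065818787, -0.21548111736774445), (0.3485615849494934, 0.1985795646905899), 84.06527709960938) [[0.36980000138282776, -0.37860000133514404], [0.567300021648407, -0.39910000562667847], [0.6033999919891357, -0.052400000393390656], [0.4059000015258789, -0.03189999982714653]]
pot [0.47350263 0.2323868  0.05558402]
```

```bash
python3 - <<'E'
from h import *
im,d,P=cloud("top")
crop(im,170,185,300,260,6,"hb")
# bar centre per column by brightness, at z=.052/.057
g=im.astype(int).sum(2)
for u in range(214,256,5):
    col=g[212:228,u]; print(u,col.tolist())
E
```

```text
214 [370, 379, 360, 373, 367, 375, 398, 445, 500, 486, 446, 432, 445, 435, 447, 452]
219 [434, 448, 435, 436, 437, 436, 442, 472, 502, 483, 436, 429, 444, 433, 435, 440]
224 [430, 444, 443, 442, 439, 438, 427, 451, 498, 469, 407, 416, 444, 448, 437, 438]
229 [432, 434, 431, 437, 440, 439, 433, 466, 502, 480, 429, 428, 442, 434, 439, 435]
234 [426, 437, 426, 415, 413, 412, 419, 470, 504, 478, 412, 418, 436, 444, 441, 441]
239 [270, 263, 267, 247, 250, 253, 319, 440, 501, 466, 350, 273, 240, 234, 239, 285]
244 [434, 439, 441, 440, 440, 437, 413, 471, 518, 467, 395, 381, 311, 255, 240, 275]
249 [428, 437, 447, 448, 457, 438, 429, 467, 512, 474, 422, 400, 312, 257, 251, 287]
254 [475, 481, 487, 484, 491, 478, 481, 510, 514, 461, 401, 390, 316, 269, 262, 303]
```

View pics/hb.png

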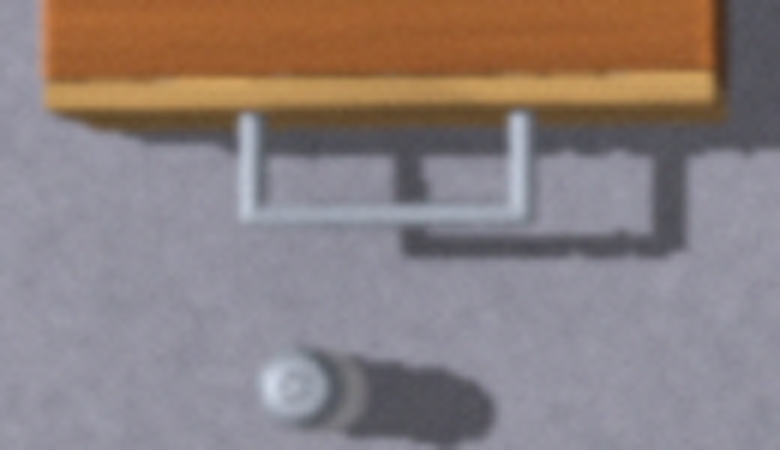

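```bash
cat >> h.py <<'E'
def phi():
    q=env.state()['ee_rot']; X=R.from_quat(q).apply([1,0,0]); return np.degrees(np.arctan2(X[1],X[0]))
def plan(start,ph,wps,step=4.0):
    """wps: list of (x,y,z,phi or None). Prints rows in tool axes."""
    p=np.array(start,float)
    for t in wps:
        q=np.array(t[:3]); tp=t[3] if t[3] is not None else ph
        dy=-(tp-ph); dy=(dy+180)%360-180
        dist=np.linalg.norm(q-p)*100; n=max(1,int(np.ceil(dist/step-1e-6)),int(np.ceil(abs(dy)/8.5-1e-6)))
        rows=[]
        for i in range(n):
            a=np.radians(ph); x=np.array([np.cos(a),np.sin(a)]); y=np.array([np.sin(a),-np.cos(a)])  # tool down: y = z cross x with z=-Z
            dd=(q-p)/(n-i)*100
            s=[round(float(dd[:2]@x),2),round(float(dd[:2]@y),2),round(float(-dd[2]),2)]
            yw=round(dy/n,1); rows.append((s,yw))
            p=p+np.r_[s[0]*x+s[1]*y,-s[2]]/100; ph-=yw
        print("->",t,"n",n)
        # compress
        k=0
        while k<len(rows):
            j=k
            while j<len(rows) and rows[j]==rows[k]: j+=1
            print("   ",j-k,"x slide",rows[k][0],"yaw",rows[k][1]); k=j
E
python3 - <<'E'
from h import *
print(onplane('top',[(210.9,220),(257.8,220),(234.5,220)],0.055).round(4))
print(onplane('top',[(219.2,249.2)],0.058).round(4))
print(onplane('top',[(177.7,202.7),(289,202.5),(234,198),(234,202.3)],0.073).round(4))
s=env.state();print(s['eef_pos'],phi())
plan(s['eef_pos'],phi(),[(.36,.36,.18,90),(.473,.231,.12,90)])
E
```

```text
[[0.5436 0.2563 0.055 ]
 [0.545  0.142  0.055 ]
 [0.5443 0.1988 0.055 ]]
[[0.4727 0.2334 0.058 ]]
[[0.5826 0.3331 0.073 ]
 [0.5864 0.0654 0.073 ]
 [0.5957 0.1979 0.073 ]
 [0.5853 0.1976 0.073 ]]
[0.20667534 0.48245781 0.23090245] 156.80949311525933
-> (0.36, 0.36, 0.18, 90) n 8
    1 x slide [-2.36, -0.65, 0.64] yaw 8.4
    1 x slide [-2.44, -0.3, 0.64] yaw 8.4
    1 x slide [-2.45, 0.06, 0.64] yaw 8.4
    1 x slide [-2.42, 0.42, 0.63] yaw 8.4
    1 x slide [-2.33, 0.76, 0.64] yaw 8.4
    1 x slide [-2.19, 1.1, 0.63] yaw 8.4
    1 x slide [-2.01, 1.4, 0.64] yaw 8.4
    1 x slide [-1.79, 1.69, 0.63] yaw 8.4
-> (0.473, 0.231, 0.12, 90) n 5
    1 x slide [-2.56, 2.28, 1.2] yaw -0.1
    2 x slide [-2.57, 2.27, 1.2] yaw -0.1
    2 x slide [-2.58, 2.26, 1.2] yaw -0.1
```

Request:
step_arm --commands '[{"gripper": 65,"slide": [0,0,0],"yaw": 8.2},{"gripper": 65,"slide": [0,0,0],"yaw": 8.2},{"gripper": 65,"slide": [0,0,0],"yaw": 8.2},{"gripper": 65,"slide": [0,0,0],"yaw": 8.2},{"gripper": 65,"slide": [0,0,0],"yaw": 8.2}]' --newtons 40

```text
clock: 0.75
eef_pos: [0.2067, 0.4825, 0.2312]
ee_rot: [0.534, 0.846, -0.0, 0.0]
ft_force: [0.1, 0.1, -0.5]
finger_gap: 0.646
```

Request:
step_arm --commands '[{"gripper": 65,"slide": [0,0,0],"yaw": 8.2},{"gripper": 65,"slide": [0,0,0],"yaw": 8.2},{"gripper": 65,"slide": [0,0,0],"yaw": 8.2},{"gripper": 65,"slide": [0,0,0],"yaw": 0}]'

```text
clock: 1.15
eef_pos: [0.2067, 0.4825, 0.2312]
ee_rot: [0.7, 0.714, -0.0, 0.0]
ft_force: [-0.7, -0.3, -0.3]
finger_gap: 0.645
```

```bash
python3 - <<'E'
from h import *
s=env.state();print(s['clock'],s['eef_pos'],phi(),s['finger_gap'])
plan(s['eef_pos'],phi(),[(.473,.233,.12,None),(.473,.233,.02,None)])
E
```

```text
1.15 [0.20670412 0.48254922 0.2311698 ] 91.13505075388223 0.6445585434053441
-> (0.473, 0.233, 0.12, None) n 10
    4 x slide [-2.55, 2.61, 1.11] yaw 0.0
    1 x slide [-2.55, 2.62, 1.11] yaw 0.0
    1 x slide [-2.55, 2.61, 1.11] yaw 0.0
    1 x slide [-2.54, 2.62, 1.11] yaw 0.0
    1 x slide [-2.55, 2.61, 1.12] yaw 0.0
    1 x slide [-2.54, 2.62, 1.11] yaw 0.0
    1 x slide [-2.55, 2.61, 1.12] yaw 0.0
-> (0.473, 0.233, 0.02, None) n 3
    2 x slide [0.0, 0.0, 3.33] yaw 0.0
    1 x slide [0.0, 0.0, 3.34] yaw 0.0
```

Request:
step_arm --commands '[{"gripper": 65,"slide": [-2.55,2.61,1.1],"yaw": 0},{"gripper": 65,"slide": [-2.55,2.61,1.1],"yaw": 0},{"gripper": 65,"slide": [-2.55,2.61,1.1],"yaw": 0},{"gripper": 65,"slide": [-2.55,2.61,1.1],"yaw": 0},{"gripper": 65,"slide": [-2.55,2.61,1.1],"yaw": 0}]'

```text
clock: 1.65
eef_pos: [0.3408, 0.3568, 0.1759]
ee_rot: [0.698, 0.716, 0.0, -0.0]
ft_force: [0.4, 0.6, 0.2]
finger_gap: 0.648
```

Request:
step_arm --commands '[{"gripper": 65,"slide": [-2.55,2.61,1.1],"yaw": 0},{"gripper": 65,"slide": [-2.55,2.61,1.1],"yaw": 0},{"gripper": 65,"slide": [-2.55,2.61,1.1],"yaw": 0},{"gripper": 65,"slide": [-2.55,2.61,1.1],"yaw": 0},{"gripper": 65,"slide": [-2.55,2.61,1.1],"yaw": 0}]'

```text
clock: 2.15
eef_pos: [0.474, 0.232, 0.1209]
ee_rot: [0.698, 0.716, 0.0, -0.0]
ft_force: [0.1, 0.5, 0.3]
finger_gap: 0.651
```

```bash
python3 - <<'E'
from h import *
im,d,P=cloud("scene");crop(im,300,150,540,320,3,"a1")
s=env.state();print(s['clock'],s['eef_pos'],phi(),s['finger_gap'])
E
```

```text
2.2 [0.4762602  0.22815456 0.11878203] 91.26501716595793 0.6487563250380102
```

View pics/a1.png

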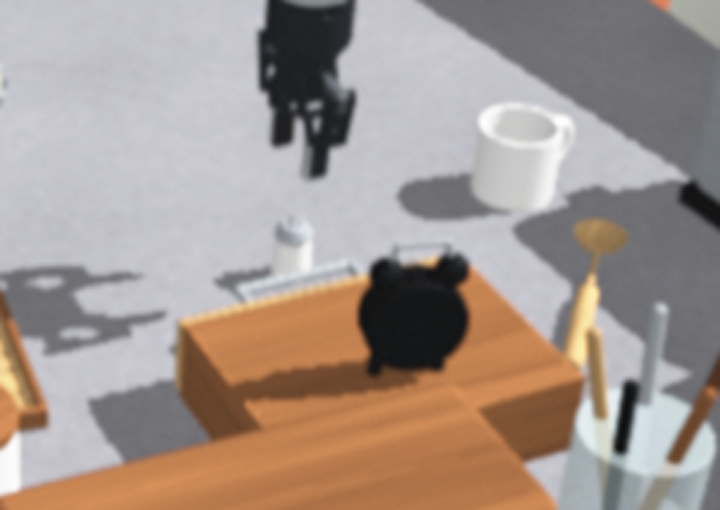

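The gripper is above the salt pot, with the pot at (290,245) in the crop. Going down on it.

Request:
step_arm --commands '[{"gripper": 65,"slide": [0,0,0],"yaw": 0},{"gripper": 65,"slide": [0,0,0],"yaw": 0}]'

```text
clock: 2.4
eef_pos: [0.4729, 0.2334, 0.1214]
ee_rot: [0.699, 0.715, 0.0, -0.0]
ft_force: [-0.7, -0.7, 0.1]
finger_gap: 0.653
```

Request:
step_arm --commands '[{"gripper": 65,"slide": [0.1,0,2.5],"yaw": 0},{"gripper": 65,"slide": [0.1,0,2.5],"yaw": 0},{"gripper": 65,"slide": [0.1,0,2.5],"yaw": 0},{"gripper": 65,"slide": [0,0,2.5],"yaw": 0},{"gripper": 65,"slide": [0,0,0],"yaw": 0}]'

```text
clock: 2.9
eef_pos: [0.4702, 0.2364, 0.0184]
ee_rot: [0.698, 0.716, -0.003, -0.001]
ft_force: [-0.3, 0.4, -0.8]
finger_gap: 0.646
```

```bash
python3 - <<'E'
from h import *
im,d,P=cloud("scene");crop(im,340,180,480,290,5,"a2")
s=env.state();print(s['clock'],s['eef_pos'],phi(),s['finger_gap'],s['ft_force'])
E
```

```text
2.95 [0.47161788 0.2367429  0.02065056] 91.35994899074497 0.6463255592819782 [0.65724405 0.20555595 0.00732285]
```

View pics/a2.png

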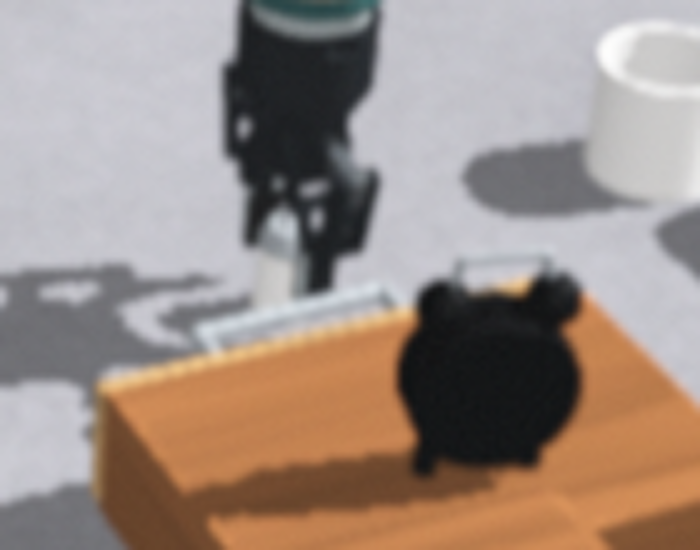

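Request:
step_arm --commands '[{"gripper": 65,"slide": [-0.3,0,0],"yaw": 0},{"gripper": 0,"slide": [0,0,0],"yaw": 0},{"gripper": 0,"slide": [0,0,0],"yaw": 0},{"gripper": 0,"slide": [0,0,0],"yaw": 0},{"gripper": 0,"slide": [0,0,0],"yaw": 0}]' --newtons 40

```text
clock: 3.45
eef_pos: [0.474, 0.2336, 0.0234]
ee_rot: [0.7, 0.715, 0.001, 0.0]
ft_force: [-1.4, -0.2, 6.2]
finger_gap: 0.37
```

Request:
step_arm --commands '[{"gripper": 0,"slide": [0,0,0],"yaw": 0},{"gripper": 0,"slide": [0,0,-3],"yaw": 0},{"gripper": 0,"slide": [0,0,-3],"yaw": 0},{"gripper": 0,"slide": [0,0,-3],"yaw": 0},{"gripper": 0,"slide": [0,0,0],"yaw": 0}]'

```text
clock: 3.95
eef_pos: [0.4755, 0.2341, 0.117]
ee_rot: [0.7, 0.715, 0.004, 0.002]
ft_force: [-0.0, 0.6, -1.0]
finger_gap: 0.368
```

```bash
python3 - <<'E'
from h import *
im,d,P=cloud("scene");crop(im,340,130,480,260,4,"a3")
s=env.state();print(s['clock'],s['eef_pos'],phi(),s['finger_gap'],s['ft_force'])
plan(s['eef_pos'],phi(),[(.5017,-.071,.12,None)])
E
```

```text
4.0 [0.47437018 0.23368636 0.1141153 ] 91.21013445427957 0.36679988701359695 [-1.09468858  0.12170713 -2.32819295]
-> (0.5017, -0.071, 0.12, None) n 8
    1 x slide [-3.81, 0.26, -0.07] yaw 0.0
    1 x slide [-3.82, 0.26, -0.07] yaw 0.0
    1 x slide [-3.81, 0.26, -0.07] yaw 0.0
    1 x slide [-3.82, 0.26, -0.08] yaw 0.0
    1 x slide [-3.81, 0.26, -0.07] yaw 0.0
    1 x slide [-3.82, 0.26, -0.08] yaw 0.0
    1 x slide [-3.81, 0.26, -0.07] yaw 0.0
    1 x slide [-3.82, 0.27, -0.08] yaw 0.0
```

View pics/a3.png

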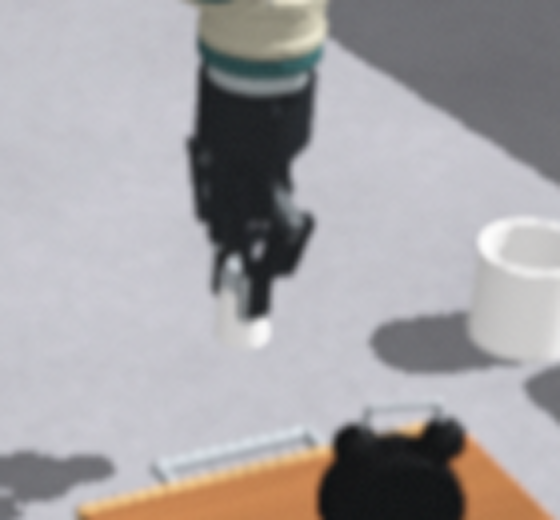

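The pot is held upright in the gripper, at (240,310) in the crop. Carrying it to the board end.

Request:
step_arm --commands '[{"gripper": 0,"slide": [-3.81,0.26,0],"yaw": 0},{"gripper": 0,"slide": [-3.81,0.26,0],"yaw": 0},{"gripper": 0,"slide": [-3.81,0.26,0],"yaw": 0},{"gripper": 0,"slide": [-3.81,0.26,0],"yaw": 0},{"gripper": 0,"slide": [-3.81,0.26,0],"yaw": 0}]'

```text
clock: 4.5
eef_pos: [0.4892, 0.0415, 0.1099]
ee_rot: [0.7, 0.715, -0.001, -0.001]
ft_force: [0.6, -0.5, -0.9]
finger_gap: 0.366
```

Request:
step_arm --commands '[{"gripper": 0,"slide": [-3.81,0.26,0],"yaw": 0},{"gripper": 0,"slide": [-3.81,0.26,0],"yaw": 0},{"gripper": 0,"slide": [-3.81,0.26,0],"yaw": 0},{"gripper": 0,"slide": [0,0,0],"yaw": 0},{"gripper": 0,"slide": [0,0,0],"yaw": 0}]'

```text
clock: 5.0
eef_pos: [0.4995, -0.0716, 0.1099]
ee_rot: [0.7, 0.714, -0.0, -0.001]
ft_force: [0.8, 0.2, -1.2]
finger_gap: 0.37
```

```bash
python3 - <<'E'
from h import *
im,d,P=cloud("top");crop(im,310,190,490,310,4,"a4")
im,d,P2=cloud("scene");crop(im,150,130,330,310,3,"a5")
s=env.state();print(s['clock'],s['eef_pos'],phi(),s['finger_gap'],s['ft_force'])
plan(s['eef_pos'],phi(),[(.5017,-.071,.12,None)])
E
```

```text
5.1 [ 0.49980096 -0.07036832  0.11039912] 91.24219325964665 0.3679147789615202 [ 0.07341017  0.49884426 -2.13622888]
-> (0.5017, -0.071, 0.12, None) n 1
    1 x slide [-0.07, 0.19, -0.96] yaw 0.0
```

View pics/a4.png

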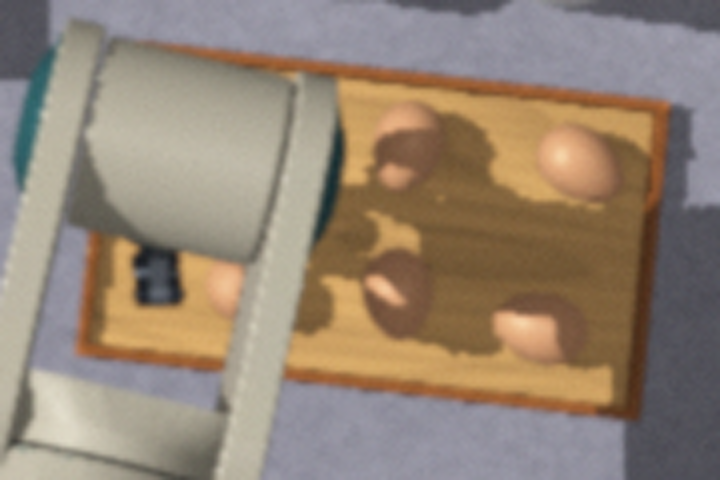

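View pics/a5.png

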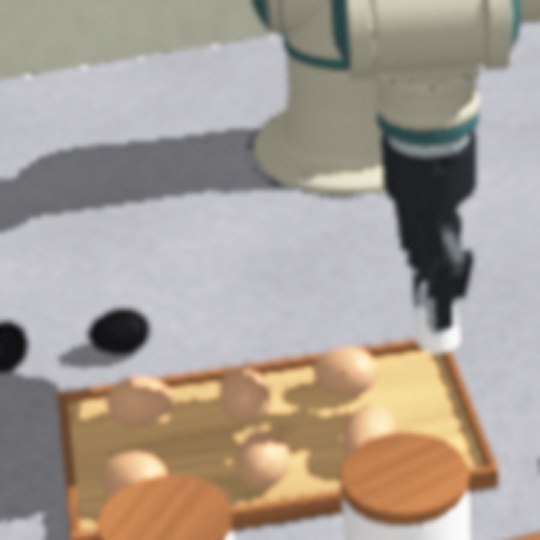

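Request:
step_arm --commands '[{"gripper": 0,"slide": [0,0.2,2.2],"yaw": 0},{"gripper": 0,"slide": [0,0,2.2],"yaw": 0},{"gripper": 0,"slide": [0,0,2.2],"yaw": 0},{"gripper": 0,"slide": [0,0,0],"yaw": 0},{"gripper": 0,"slide": [0,0,0.3],"yaw": 0}]'

```text
clock: 5.6
eef_pos: [0.5026, -0.0703, 0.0428]
ee_rot: [0.699, 0.715, 0.0, 0.0]
ft_force: [0.3, 0.9, -1.9]
finger_gap: 0.373
```

Request:
step_arm --commands '[{"gripper": 0,"slide": [0,0,0.3],"yaw": 0},{"gripper": 0,"slide": [0,0,0],"yaw": 0}]'

```text
clock: 5.8
eef_pos: [0.5027, -0.071, 0.04]
ee_rot: [0.699, 0.715, 0.0, 0.001]
ft_force: [-0.7, -0.6, -1.4]
finger_gap: 0.369
```

Request:
step_arm --commands '[{"gripper": 0,"slide": [0,0,0.2],"yaw": 0},{"gripper": 0,"slide": [0,0,0],"yaw": 0}]'

```text
clock: 6.0
eef_pos: [0.5024, -0.0711, 0.0375]
ee_rot: [0.7, 0.715, 0.0, 0.0]
ft_force: [-0.1, 0.1, -2.0]
finger_gap: 0.371
```

Request:
step_arm --commands '[{"gripper": 0,"slide": [0,0,0.2],"yaw": 0},{"gripper": 0,"slide": [0,0,0],"yaw": 0}]'

```text
clock: 6.2
eef_pos: [0.5024, -0.0712, 0.0354]
ee_rot: [0.7, 0.714, 0.0, 0.0]
ft_force: [0.6, -0.4, -0.4]
finger_gap: 0.365
```

Request:
step_arm --commands '[{"gripper": 0,"slide": [0,0,0.15],"yaw": 0},{"gripper": 0,"slide": [0,0,0],"yaw": 0}]'

```text
clock: 6.4
eef_pos: [0.5026, -0.0712, 0.0354]
ee_rot: [0.7, 0.715, 0.0, 0.0]
ft_force: [-5.2, -0.0, 10.2]
finger_gap: 0.373
```

Request:
step_arm --commands '[{"gripper": 0,"slide": [0,0,0.1],"yaw": 0},{"gripper": 0,"slide": [0,0,0],"yaw": 0}]'

```text
clock: 6.6
eef_pos: [0.5026, -0.0712, 0.0353]
ee_rot: [0.7, 0.715, 0.0, 0.0]
ft_force: [-9.8, 1.4, 18.1]
finger_gap: 0.367
```

Request:
step_arm --commands '[{"gripper": 0,"slide": [0,0,-0.2],"yaw": 0},{"gripper": 0,"slide": [0,0,0],"yaw": 0},{"gripper": 42,"slide": [0,0,0],"yaw": 0},{"gripper": 60,"slide": [0,0,0],"yaw": 0},{"gripper": 60,"slide": [0,0,0],"yaw": 0}]'

```text
clock: 7.1
eef_pos: [0.5022, -0.0711, 0.0345]
ee_rot: [0.7, 0.715, -0.0, -0.0]
ft_force: [0.9, 0.2, -0.3]
finger_gap: 0.6
```

Request:
step_arm --commands '[{"gripper": 60,"slide": [0,0,-3],"yaw": 0},{"gripper": 60,"slide": [0,0,-3],"yaw": 0},{"gripper": 60,"slide": [0,0,-3],"yaw": 0},{"gripper": 60,"slide": [4,0,0],"yaw": 0},{"gripper": 60,"slide": [4,0,0],"yaw": 0}]'

```text
clock: 7.6
eef_pos: [0.5011, 0.0092, 0.1259]
ee_rot: [0.701, 0.714, 0.001, 0.001]
ft_force: [0.3, 0.8, 0.1]
finger_gap: 0.601
```

Request:
step_arm --commands '[{"gripper": 60,"slide": [4,0,0],"yaw": 0},{"gripper": 60,"slide": [4,0,0],"yaw": 0},{"gripper": 60,"slide": [4,0,0],"yaw": 0},{"gripper": 60,"slide": [3.5,0,0],"yaw": 0},{"gripper": 60,"slide": [3.5,0,0],"yaw": 0}]'

```text
clock: 8.1
eef_pos: [0.4963, 0.2004, 0.1246]
ee_rot: [0.699, 0.715, -0.0, -0.0]
ft_force: [1.5, 0.3, 0.0]
finger_gap: 0.603
```

```bash
python3 - <<'E'
from h import *
im,d,P=cloud("top");crop(im,190,180,490,310,2.6,"a6")
m=(P[...,2]>0.06)&(P[...,2]<0.09)&(P[...,0]>0.4)&(P[...,0]<0.58)&(P[...,1]>-0.11)&(P[...,1]<-0.03)
print("pot",P[m].mean(0),m.sum())
s=env.state();print(s['clock'],s['eef_pos'],phi(),s['finger_gap'],s['ft_force'])
plan(s['eef_pos'],phi(),[(.5435,.199,.12,91.7)])
E
```

```text
pot [ 0.50408438 -0.07091604  0.06707606] 141
8.15 [0.49571275 0.20469929 0.12463607] 91.39799068774452 0.6030009531204407 [-1.57319698  4.37060192  0.50822409]
-> (0.5435, 0.199, 0.12, 91.7) n 2
    1 x slide [-0.34, 2.38, 0.23] yaw -0.2
    1 x slide [-0.35, 2.38, 0.23] yaw -0.2
```

View pics/a6.png

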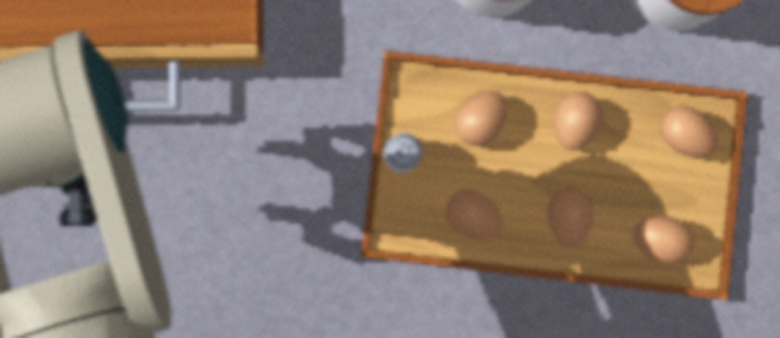

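The pot stands upright on the bare end, at (403,152) in the crop, and the eggs are undisturbed. Now the drawer handle.

Request:
step_arm --commands '[{"gripper": 50,"slide": [-0.2,2.4,0],"yaw": -0.3},{"gripper": 50,"slide": [-0.2,2.4,0],"yaw": 0},{"gripper": 50,"slide": [0,0,0],"yaw": 0},{"gripper": 50,"slide": [0,0,0],"yaw": 0}]'

```text
clock: 8.55
eef_pos: [0.5445, 0.1958, 0.1242]
ee_rot: [0.698, 0.716, -0.0, -0.0]
ft_force: [-0.5, 0.6, -0.5]
finger_gap: 0.497
```

Request:
step_arm --commands '[{"gripper": 50,"slide": [0,0,2.3],"yaw": 0},{"gripper": 50,"slide": [0,0,2.3],"yaw": 0},{"gripper": 50,"slide": [0,0,2.3],"yaw": 0},{"gripper": 50,"slide": [0,0,2.2],"yaw": 0},{"gripper": 50,"slide": [0,0,0],"yaw": 0}]'

```text
clock: 9.05
eef_pos: [0.5429, 0.1957, 0.0317]
ee_rot: [0.698, 0.716, -0.001, -0.001]
ft_force: [-0.7, -0.1, -0.7]
finger_gap: 0.499
```

Request:
step_arm --commands '[{"gripper": 0,"slide": [0,0,0],"yaw": 0},{"gripper": 0,"slide": [0,0,0],"yaw": 0},{"gripper": 0,"slide": [0,0,0],"yaw": 0},{"gripper": 0,"slide": [0,0,0],"yaw": 0},{"gripper": 0,"slide": [0,0,0],"yaw": 0}]'

```text
clock: 9.55
eef_pos: [0.5422, 0.1961, 0.0348]
ee_rot: [0.698, 0.717, -0.002, -0.002]
ft_force: [-14.6, -1.9, 9.4]
finger_gap: 0.1
```

```bash
python3 - <<'E'
from h import *
im,d,P=cloud("scene");crop(im,330,180,510,300,4,"a7")
s=env.state();print(s['clock'],s['eef_pos'],phi(),s['finger_gap'],s['ft_force'])
E
```

```text
9.6 [0.54221301 0.19611447 0.03477643] 91.53823350729442 0.09853745592500977 [-15.47553051  -1.82076706  10.0440221 ]
```

View pics/a7.png

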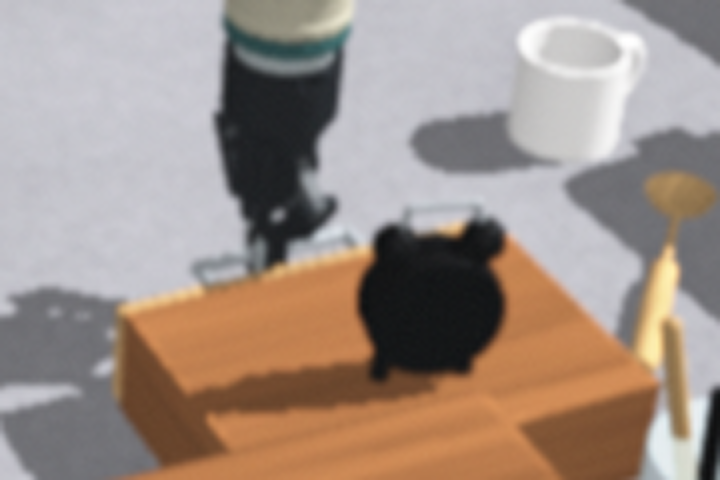

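Request:
step_arm --commands '[{"gripper": 0,"slide": [0,-1,0],"yaw": 0},{"gripper": 0,"slide": [0,-1.5,0],"yaw": 0},{"gripper": 0,"slide": [0,-2,0],"yaw": 0},{"gripper": 0,"slide": [0,-2,0],"yaw": 0},{"gripper": 0,"slide": [0,-2,0],"yaw": 0}]'

```text
clock: 10.1
eef_pos: [0.4598, 0.194, 0.0349]
ee_rot: [0.698, 0.716, 0.001, 0.001]
ft_force: [2.5, 1.9, 1.0]
finger_gap: 0.099
```

Request:
step_arm --commands '[{"gripper": 0,"slide": [0,-2,0],"yaw": 0},{"gripper": 0,"slide": [0,-1,0],"yaw": 0},{"gripper": 0,"slide": [0,-1,0],"yaw": 0},{"gripper": 0,"slide": [0,-0.5,0],"yaw": 0},{"gripper": 0,"slide": [0,0,0],"yaw": 0}]'

```text
clock: 10.6
eef_pos: [0.4148, 0.1929, 0.0348]
ee_rot: [0.698, 0.716, 0.001, 0.0]
ft_force: [-1.3, 2.0, 6.6]
finger_gap: 0.097
```

Request:
step_arm --commands '[{"gripper": 0,"slide": [0,-0.3,0],"yaw": 0},{"gripper": 0,"slide": [0,-0.3,0],"yaw": 0},{"gripper": 0,"slide": [0,0,0],"yaw": 0}]'

```text
clock: 10.9
eef_pos: [0.4093, 0.1928, 0.0348]
ee_rot: [0.698, 0.716, 0.001, 0.0]
ft_force: [-0.4, 0.9, 7.6]
finger_gap: 0.099
```

Request:
step_arm --commands '[{"gripper": 0,"slide": [0,-0.2,0],"yaw": 0},{"gripper": 0,"slide": [0,0,0],"yaw": 0}]'

```text
clock: 11.1
eef_pos: [0.4075, 0.1927, 0.0348]
ee_rot: [0.698, 0.716, 0.001, 0.0]
ft_force: [0.1, 1.7, 6.7]
finger_gap: 0.098
```

Request:
step_arm --commands '[{"gripper": 0,"slide": [0,-0.2,0],"yaw": 0},{"gripper": 0,"slide": [0,0,0],"yaw": 0}]'

```text
clock: 11.3
eef_pos: [0.4071, 0.1927, 0.0348]
ee_rot: [0.698, 0.716, 0.003, 0.002]
ft_force: [10.3, 2.5, -0.7]
finger_gap: 0.101
```

```bash
python3 - <<'E'
from h import *
s=env.state();print(s['clock'],s['eef_pos'],phi(),s['finger_gap'],s['ft_force'])
E
```

```text
11.3 [0.40710258 0.19272027 0.03482979] 91.48942899927385 0.10113410456058017 [10.26223223  2.46060352 -0.74294583]
```

Request:
step_arm --commands '[{"gripper": 45,"slide": [0,0.2,0],"yaw": 0},{"gripper": 45,"slide": [0,0,0],"yaw": 0},{"gripper": 45,"slide": [0,0,0],"yaw": 0},{"gripper": 45,"slide": [0,0,0],"yaw": 0},{"gripper": 45,"slide": [0,0,-2],"yaw": 0}]'

```text
clock: 11.8
eef_pos: [0.4047, 0.1916, 0.0514]
ee_rot: [0.698, 0.716, -0.003, -0.001]
ft_force: [0.9, 0.6, -0.8]
finger_gap: 0.453
```

Request:
step_arm --commands '[{"gripper": 45,"slide": [0,0,-4],"yaw": 0},{"gripper": 45,"slide": [0,0,-4],"yaw": 0},{"gripper": 45,"slide": [-4,0,-3],"yaw": 0},{"gripper": 45,"slide": [-4,0,-3],"yaw": 0},{"gripper": 60,"slide": [-4,0,0],"yaw": 0}]'

```text
clock: 12.3
eef_pos: [0.4112, 0.0714, 0.1983]
ee_rot: [0.697, 0.717, 0.003, 0.003]
ft_force: [0.9, -0.2, 0.1]
finger_gap: 0.59
```

Request:
step_arm --commands '[{"gripper": 60,"slide": [-4,0,0],"yaw": 0},{"gripper": 60,"slide": [-4,0,0],"yaw": 0},{"gripper": 60,"slide": [0,0,0],"yaw": 0},{"gripper": 60,"slide": [0,0,0],"yaw": 0}]'

```text
clock: 12.7
eef_pos: [0.4118, -0.008, 0.1936]
ee_rot: [0.699, 0.716, 0.0, -0.0]
ft_force: [-0.1, 0.4, -0.4]
finger_gap: 0.602
```

```bash
python3 - <<'E'
from h import *
im,d,P=cloud("top");crop(im,160,180,490,310,2.4,"b1");crop(im,165,185,300,290,5.5,"b2")
show(eggs(im,P,(0.028,0.075),(0.36,0.62,-0.42,-0.04)))
s=env.state();print(s['clock'],s['eef_pos'],phi(),s['finger_gap'],s['ft_force'])
np.save("P.npy",P)
E
```

```text
c [ 0.5371 -0.1437] ang 144.1 ax [0.0281 0.0211] z 0.0593 312 [375.1 225. ] [182. 136.  99.]
c [ 0.5368 -0.2331] ang 169.1 ax [0.0284 0.0209] z 0.0583 321 [411.9 225.6] [187. 140. 103.]
c [ 0.5264 -0.3366] ang 51.9 ax [0.0283 0.0207] z 0.0593 322 [454.7 230.3] [186. 138. 101.]
c [ 0.5035 -0.0705] ang -179.6 ax [0.0178 0.0173] z 0.0738 169 [345.2 237.9] [145. 146. 153.]
c [ 0.4468 -0.2269] ang -176.5 ax [0.0283 0.0211] z 0.0608 326 [409.4 262.6] [162. 120.  87.]
c [ 0.4463 -0.1371] ang 58.1 ax [0.0283 0.0213] z 0.0619 319 [372.2 262.3] [180. 134.  97.]
c [ 0.4267 -0.3133] ang 74.3 ax [0.0277 0.0215] z 0.0574 330 [445.3 271.4] [181. 135.  99.]
12.75 [ 0.41183694 -0.00725567  0.19362365] 91.48749416553578 0.5996862877359891 [-0.52091841  0.89391252 -0.42603268]
```

View pics/b1.png

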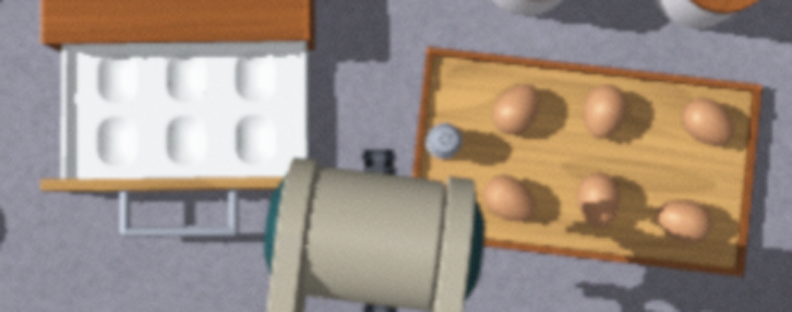

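View pics/b2.png

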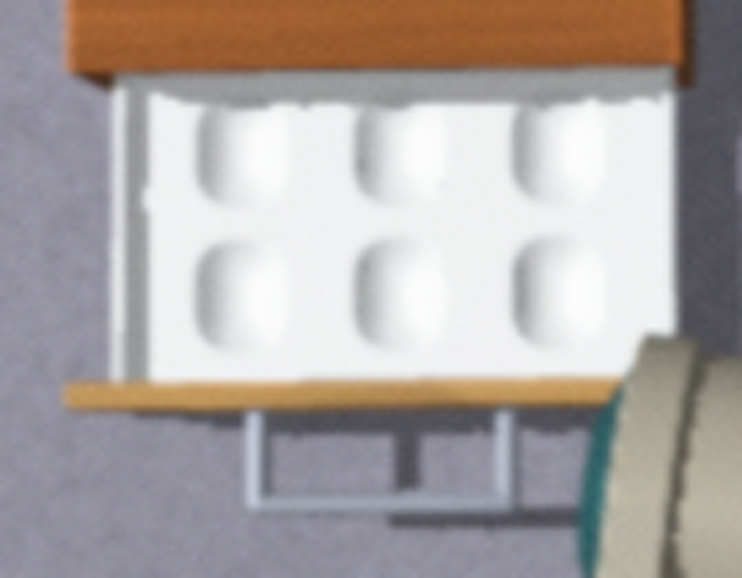

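```bash
python3 - <<'E'
from h import *
uv=np.array([(240,295),(398,293),(558,292),(240,155),(398,155),(558,155)])/5.5+[165,185]
print(onplane('top',uv,0.021).round(4))
P=np.load("P.npy")
Z=cv2.medianBlur(P[...,2].astype(np.float32),5)
m=(Z<0.0175)&(P[...,0]>0.45)&(P[...,0]<0.585)&(P[...,1]>0.085)&(P[...,1]<0.315)
n,l,s,ce=cv2.connectedComponentsWithStats(m.astype(np.uint8),connectivity=4)
for i in range(1,n):
    if s[i,4]>30: q=P[l==i]; print(q[:,:2].mean(0).round(4),(q[:,:2].max(0)/2+q[:,:2].min(0)/2).round(4),s[i,4],ce[i])
print(np.nanmedian(Z[(P[...,0]>0.5)&(P[...,0]<0.51)&(P[...,1]>0.1)&(P[...,1]<0.3)]))
# panel inner edge etc
print(onplane('top',np.array([(380,382),(380,408)])/5.5+[165,185],0.073))
E
```

```text
[[0.5    0.2687 0.021 ]
 [0.5019 0.1969 0.021 ]
 [0.5033 0.1242 0.021 ]
 [0.5639 0.2705 0.021 ]
 [0.5648 0.1984 0.021 ]
 [0.5657 0.1255 0.021 ]]
[0.5661 0.2731] [0.5647 0.2728] 197 [208.3248731  212.65989848]
[0.5672 0.1998] [0.566  0.1994] 176 [237.34090909 212.55113636]
[0.5689 0.1285] [0.5669 0.1287] 167 [265.62874251 212.23353293]
[0.501  0.2725] [0.5018 0.2733] 229 [207.7860262  238.41048035]
[0.5039 0.1986] [0.5028 0.1991] 198 [237.23232323 237.65151515]
[0.5046 0.1262] [0.5049 0.1268] 208 [265.98557692 237.71153846]
[0.4505 0.2017] [0.4505 0.2022] 34 [236.5 259. ]
0.01690454
[[0.46006228 0.19423713 0.073     ]
 [0.44880281 0.19394991 0.073     ]]
```

```bash
python3 - <<'E'
from h import *
s=env.state();print(s['joints'].round(3),phi())
plan(s['eef_pos'],phi(),[(.4455,-.1372,.13,58)])
E
```

```text
[-0.108 -0.263  1.768  0.     1.637 -0.134] 91.48749416553578
-> (0.4455, -0.1372, 0.13, 58) n 4
    1 x slide [-3.27, 0.76, 1.59] yaw 8.4
    1 x slide [-3.12, 1.23, 1.59] yaw 8.4
    1 x slide [-2.91, 1.67, 1.59] yaw 8.4
    1 x slide [-2.64, 2.07, 1.59] yaw 8.4
```

Request:
step_arm --commands '[{"gripper": 68,"slide": [-3.27,0.76,1.6],"yaw": 8.4},{"gripper": 68,"slide": [-3.12,1.23,1.6],"yaw": 8.4},{"gripper": 68,"slide": [-2.91,1.67,1.6],"yaw": 8.4},{"gripper": 68,"slide": [-2.64,2.07,1.6],"yaw": 8.3},{"gripper": 68,"slide": [0,0,0],"yaw": 0}]' --newtons 20

```text
clock: 13.25
eef_pos: [0.4452, -0.1384, 0.1271]
ee_rot: [0.876, 0.483, -0.002, -0.002]
ft_force: [-0.2, 0.5, -0.8]
finger_gap: 0.683
```

Request:
step_arm --commands '[{"gripper": 68,"slide": [0,0,0],"yaw": 0},{"gripper": 68,"slide": [0,0,0],"yaw": 0}]'

```text
clock: 13.45
eef_pos: [0.4461, -0.1361, 0.1304]
ee_rot: [0.874, 0.486, 0.0, 0.0]
ft_force: [-0.2, -0.6, -0.7]
finger_gap: 0.681
```

```bash
python3 - <<'E'
from h import *
s=env.state();print(s['clock'],s['eef_pos'],phi(),s['finger_gap'],s['ft_force'])
plan(s['eef_pos'],phi(),[(.4455,-.1372,.02,None)],3)
E
```

```text
13.45 [ 0.44608988 -0.13612683  0.13036204] 58.19186905049902 0.6809647978394708 [-0.17470427 -0.58416137 -0.68037103]
-> (0.4455, -0.1372, 0.02, None) n 4
    3 x slide [-0.03, 0.0, 2.76] yaw 0.0
    1 x slide [-0.03, 0.01, 2.76] yaw 0.0
```

Request:
step_arm --commands '[{"gripper": 68,"slide": [-0.1,0,2.8],"yaw": 0},{"gripper": 68,"slide": [0,0,2.8],"yaw": 0},{"gripper": 68,"slide": [0,0,2.8],"yaw": 0},{"gripper": 68,"slide": [0,0,2.5],"yaw": 0},{"gripper": 68,"slide": [0,0,0],"yaw": 0}]'

```text
clock: 13.95
eef_pos: [0.4434, -0.1363, 0.0184]
ee_rot: [0.874, 0.486, -0.002, -0.002]
ft_force: [0.1, -0.3, 0.6]
finger_gap: 0.68
```

```bash
python3 - <<'E'
from h import *
im,d,P=cloud("scene");crop(im,160,220,340,330,4,"c1")
s=env.state();print(s['clock'],s['eef_pos'],phi(),s['finger_gap'],s['ft_force'])
E
```

```text
14.0 [ 0.44467564 -0.13701303  0.0204901 ] 58.14072543759626 0.6817594501794552 [-0.17887566 -0.5358092   0.49027629]
```

View pics/c1.png

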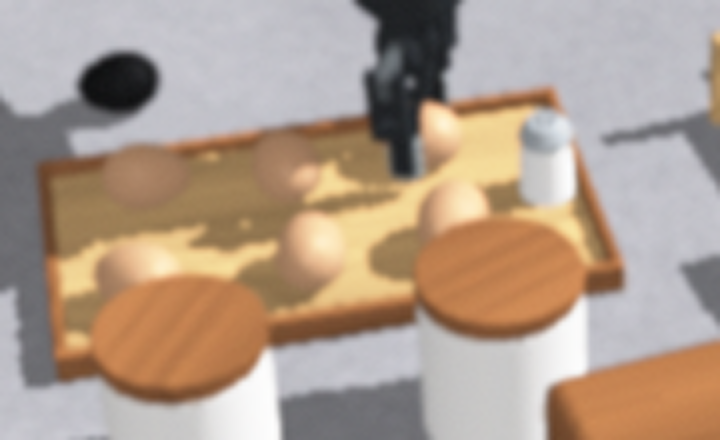

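The fingers straddle the near egg, which shows at (435,130) in the crop. Closing on it.

Request:
step_arm --commands '[{"gripper": 40,"slide": [0,0,0],"yaw": 0},{"gripper": 40,"slide": [0,0,0],"yaw": 0},{"gripper": 40,"slide": [0,0,0],"yaw": 0},{"gripper": 40,"slide": [0,0,0],"yaw": 0}]' --newtons 20

```text
clock: 14.4
eef_pos: [0.4465, -0.1385, 0.0227]
ee_rot: [0.875, 0.485, 0.001, 0.001]
ft_force: [-1.0, 0.9, 7.0]
finger_gap: 0.505
```

Request:
step_arm --commands '[{"gripper": 40,"slide": [0,0,-1],"yaw": 0},{"gripper": 40,"slide": [0,0,-2],"yaw": 0},{"gripper": 40,"slide": [0,0,-3],"yaw": 0},{"gripper": 40,"slide": [0,0,-3],"yaw": 0},{"gripper": 40,"slide": [0,0,-1.5],"yaw": 0}]'

```text
clock: 14.9
eef_pos: [0.4461, -0.1388, 0.1295]
ee_rot: [0.875, 0.485, 0.001, 0.002]
ft_force: [0.3, -0.3, -0.9]
finger_gap: 0.506
```

```bash
python3 - <<'E'
from h import *
im,d,P=cloud("scene");crop(im,160,180,340,330,4,"c2")
s=env.state();print(s['clock'],s['eef_pos'],phi(),s['finger_gap'],s['ft_force'])
plan(s['eef_pos'],phi(),[(.5,.05,.13,1.6),(.567,.1276,.13,1.6)])
E
```

```text
14.95 [ 0.44683324 -0.13911553  0.1311176 ] 58.00391568654359 0.49938043878788546 [ 1.56382838 -0.60817357  2.51037165]
-> (0.5, 0.05, 0.13, 1.6) n 7
    1 x slide [2.69, -0.79, 0.02] yaw 8.1
    1 x slide [2.56, -1.16, 0.02] yaw 8.1
    1 x slide [2.37, -1.51, 0.01] yaw 8.1
    1 x slide [2.13, -1.82, 0.02] yaw 8.1
    1 x slide [1.85, -2.11, 0.01] yaw 8.1
    1 x slide [1.54, -2.35, 0.02] yaw 8.1
    1 x slide [1.19, -2.54, 0.01] yaw 8.1
-> (0.567, 0.1276, 0.13, 1.6) n 3
    1 x slide [2.29, -2.53, 0.0] yaw -0.1
    2 x slide [2.3, -2.53, 0.0] yaw -0.1
```

View pics/c2.png

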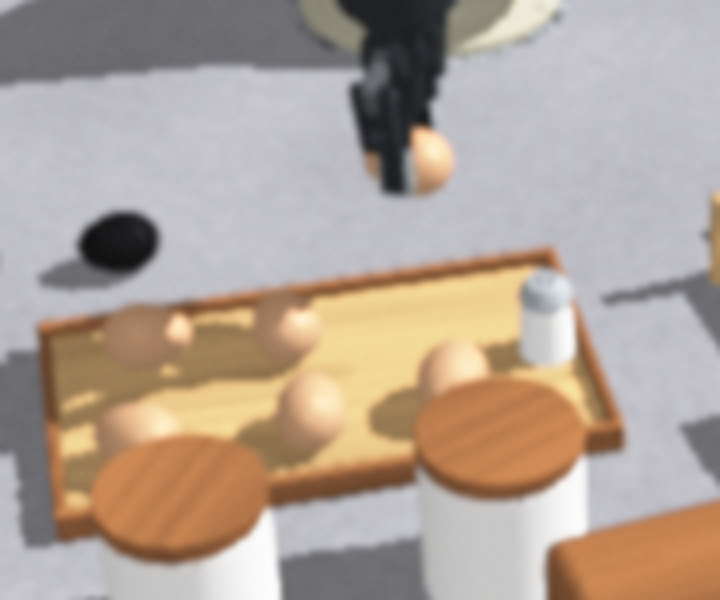

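The egg is lifted, at (425,160) in the crop. Carrying it to the back-right dimple, turning on the way.

Request:
step_arm --commands '[{"gripper": 40,"slide": [2.7,-0.8,0],"yaw": 8.1},{"gripper": 40,"slide": [2.56,-1.16,0],"yaw": 8.1},{"gripper": 40,"slide": [2.37,-1.51,0],"yaw": 8.1},{"gripper": 40,"slide": [2.13,-1.82,0],"yaw": 8.1},{"gripper": 40,"slide": [1.85,-2.11,0],"yaw": 8.1}]'

```text
clock: 15.45
eef_pos: [0.483, -0.0021, 0.1256]
ee_rot: [0.989, 0.149, -0.0, 0.0]
ft_force: [0.3, -1.2, -0.8]
finger_gap: 0.505
```

Request:
step_arm --commands '[{"gripper": 40,"slide": [1.54,-2.35,0],"yaw": 8.1},{"gripper": 40,"slide": [1.2,-2.54,0],"yaw": 8.0},{"gripper": 40,"slide": [2.3,-2.53,0],"yaw": 0},{"gripper": 40,"slide": [2.3,-2.53,0],"yaw": 0},{"gripper": 40,"slide": [2.3,-2.53,0],"yaw": 0}]'

```text
clock: 15.95
eef_pos: [0.5659, 0.1296, 0.1255]
ee_rot: [1.0, 0.012, -0.0, 0.0]
ft_force: [0.1, -1.0, -0.5]
finger_gap: 0.503
```

Request:
step_arm --commands '[{"gripper": 40,"slide": [0,0,0],"yaw": 0},{"gripper": 40,"slide": [0,0,0],"yaw": 0},{"gripper": 40,"slide": [0,0,0],"yaw": 0}]'

```text
clock: 16.25
eef_pos: [0.565, 0.1278, 0.1256]
ee_rot: [1.0, 0.012, -0.0, 0.0]
ft_force: [0.3, 0.6, -0.8]
finger_gap: 0.503
```

```bash
python3 - <<'E'
from h import *
im,d,P=cloud("top");crop(im,165,185,300,290,5.5,"c3")
s=env.state();print(s['clock'],s['eef_pos'],phi(),s['finger_gap'],s['ft_force'],s['joints'][5])
plan(s['eef_pos'],phi(),[(.567,.1276,.13,1.6)])
E
```

```text
16.3 [0.56503276 0.12773515 0.12581153] 1.3570295184781984 0.4990284476331045 [-0.0270144   0.26974402 -0.82999545] 1.7057823997991386
-> (0.567, 0.1276, 0.13, 1.6) n 1
    1 x slide [0.2, 0.02, -0.42] yaw -0.2
```

View pics/c3.png

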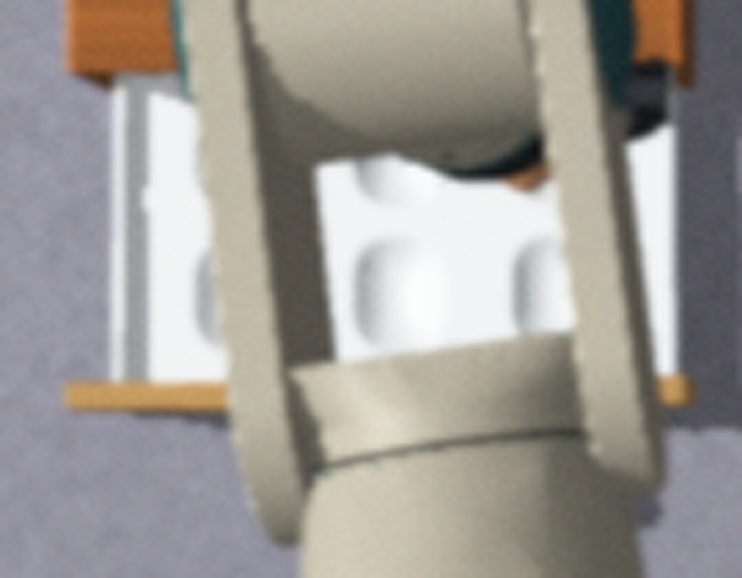

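Request:
step_arm --commands '[{"gripper": 40,"slide": [-0.15,0,1],"yaw": 0},{"gripper": 40,"slide": [0,0,2.5],"yaw": 0},{"gripper": 40,"slide": [0,0,2.5],"yaw": 0},{"gripper": 40,"slide": [0,0,2.5],"yaw": 0},{"gripper": 40,"slide": [0,0,1],"yaw": 0}]'

```text
clock: 16.8
eef_pos: [0.5619, 0.1277, 0.0276]
ee_rot: [1.0, 0.012, -0.002, 0.0]
ft_force: [-0.3, -0.3, 0.4]
finger_gap: 0.5
```

Request:
step_arm --commands '[{"gripper": 40,"slide": [0,0,0.2],"yaw": 0},{"gripper": 40,"slide": [0,0,0.2],"yaw": 0},{"gripper": 40,"slide": [0,0,0],"yaw": 0}]'

```text
clock: 17.1
eef_pos: [0.5647, 0.1285, 0.028]
ee_rot: [1.0, 0.012, 0.001, -0.0]
ft_force: [-0.3, 0.4, 0.2]
finger_gap: 0.503
```

Request:
step_arm --commands '[{"gripper": 40,"slide": [0,0,0.2],"yaw": 0},{"gripper": 40,"slide": [0,0,0],"yaw": 0}]'

```text
clock: 17.3
eef_pos: [0.5643, 0.1286, 0.0253]
ee_rot: [1.0, 0.012, 0.0, -0.0]
ft_force: [0.4, -0.0, -0.3]
finger_gap: 0.505
```

Request:
step_arm --commands '[{"gripper": 40,"slide": [0,0,0.15],"yaw": 0},{"gripper": 40,"slide": [0,0,0],"yaw": 0}]'

```text
clock: 17.5
eef_pos: [0.5639, 0.1285, 0.0233]
ee_rot: [1.0, 0.012, -0.0, -0.0]
ft_force: [0.8, -0.5, -0.2]
finger_gap: 0.502
```

```bash
python3 - <<'E'
from h import *
im,d,P=cloud("scene");crop(im,330,180,510,300,4,"c4")
s=env.state();print(s['clock'],s['eef_pos'],phi(),s['finger_gap'],s['ft_force'],s['joints'][5])
E
```

```text
17.55 [0.56394916 0.12853637 0.02327145] 1.4093127768855613 0.49974126501979166 [-0.07394049 -0.27632731 -0.09762302] 1.7063896140965018
```

View pics/c4.png

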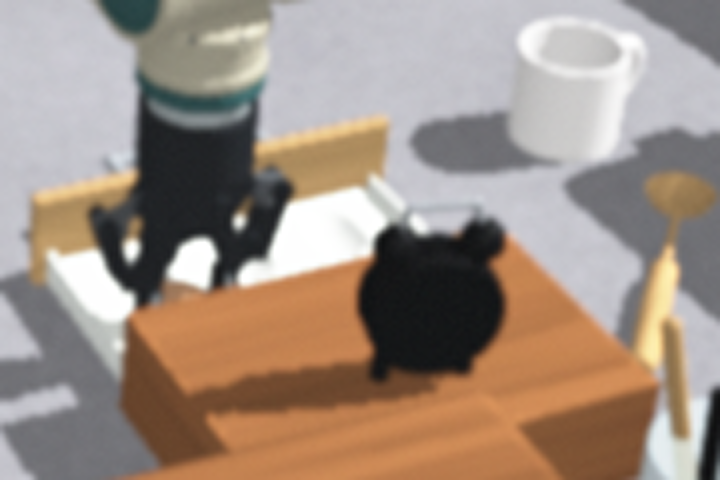

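Request:
step_arm --commands '[{"gripper": 40,"slide": [0,0,0.1],"yaw": 0},{"gripper": 40,"slide": [0,0,0],"yaw": 0}]'

```text
clock: 17.75
eef_pos: [0.5642, 0.1286, 0.0228]
ee_rot: [1.0, 0.012, 0.0, -0.0]
ft_force: [-0.2, 0.0, 2.4]
finger_gap: 0.506
```

Request:
step_arm --commands '[{"gripper": 40,"slide": [0,0,0.1],"yaw": 0},{"gripper": 40,"slide": [0,0,0],"yaw": 0}]'

```text
clock: 17.95
eef_pos: [0.5648, 0.1286, 0.0226]
ee_rot: [1.0, 0.012, 0.001, -0.0]
ft_force: [-1.3, -0.1, 7.6]
finger_gap: 0.502
```

Request:
step_arm --commands '[{"gripper": 53,"slide": [0,0,-0.1],"yaw": 0},{"gripper": 56,"slide": [0,0,0],"yaw": 0},{"gripper": 62,"slide": [0,0,0],"yaw": 0},{"gripper": 62,"slide": [0,0,0],"yaw": 0}]'

```text
clock: 18.35
eef_pos: [0.5638, 0.1285, 0.022]
ee_rot: [1.0, 0.012, -0.0, -0.0]
ft_force: [1.0, -0.4, 0.2]
finger_gap: 0.62
```

Request:
step_arm --commands '[{"gripper": 62,"slide": [0,0,-1.5],"yaw": 0},{"gripper": 62,"slide": [0,0,-3],"yaw": 0},{"gripper": 62,"slide": [0,0,-3],"yaw": 0},{"gripper": 62,"slide": [0,0,-3],"yaw": 0},{"gripper": 68,"slide": [0,4,0],"yaw": 0}]'

```text
clock: 18.85
eef_pos: [0.5674, 0.0915, 0.1341]
ee_rot: [1.0, 0.015, 0.005, -0.001]
ft_force: [0.3, 0.0, 0.7]
finger_gap: 0.681
```

Request:
step_arm --commands '[{"gripper": 68,"slide": [0,4,0],"yaw": -8.5},{"gripper": 68,"slide": [0,4,0],"yaw": -8.5},{"gripper": 68,"slide": [0,0,0],"yaw": 0}]'

```text
clock: 19.15
eef_pos: [0.5734, 0.005, 0.1287]
ee_rot: [0.987, 0.16, 0.001, 0.001]
ft_force: [-0.3, 0.2, -0.5]
finger_gap: 0.677
```

```bash
python3 - <<'E'
from h import *
im,d,P=cloud("top");crop(im,160,180,490,310,2.4,"d1")
show(eggs(im,P,(0.028,0.075),(0.36,0.62,-0.42,-0.04)));print()
show(eggs(im,P,(0.033,0.075),(0.46,0.595,0.07,0.33)))
s=env.state();print(s['clock'],s['eef_pos'],phi(),s['finger_gap'],s['ft_force'],s['joints'][5])
E
```

```text
c [ 0.537  -0.1436] ang 144.4 ax [0.0281 0.0213] z 0.0583 314 [375.1 225. ] [126.  91.  65.]
c [ 0.5369 -0.2331] ang 169.2 ax [0.0282 0.021 ] z 0.061 315 [412.  225.5] [116.  84.  61.]
c [ 0.5264 -0.3364] ang 51.4 ax [0.0282 0.0206] z 0.0591 325 [454.7 230.3] [115.  82.  60.]
c [ 0.5035 -0.0744] ang -179.9 ax [0.0185 0.0129] z 0.0739 123 [346.8 237.9] [136. 136. 142.]
c [ 0.4468 -0.2269] ang -176.5 ax [0.0283 0.0212] z 0.0592 326 [409.4 262.6] [188. 140. 102.]
c [ 0.4267 -0.3133] ang 74.2 ax [0.0276 0.0215] z 0.0604 331 [445.3 271.4] [118.  85.  61.]

c [0.5664 0.1278] ang -179.4 ax [0.0291 0.0175] z 0.0594 252 [264.1 211.6] [194. 151. 117.]
19.2 [0.57316543 0.00713521 0.12847571] 18.19428675052132 0.6778855896974602 [-0.26853338  0.3477759   0.54546032] 1.2012709038834457
```

View pics/d1.png

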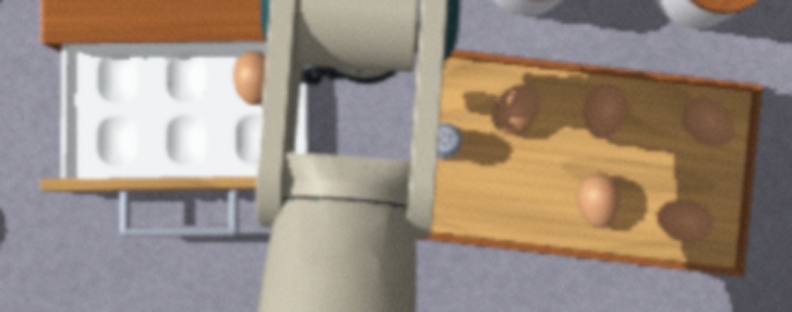

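Egg 1 sits on its side in the back-right dimple, at (252,77) in the crop. Next is the egg at (0.447,-0.227).

```bash
python3 - <<'E'
from h import *
plan(env.state()['eef_pos'],phi(),[(.4465,-.2270,.10,3.5)],4.5)
E
```

```text
-> (0.4465, -0.227, 0.1, 3.5) n 6
    1 x slide [-3.22, 3.05, 0.47] yaw 2.4
    1 x slide [-3.09, 3.18, 0.48] yaw 2.4
    1 x slide [-2.96, 3.31, 0.47] yaw 2.4
    1 x slide [-2.82, 3.43, 0.48] yaw 2.4
    1 x slide [-2.67, 3.54, 0.47] yaw 2.4
    1 x slide [-2.52, 3.65, 0.48] yaw 2.4
```

Request:
step_arm --commands '[{"gripper": 68,"slide": [-3.22,3.05,0.47],"yaw": 2.4},{"gripper": 68,"slide": [-3.09,3.18,0.48],"yaw": 2.4},{"gripper": 68,"slide": [-2.96,3.31,0.47],"yaw": 2.4},{"gripper": 68,"slide": [-2.82,3.43,0.48],"yaw": 2.4},{"gripper": 68,"slide": [-2.67,3.54,0.47],"yaw": 2.4}]'

```text
clock: 19.7
eef_pos: [0.4675, -0.1867, 0.1043]
ee_rot: [0.998, 0.055, 0.001, 0.0]
ft_force: [1.2, -0.8, -0.0]
finger_gap: 0.68
```

Request:
step_arm --commands '[{"gripper": 68,"slide": [-2.52,3.65,0.48],"yaw": 2.4},{"gripper": 68,"slide": [0,0,0],"yaw": 0},{"gripper": 68,"slide": [0,0,0],"yaw": 0},{"gripper": 68,"slide": [0,0,0],"yaw": 0}]'

```text
clock: 20.1
eef_pos: [0.4479, -0.2244, 0.0994]
ee_rot: [0.999, 0.035, 0.0, -0.0]
ft_force: [-0.7, -1.2, 0.1]
finger_gap: 0.679
```

```bash
python3 - <<'E'
from h import *
im,d,P=cloud("scene");crop(im,160,220,340,330,4,"d2")
s=env.state();print(s['clock'],s['eef_pos'],phi(),s['finger_gap'])
plan(s['eef_pos'],phi(),[(.4465,-.2270,.02,3.5)],3)
E
```

```text
20.15 [ 0.44793171 -0.22425647  0.09924232] 4.097141059245344 0.6818879453985169
-> (0.4465, -0.227, 0.02, 3.5) n 3
    1 x slide [-0.05, 0.09, 2.64] yaw 0.2
    1 x slide [-0.06, 0.09, 2.64] yaw 0.2
    1 x slide [-0.05, 0.08, 2.64] yaw 0.2
```

View pics/d2.png

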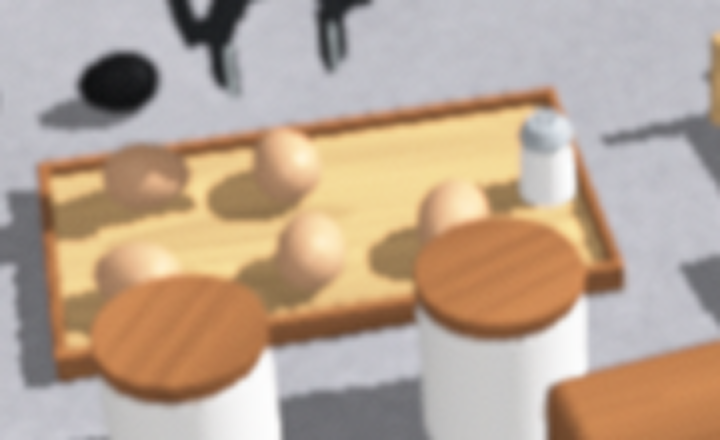

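Request:
step_arm --commands '[{"gripper": 68,"slide": [-0.1,0.27,2.6],"yaw": 0.5},{"gripper": 68,"slide": [0,0,2.6],"yaw": 0},{"gripper": 68,"slide": [0,0,2.7],"yaw": 0},{"gripper": 68,"slide": [0,0,0],"yaw": 0},{"gripper": 68,"slide": [0,0,0],"yaw": 0}]'

```text
clock: 20.65
eef_pos: [0.4468, -0.2275, 0.0203]
ee_rot: [1.0, 0.031, -0.0, -0.0]
ft_force: [0.8, -0.6, -0.6]
finger_gap: 0.683
```

Request:
step_arm --commands '[{"gripper": 40,"slide": [0,0,0],"yaw": 0},{"gripper": 40,"slide": [0,0,0],"yaw": 0},{"gripper": 40,"slide": [0,0,0],"yaw": 0},{"gripper": 40,"slide": [0,0,0],"yaw": 0},{"gripper": 40,"slide": [0,0,0],"yaw": 0}]'

```text
clock: 21.15
eef_pos: [0.4475, -0.2286, 0.0217]
ee_rot: [1.0, 0.031, 0.002, 0.001]
ft_force: [1.0, 1.6, 6.9]
finger_gap: 0.501
```

Request:
step_arm --commands '[{"gripper": 40,"slide": [0,0,-1.5],"yaw": 0},{"gripper": 40,"slide": [0,0,-3],"yaw": 0},{"gripper": 40,"slide": [0,0,-3],"yaw": 0},{"gripper": 40,"slide": [0,0,-3],"yaw": 0},{"gripper": 40,"slide": [0,0,0],"yaw": 0}]'

```text
clock: 21.65
eef_pos: [0.4483, -0.2296, 0.13]
ee_rot: [1.0, 0.031, 0.004, 0.002]
ft_force: [0.1, -0.0, -0.9]
finger_gap: 0.504
```

```bash
python3 - <<'E'
from h import *
s=env.state();print(s['clock'],s['eef_pos'],phi(),s['finger_gap'])
plan(s['eef_pos'],phi(),[(.565,.1993,.13,1.6)],4.5)
E
```

```text
21.65 [ 0.44829182 -0.22957736  0.12999948] 3.500745364695703 0.5039981077744667
-> (0.565, 0.1993, 0.13, 1.6) n 10
    1 x slide [1.43, -4.21, -0.0] yaw 0.2
    1 x slide [1.41, -4.21, -0.0] yaw 0.2
    1 x slide [1.4, -4.22, -0.0] yaw 0.2
    1 x slide [1.38, -4.22, -0.0] yaw 0.2
    1 x slide [1.37, -4.23, -0.0] yaw 0.2
    1 x slide [1.35, -4.24, -0.0] yaw 0.2
    1 x slide [1.34, -4.24, -0.0] yaw 0.2
    1 x slide [1.32, -4.24, -0.0] yaw 0.2
    1 x slide [1.31, -4.25, -0.0] yaw 0.2
    1 x slide [1.29, -4.25, -0.0] yaw 0.2
```

Request:
step_arm --commands '[{"gripper": 40,"slide": [1.4,-4.22,0],"yaw": 0.2},{"gripper": 40,"slide": [1.4,-4.22,0],"yaw": 0.2},{"gripper": 40,"slide": [1.4,-4.22,0],"yaw": 0.2},{"gripper": 40,"slide": [1.38,-4.22,0],"yaw": 0.2},{"gripper": 40,"slide": [1.37,-4.23,0],"yaw": 0.2}]'

```text
clock: 22.15
eef_pos: [0.5041, -0.012, 0.1243]
ee_rot: [1.0, 0.022, -0.0, 0.0]
ft_force: [0.9, -0.1, -1.6]
finger_gap: 0.504
```

Request:
step_arm --commands '[{"gripper": 40,"slide": [1.35,-4.24,0],"yaw": 0.2},{"gripper": 40,"slide": [1.34,-4.24,0],"yaw": 0.2},{"gripper": 40,"slide": [1.32,-4.24,0],"yaw": 0.2},{"gripper": 40,"slide": [1.31,-4.25,0],"yaw": 0.2},{"gripper": 40,"slide": [1.3,-4.25,0],"yaw": 0.1}]'

```text
clock: 22.65
eef_pos: [0.5625, 0.2025, 0.1241]
ee_rot: [1.0, 0.014, -0.0, 0.0]
ft_force: [0.4, -1.0, 0.1]
finger_gap: 0.503
```

Request:
step_arm --commands '[{"gripper": 40,"slide": [0,0,0],"yaw": 0},{"gripper": 40,"slide": [0,0,0],"yaw": 0},{"gripper": 40,"slide": [0,0,0],"yaw": 0},{"gripper": 40,"slide": [0,0,0],"yaw": 0}]'

```text
clock: 23.05
eef_pos: [0.5625, 0.1995, 0.1248]
ee_rot: [1.0, 0.013, -0.0, 0.0]
ft_force: [0.1, 0.1, -0.9]
finger_gap: 0.5
```

```bash
python3 - <<'E'
from h import *
s=env.state();print(s['clock'],s['eef_pos'],phi(),s['finger_gap'])
plan(s['eef_pos'],phi(),[(.565,.1993,.028,1.6)],2.6)
E
```

```text
23.05 [0.56254437 0.1995313  0.1248237 ] 1.5135332940430635 0.49997298279990565
-> (0.565, 0.1993, 0.028, 1.6) n 4
    2 x slide [0.06, 0.01, 2.42] yaw -0.0
    1 x slide [0.06, 0.0, 2.42] yaw -0.0
    1 x slide [0.06, 0.01, 2.42] yaw -0.0
```

Request:
step_arm --commands '[{"gripper": 40,"slide": [0.1,0,1.5],"yaw": 0},{"gripper": 40,"slide": [0.1,0,2.5],"yaw": 0},{"gripper": 40,"slide": [0,0,2.5],"yaw": 0},{"gripper": 40,"slide": [0,0,2.2],"yaw": 0},{"gripper": 40,"slide": [0,0,0.8],"yaw": 0}]'

```text
clock: 23.55
eef_pos: [0.5627, 0.1996, 0.026]
ee_rot: [1.0, 0.014, -0.003, 0.001]
ft_force: [0.4, 0.3, -1.4]
finger_gap: 0.505
```

Request:
step_arm --commands '[{"gripper": 40,"slide": [0,0,0.3],"yaw": 0},{"gripper": 40,"slide": [0,0,0.2],"yaw": 0},{"gripper": 40,"slide": [0,0,0],"yaw": 0}]'

```text
clock: 23.85
eef_pos: [0.5652, 0.2009, 0.0258]
ee_rot: [1.0, 0.014, 0.001, -0.0]
ft_force: [-0.6, 0.4, -1.0]
finger_gap: 0.504
```

Request:
step_arm --commands '[{"gripper": 40,"slide": [0,0,0.1],"yaw": 0},{"gripper": 40,"slide": [0,0,0],"yaw": 0}]'

```text
clock: 24.05
eef_pos: [0.5649, 0.201, 0.0245]
ee_rot: [1.0, 0.014, 0.001, -0.0]
ft_force: [0.9, 1.0, -0.3]
finger_gap: 0.503
```

Request:
step_arm --commands '[{"gripper": 40,"slide": [0,0,0.1],"yaw": 0},{"gripper": 40,"slide": [0,0,0],"yaw": 0}]'

```text
clock: 24.25
eef_pos: [0.5646, 0.2009, 0.0228]
ee_rot: [1.0, 0.014, 0.0, -0.0]
ft_force: [0.5, 0.7, -0.7]
finger_gap: 0.507
```

Request:
step_arm --commands '[{"gripper": 40,"slide": [0,0.12,0.1],"yaw": 0},{"gripper": 40,"slide": [0,0,0],"yaw": 0}]'

```text
clock: 24.45
eef_pos: [0.5648, 0.1999, 0.0221]
ee_rot: [1.0, 0.014, 0.0, -0.0]
ft_force: [1.3, 1.8, 0.6]
finger_gap: 0.504
```

Request:
step_arm --commands '[{"gripper": 40,"slide": [0,0,0.05],"yaw": 0},{"gripper": 40,"slide": [0,0,0],"yaw": 0}]'

```text
clock: 24.65
eef_pos: [0.5649, 0.1999, 0.0219]
ee_rot: [1.0, 0.014, 0.0, -0.0]
ft_force: [-1.5, 1.9, 3.8]
finger_gap: 0.502
```

Request:
step_arm --commands '[{"gripper": 53,"slide": [0,0,0],"yaw": 0},{"gripper": 56,"slide": [0,0,0],"yaw": 0},{"gripper": 62,"slide": [0,0,0],"yaw": 0},{"gripper": 62,"slide": [0,0,0],"yaw": 0}]'

```text
clock: 25.05
eef_pos: [0.5645, 0.1995, 0.021]
ee_rot: [1.0, 0.014, -0.0, 0.0]
ft_force: [0.4, -0.5, -0.1]
finger_gap: 0.62
```

Request:
step_arm --commands '[{"gripper": 62,"slide": [0,0,-1.5],"yaw": 0},{"gripper": 62,"slide": [0,0,-3],"yaw": 0},{"gripper": 62,"slide": [0,0,-3],"yaw": 0},{"gripper": 62,"slide": [0,0,-3],"yaw": 0},{"gripper": 68,"slide": [0,4,0],"yaw": -8}]'

```text
clock: 25.55
eef_pos: [0.5679, 0.163, 0.1333]
ee_rot: [0.996, 0.086, 0.005, -0.001]
ft_force: [0.6, -1.0, -0.2]
finger_gap: 0.676
```

Request:
step_arm --commands '[{"gripper": 68,"slide": [0,4.5,0],"yaw": -8},{"gripper": 68,"slide": [0,4.5,0],"yaw": -8},{"gripper": 68,"slide": [0,4.5,0],"yaw": -8},{"gripper": 68,"slide": [0,0,0],"yaw": -8},{"gripper": 68,"slide": [0,0,0],"yaw": 0}]'

```text
clock: 26.05
eef_pos: [0.6067, 0.0306, 0.1273]
ee_rot: [0.935, 0.355, 0.0, 0.0]
ft_force: [0.1, 0.5, -0.7]
finger_gap: 0.68
```

```bash
cat >> h.py <<'E'
def look(nm):
    im,d,P=cloud("top");crop(im,160,180,490,310,2.4,nm)
    show(eggs(im,P,(0.028,0.075),(0.36,0.62,-0.42,-0.04)));print("drawer")
    show(eggs(im,P,(0.033,0.075),(0.46,0.595,0.07,0.33)))
    s=env.state();print(s['clock'],s['eef_pos'],phi(),s['finger_gap'],s['ft_force'],s['joints'][5])
def pl(*w,step=4.5):
    s=env.state();print(round(s['clock'],2),s['eef_pos'].round(4),round(phi(),2),round(s['finger_gap'],3)); plan(s['eef_pos'],phi(),w,step)
E
python3 -c "
from h import *
look('e1'); pl((.4265,-.3133,.1,74.2))"
```

```text
c [ 0.537  -0.1436] ang 144.5 ax [0.0282 0.0213] z 0.0587 312 [375.1 225. ] [161. 119.  87.]
c [ 0.5367 -0.233 ] ang 169.3 ax [0.0283 0.021 ] z 0.06 319 [411.9 225.6] [149. 109.  79.]
c [ 0.5264 -0.3364] ang 51.2 ax [0.0282 0.0206] z 0.0596 323 [454.7 230.4] [116.  83.  60.]
c [ 0.5036 -0.0704] ang -168.6 ax [0.0178 0.0173] z 0.0744 166 [345.2 237.9] [147. 148. 155.]
c [ 0.4267 -0.3133] ang 74.4 ax [0.0277 0.0215] z 0.0595 330 [445.2 271.4] [117.  85.  61.]
drawer
c [0.5632 0.1949] ang 179.0 ax [0.0284 0.0209] z 0.0582 313 [236.8 212.7] [173. 133. 103.]
26.1 [0.6064199  0.03158833 0.1271694 ] 41.39555936662087 0.6799689485136199 [ 0.07412991 -0.2621227  -0.1016443 ] 0.8394153662223413
26.1 [0.6064 0.0316 0.1272] 41.4 0.68
-> (0.4265, -0.3133, 0.1, 74.2) n 9
    1 x slide [-4.03, 1.55, 0.3] yaw -3.6
    1 x slide [-4.12, 1.3, 0.3] yaw -3.6
    1 x slide [-4.2, 1.03, 0.3] yaw -3.6
    1 x slide [-4.25, 0.77, 0.3] yaw -3.6
    1 x slide [-4.29, 0.5, 0.3] yaw -3.6
    1 x slide [-4.32, 0.23, 0.3] yaw -3.6
    1 x slide [-4.32, -0.04, 0.31] yaw -3.6
    1 x slide [-4.32, -0.31, 0.3] yaw -3.6
    1 x slide [-4.28, -0.58, 0.31] yaw -3.6
```

View pics/e1.png

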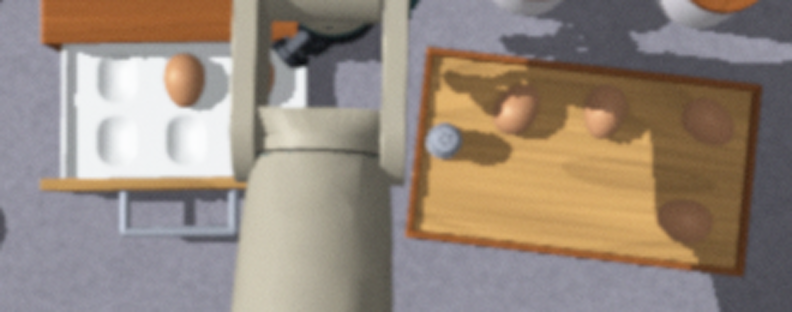

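```bash
sed -i 's/    for c,a,w,z,n,ce,col in l: print(/    for c,a,w,z,n,ce,col in l: print("C",onplane("top",[ce],0.035)[0,:2].round(4),/' h.py
python3 -c "
from h import *
look('e2')"
```

```text
C [ 0.5381 -0.1449] c [ 0.537  -0.1437] ang 144.2 ax [0.0281 0.0213] z 0.0601 313 [375.1 225. ] [162. 120.  88.]
C [ 0.5379 -0.2353] c [ 0.5368 -0.233 ] ang 169.0 ax [0.0284 0.021 ] z 0.059 320 [411.9 225.6] [148. 108.  79.]
C [ 0.5274 -0.3397] c [ 0.5264 -0.3364] ang 51.4 ax [0.0283 0.0206] z 0.0586 323 [454.7 230.3] [116.  83.  60.]
C [ 0.5054 -0.0717] c [ 0.5036 -0.0705] ang -177.0 ax [0.0178 0.0174] z 0.0747 166 [345.2 237.9] [146. 148. 155.]
C [ 0.4267 -0.3164] c [ 0.4267 -0.3133] ang 74.2 ax [0.0277 0.0215] z 0.06 331 [445.3 271.4] [117.  85.  61.]
drawer
C [0.5647 0.1975] c [0.5633 0.1951] ang 178.1 ax [0.0282 0.0205] z 0.0591 308 [236.7 212.6] [173. 133. 103.]
26.15 [0.60628158 0.03223749 0.12705562] 41.414877916139545 0.6784694081368059 [ 0.17108883 -0.25785299 -0.82277016] 0.84014578679037
```

```bash
python3 -c "
from h import *
pl((.4262,-.3164,.1,74.2))"
```

```text
26.15 [0.6063 0.0322 0.1271] 41.41 0.678
-> (0.4262, -0.3164, 0.1, 74.2) n 9
    1 x slide [-4.06, 1.58, 0.3] yaw -3.6
    1 x slide [-4.15, 1.32, 0.3] yaw -3.6
    1 x slide [-4.23, 1.06, 0.3] yaw -3.6
    1 x slide [-4.29, 0.79, 0.3] yaw -3.6
    1 x slide [-4.33, 0.52, 0.3] yaw -3.6
    1 x slide [-4.35, 0.25, 0.3] yaw -3.6
    1 x slide [-4.36, -0.02, 0.3] yaw -3.6
    1 x slide [-4.35, -0.3, 0.3] yaw -3.6
    1 x slide [-4.33, -0.57, 0.31] yaw -3.6
```

Request:
step_arm --commands '[{"gripper": 68,"slide": [-4.06,1.58,0.3],"yaw": -3.6},{"gripper": 68,"slide": [-4.15,1.32,0.3],"yaw": -3.6},{"gripper": 68,"slide": [-4.23,1.06,0.3],"yaw": -3.6},{"gripper": 68,"slide": [-4.29,0.79,0.3],"yaw": -3.6},{"gripper": 68,"slide": [-4.33,0.52,0.3],"yaw": -3.6}]'

```text
clock: 26.65
eef_pos: [0.5061, -0.1623, 0.1118]
ee_rot: [0.867, 0.498, 0.0, 0.0]
ft_force: [0.6, -0.6, -0.6]
finger_gap: 0.68
```

Request:
step_arm --commands '[{"gripper": 68,"slide": [-4.35,0.25,0.3],"yaw": -3.6},{"gripper": 68,"slide": [-4.36,0,0.3],"yaw": -3.6},{"gripper": 68,"slide": [-4.35,-0.3,0.3],"yaw": -3.6},{"gripper": 68,"slide": [-4.33,-0.57,0.3],"yaw": -3.6},{"gripper": 68,"slide": [0,0,0],"yaw": 0}]'

```text
clock: 27.15
eef_pos: [0.4256, -0.3203, 0.0994]
ee_rot: [0.8, 0.6, -0.001, 0.0]
ft_force: [-0.2, 0.6, -1.0]
finger_gap: 0.677
```

Request:
step_arm --commands '[{"gripper": 68,"slide": [0,0,0],"yaw": 0},{"gripper": 68,"slide": [0,0,0],"yaw": 0},{"gripper": 68,"slide": [0,0,0],"yaw": 0}]'

```text
clock: 27.45
eef_pos: [0.4284, -0.3163, 0.0996]
ee_rot: [0.798, 0.602, 0.0, 0.0]
ft_force: [0.1, -0.5, 0.2]
finger_gap: 0.683
```

```bash
python3 -c "
from h import *
im,d,P=cloud('scene');crop(im,160,220,340,330,4,'e3')
pl((.4262,-.3164,.02,74.2),step=3)"
```

```text
27.5 [ 0.4284 -0.3164  0.0995] 74.09 0.678
-> (0.4262, -0.3164, 0.02, 74.2) n 3
    3 x slide [-0.02, -0.07, 2.65] yaw -0.0
```

View pics/e3.png

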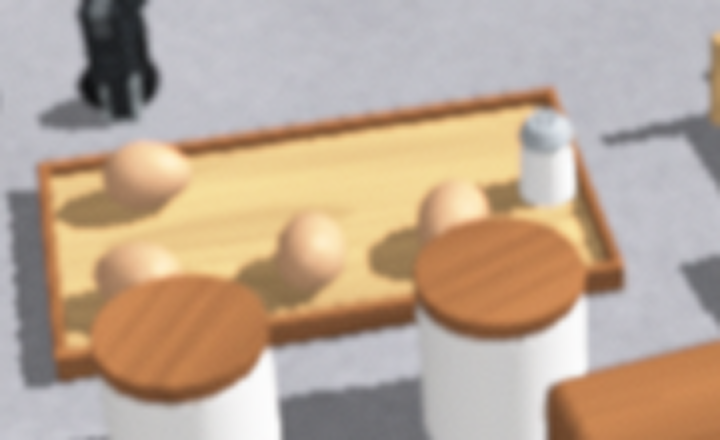

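Request:
step_arm --commands '[{"gripper": 63,"slide": [0,-0.2,2.6],"yaw": 0},{"gripper": 63,"slide": [0,0,2.6],"yaw": 0},{"gripper": 63,"slide": [0,0,2.5],"yaw": 0},{"gripper": 63,"slide": [0,0,0.1],"yaw": 0},{"gripper": 63,"slide": [0,0,0],"yaw": 0}]'

```text
clock: 28.0
eef_pos: [0.426, -0.3165, 0.0216]
ee_rot: [0.798, 0.602, 0.0, -0.0]
ft_force: [-0.3, -0.6, 1.2]
finger_gap: 0.631
```

Request:
step_arm --commands '[{"gripper": 40,"slide": [0,0,0],"yaw": 0},{"gripper": 40,"slide": [0,0,0],"yaw": 0},{"gripper": 40,"slide": [0,0,0],"yaw": 0},{"gripper": 40,"slide": [0,0,0],"yaw": 0},{"gripper": 40,"slide": [0,0,0],"yaw": 0}]'

```text
clock: 28.5
eef_pos: [0.4266, -0.3176, 0.0229]
ee_rot: [0.799, 0.602, 0.0, 0.001]
ft_force: [0.4, 0.3, 6.6]
finger_gap: 0.506
```

Request:
step_arm --commands '[{"gripper": 40,"slide": [0,0,-1.5],"yaw": 0},{"gripper": 40,"slide": [0,0,-3],"yaw": 0},{"gripper": 40,"slide": [0,0,-3],"yaw": 0},{"gripper": 40,"slide": [0,0,-3],"yaw": 0},{"gripper": 40,"slide": [0,0,0],"yaw": 0}]'

```text
clock: 29.0
eef_pos: [0.4273, -0.3185, 0.1322]
ee_rot: [0.799, 0.602, 0.001, 0.004]
ft_force: [1.1, -0.0, -0.6]
finger_gap: 0.505
```

```bash
python3 -c "
from h import *
im,d,P=cloud('scene');crop(im,160,160,340,330,4,'e4')
pl((.45,-.05,.13,25),(.5635,.2697,.13,1.6))"
```

```text
29.05 [ 0.4265 -0.3178  0.1294] 74.0 0.5
-> (0.45, -0.05, 0.13, 25) n 6
    1 x slide [4.4, -0.85, -0.01] yaw 8.2
    1 x slide [4.23, -1.47, -0.01] yaw 8.2
    1 x slide [3.98, -2.06, -0.01] yaw 8.2
    1 x slide [3.64, -2.61, -0.01] yaw 8.2
    1 x slide [3.23, -3.1, -0.01] yaw 8.2
    1 x slide [2.76, -3.53, -0.01] yaw 8.2
-> (0.5635, 0.2697, 0.13, 1.6) n 8
    1 x slide [2.96, -3.03, -0.0] yaw 2.9
    1 x slide [2.81, -3.18, -0.0] yaw 2.9
    1 x slide [2.64, -3.32, -0.0] yaw 2.9
    1 x slide [2.47, -3.45, -0.0] yaw 2.9
    1 x slide [2.3, -3.57, -0.0] yaw 2.9
    1 x slide [2.11, -3.68, -0.0] yaw 2.9
    1 x slide [1.92, -3.78, -0.0] yaw 2.9
    1 x slide [1.73, -3.86, -0.0] yaw 2.9
```

View pics/e4.png

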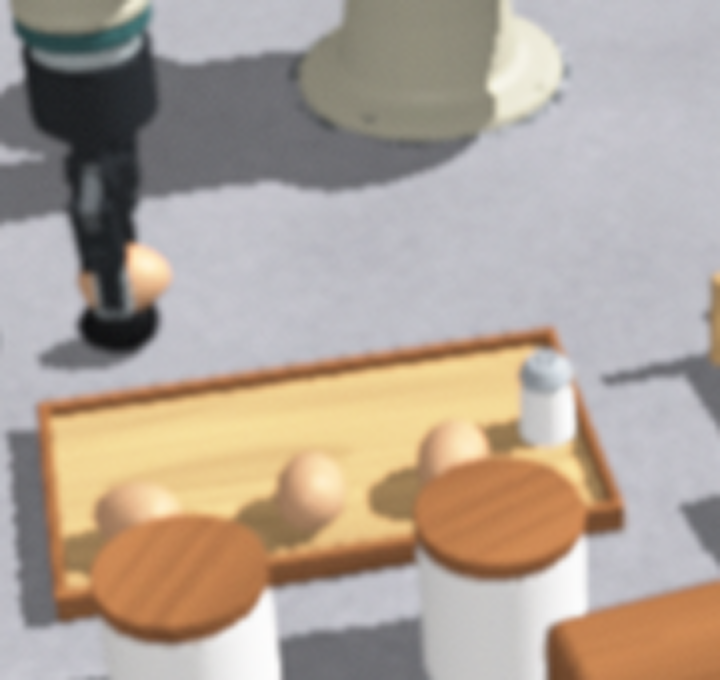

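Request:
step_arm --commands '[{"gripper": 40,"slide": [4.4,-0.85,0],"yaw": 8.2},{"gripper": 40,"slide": [4.23,-1.47,0],"yaw": 8.2},{"gripper": 40,"slide": [3.98,-2.06,0],"yaw": 8.2},{"gripper": 40,"slide": [3.64,-2.61,0],"yaw": 8.2},{"gripper": 40,"slide": [3.23,-3.1,0],"yaw": 8.2}]'

```text
clock: 29.55
eef_pos: [0.4431, -0.0996, 0.1253]
ee_rot: [0.956, 0.293, -0.001, -0.001]
ft_force: [0.3, 1.1, -1.2]
finger_gap: 0.506
```

Request:
step_arm --commands '[{"gripper": 40,"slide": [2.76,-3.53,0],"yaw": 8.2},{"gripper": 40,"slide": [2.96,-3.03,0],"yaw": 2.9},{"gripper": 40,"slide": [2.81,-3.18,0],"yaw": 2.9},{"gripper": 40,"slide": [2.64,-3.32,0],"yaw": 2.9},{"gripper": 40,"slide": [2.47,-3.45,0],"yaw": 2.9}]'

```text
clock: 30.05
eef_pos: [0.4969, 0.103, 0.1253]
ee_rot: [0.991, 0.132, -0.001, 0.0]
ft_force: [0.6, -1.1, -0.3]
finger_gap: 0.506
```

Request:
step_arm --commands '[{"gripper": 40,"slide": [2.3,-3.57,0],"yaw": 2.9},{"gripper": 40,"slide": [2.11,-3.68,0],"yaw": 2.9},{"gripper": 40,"slide": [1.92,-3.78,0],"yaw": 2.9},{"gripper": 40,"slide": [1.73,-3.86,0],"yaw": 2.9},{"gripper": 40,"slide": [0,0,0],"yaw": 0}]'

```text
clock: 30.55
eef_pos: [0.5475, 0.267, 0.1239]
ee_rot: [0.999, 0.034, -0.002, 0.0]
ft_force: [0.8, -0.3, -0.9]
finger_gap: 0.504
```

Request:
step_arm --commands '[{"gripper": 40,"slide": [0,0,0],"yaw": 0},{"gripper": 40,"slide": [0,0,0],"yaw": 0},{"gripper": 40,"slide": [0,0,0],"yaw": 0}]'

```text
clock: 30.85
eef_pos: [0.5482, 0.262, 0.1263]
ee_rot: [0.999, 0.032, -0.0, 0.0]
ft_force: [0.2, -0.5, -0.9]
finger_gap: 0.507
```

```bash
python3 -c "
from h import *
pl((.5635,.2697,.025,1.6),step=2.6)"
```

```text
30.85 [0.5482 0.262  0.1263] 3.66 0.507
-> (0.5635, 0.2697, 0.025, 1.6) n 4
    2 x slide [0.39, -0.17, 2.53] yaw 0.5
    1 x slide [0.4, -0.18, 2.54] yaw 0.5
    1 x slide [0.39, -0.18, 2.53] yaw 0.5
```

Request:
step_arm --commands '[{"gripper": 40,"slide": [1.58,-0.6,0],"yaw": 2.1},{"gripper": 40,"slide": [0,0,0],"yaw": 0},{"gripper": 40,"slide": [0,0,0],"yaw": 0},{"gripper": 40,"slide": [0,0,1.5],"yaw": 0},{"gripper": 40,"slide": [0,0,2.5],"yaw": 0}]'

```text
clock: 31.35
eef_pos: [0.5643, 0.2702, 0.0872]
ee_rot: [1.0, 0.014, 0.002, -0.001]
ft_force: [0.4, 0.9, -0.6]
finger_gap: 0.501
```

Request:
step_arm --commands '[{"gripper": 40,"slide": [0,0,2.5],"yaw": 0},{"gripper": 40,"slide": [0,0,2.2],"yaw": 0},{"gripper": 40,"slide": [0,0,0.8],"yaw": 0},{"gripper": 40,"slide": [0,0,0.3],"yaw": 0},{"gripper": 40,"slide": [0,0,0],"yaw": 0}]'

```text
clock: 31.85
eef_pos: [0.5638, 0.2701, 0.0287]
ee_rot: [1.0, 0.014, 0.0, -0.0]
ft_force: [0.3, -0.4, -0.6]
finger_gap: 0.504
```

Request:
step_arm --commands '[{"gripper": 40,"slide": [0,0,0.1],"yaw": 0},{"gripper": 40,"slide": [0,0,0],"yaw": 0}]'

```text
clock: 32.05
eef_pos: [0.5643, 0.2704, 0.0285]
ee_rot: [1.0, 0.014, 0.001, -0.0]
ft_force: [-0.5, 0.4, -1.0]
finger_gap: 0.504
```

```bash
python3 -c "
from h import *
pl((.5635,.2697,.023,1.6),step=2.6);print(env.state()['ft_force'])"
```

```text
32.05 [0.5643 0.2704 0.0285] 1.63 0.504
-> (0.5635, 0.2697, 0.023, 1.6) n 1
    1 x slide [-0.08, 0.07, 0.55] yaw 0.0
[-0.51159803  0.35430481 -0.96117363]
```

Request:
step_arm --commands '[{"gripper": 40,"slide": [-0.05,0.07,0.25],"yaw": 0},{"gripper": 40,"slide": [0,0,0.2],"yaw": 0},{"gripper": 40,"slide": [0,0,0],"yaw": 0}]'

```text
clock: 32.35
eef_pos: [0.564, 0.2705, 0.0245]
ee_rot: [1.0, 0.014, 0.001, -0.001]
ft_force: [-0.9, 3.4, 4.6]
finger_gap: 0.505
```

Request:
step_arm --commands '[{"gripper": 40,"slide": [0,0,0.1],"yaw": 0},{"gripper": 40,"slide": [0,0,0],"yaw": 0}]'

```text
clock: 32.55
eef_pos: [0.5642, 0.2709, 0.0241]
ee_rot: [1.0, 0.014, 0.002, -0.001]
ft_force: [-1.5, 4.2, 7.8]
finger_gap: 0.504
```

Request:
step_arm --commands '[{"gripper": 40,"slide": [0,0,0.1],"yaw": 0},{"gripper": 40,"slide": [0,0,0],"yaw": 0}]'

```text
clock: 32.75
eef_pos: [0.5645, 0.2712, 0.0237]
ee_rot: [1.0, 0.015, 0.002, -0.002]
ft_force: [-1.4, 4.8, 8.2]
finger_gap: 0.508
```

Request:
step_arm --commands '[{"gripper": 40,"slide": [0,-0.12,0],"yaw": 0},{"gripper": 40,"slide": [0,0,0],"yaw": 0}]'

```text
clock: 32.95
eef_pos: [0.5644, 0.272, 0.023]
ee_rot: [1.0, 0.014, 0.002, -0.001]
ft_force: [-0.3, 3.2, 6.5]
finger_gap: 0.504
```

Request:
step_arm --commands '[{"gripper": 53,"slide": [0,0,0],"yaw": 0},{"gripper": 56,"slide": [0,0,0],"yaw": 0},{"gripper": 62,"slide": [0,0,0],"yaw": 0},{"gripper": 62,"slide": [0,0,0],"yaw": 0}]'

```text
clock: 33.35
eef_pos: [0.5629, 0.2702, 0.0203]
ee_rot: [1.0, 0.014, -0.0, 0.0]
ft_force: [0.5, 0.3, -0.0]
finger_gap: 0.618
```

Request:
step_arm --commands '[{"gripper": 62,"slide": [0,0,-1.5],"yaw": 0},{"gripper": 62,"slide": [0,0,-3],"yaw": 0},{"gripper": 62,"slide": [0,0,-3],"yaw": 0},{"gripper": 62,"slide": [0,0,-3],"yaw": 0},{"gripper": 68,"slide": [-1.5,3.5,0],"yaw": -4}]'

```text
clock: 33.85
eef_pos: [0.552, 0.2381, 0.1328]
ee_rot: [0.999, 0.051, 0.005, -0.002]
ft_force: [1.3, -0.9, 0.6]
finger_gap: 0.686
```

Request:
step_arm --commands '[{"gripper": 68,"slide": [-1.2,3.5,0],"yaw": -4},{"gripper": 68,"slide": [-1.2,3.5,0],"yaw": -4},{"gripper": 68,"slide": [-1.2,3.5,0],"yaw": -4},{"gripper": 68,"slide": [-1.2,3.5,0],"yaw": -4},{"gripper": 68,"slide": [-1.2,3.5,0],"yaw": -4}]'

```text
clock: 34.35
eef_pos: [0.532, 0.0505, 0.1273]
ee_rot: [0.975, 0.223, 0.001, 0.0]
ft_force: [1.2, -0.4, -0.5]
finger_gap: 0.683
```

Request:
step_arm --commands '[{"gripper": 68,"slide": [-1.2,3.5,0],"yaw": -4},{"gripper": 68,"slide": [0,0,0],"yaw": 0},{"gripper": 68,"slide": [0,0,0],"yaw": 0},{"gripper": 68,"slide": [0,0,0],"yaw": 0}]'

```text
clock: 34.75
eef_pos: [0.5366, 0.016, 0.1264]
ee_rot: [0.967, 0.256, 0.0, -0.0]
ft_force: [-0.1, 0.1, 0.6]
finger_gap: 0.681
```

```bash
python3 -c "
from h import *
look('f1'); pl((.5371,-.1449,.1,-35.8))"
```

```text
C [ 0.5449 -0.2074] c [ 0.5436 -0.2054] ang 52.7 ax [0.0278 0.0211] z 0.0606 317 [400.6 222.6] [129.  94.  67.]
C [ 0.534  -0.3366] c [ 0.5329 -0.3334] ang 109.0 ax [0.0496 0.0282] z 0.0616 655 [453.4 227.7] [154. 113.  82.]
C [ 0.5054 -0.0716] c [ 0.5036 -0.0704] ang -168.9 ax [0.0177 0.0174] z 0.0734 169 [345.2 237.9] [103. 103. 106.]
drawer
C [0.5679 0.271 ] c [0.5664 0.2679] ang -175.7 ax [0.028  0.0214] z 0.0597 321 [207.2 211. ] [172. 133. 105.]
C [0.5646 0.1972] c [0.5632 0.1948] ang 180.0 ax [0.0283 0.0207] z 0.0612 311 [236.8 212.7] [173. 133. 103.]
C [0.5641 0.1385] c [0.5628 0.137 ] ang -167.7 ax [0.0264 0.0083] z 0.0577 93 [260.5 213.2] [212. 170. 136.]
34.8 [0.53647916 0.01619511 0.12618128] 29.67147556458881 0.674785487314583 [0.6354573  0.23217415 0.84145767] 1.014139192265302
34.8 [0.5365 0.0162 0.1262] 29.67 0.675
-> (0.5371, -0.1449, 0.1, -35.8) n 8
    1 x slide [-0.99, 1.75, 0.33] yaw 8.2
    1 x slide [-0.73, 1.88, 0.33] yaw 8.2
    1 x slide [-0.45, 1.96, 0.33] yaw 8.2
    1 x slide [-0.17, 2.01, 0.33] yaw 8.2
    1 x slide [0.12, 2.01, 0.32] yaw 8.2
    1 x slide [0.4, 1.97, 0.33] yaw 8.2
    1 x slide [0.68, 1.9, 0.32] yaw 8.2
    1 x slide [0.94, 1.78, 0.33] yaw 8.2
```

View pics/f1.png

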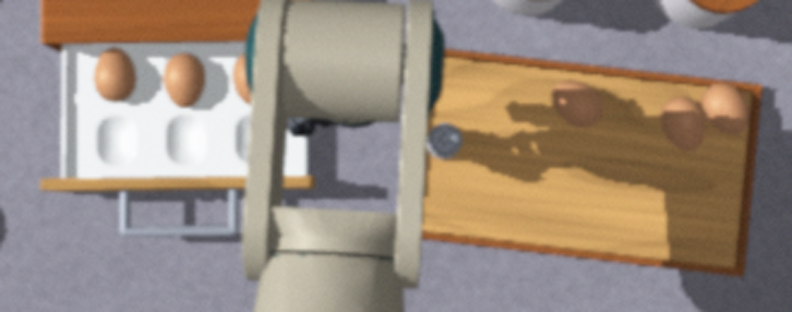

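Three eggs sit correctly in the back row. On the board the remaining eggs have moved: one is at (577,102) and two touch in the corner at (684,122) and (724,104). I'll take a clearer look.

Request:
step_arm --commands '[{"gripper": 68,"slide": [-4,2,-2],"yaw": 0},{"gripper": 68,"slide": [-4,2,-2],"yaw": 0},{"gripper": 68,"slide": [-4,2,-2],"yaw": 0},{"gripper": 68,"slide": [0,0,0],"yaw": 0},{"gripper": 68,"slide": [0,0,0],"yaw": 0}]'

```text
clock: 35.3
eef_pos: [0.462, -0.0961, 0.1865]
ee_rot: [0.967, 0.255, 0.001, 0.0]
ft_force: [0.1, 0.8, -0.8]
finger_gap: 0.677
```

```bash
python3 -c "
from h import *
look('f2');im,d,P=cloud('top');crop(im,380,195,490,260,7,'f3');np.save('P.npy',P)
Z=P[...,2]
for v in range(214,244): print(v,' '.join('%3d'%(1000*z) for z in Z[v,435:475]))
im,d,P=cloud('scene');crop(im,150,220,340,330,4,'f4')
"
```

```text
C [ 0.534  -0.3367] c [ 0.533  -0.3335] ang 109.4 ax [0.0496 0.0282] z 0.059 656 [453.4 227.6] [186. 138. 101.]
C [ 0.5447 -0.2089] c [ 0.5434 -0.2068] ang 76.5 ax [0.0278 0.0152] z 0.0602 213 [401.2 222.7] [189. 142. 104.]
drawer
C [0.5679 0.2707] c [0.5665 0.2676] ang -174.4 ax [0.0276 0.0217] z 0.0579 320 [207.2 210.9] [169. 130. 102.]
C [0.568 0.126] c [0.5665 0.1244] ang 177.9 ax [0.028  0.0213] z 0.0606 312 [265.6 211.7] [174. 134. 103.]
C [0.5647 0.1973] c [0.5633 0.1949] ang 179.4 ax [0.028  0.0206] z 0.06 307 [236.8 212.6] [170. 130. 100.]
C [0.4639 0.1282] c [0.4629 0.1236] ang 89.8 ax [0.0718 0.0031] z 0.0748 100 [263.8 253.7] [208. 180. 143.]
35.35 [ 0.46200266 -0.09544505  0.18567624] 29.66167410435483 0.6781548220541399 [ 0.5091405  -0.32529718 -0.67567831] 0.7708030133924713
214  14  11  13  10  11  10  11  12  14  19  19  17  24  20  21  25  23  20  22  22  21  20  23  20  32  37  39  35  18  22  22  23  20  21  19  20  23  18  -2   0
215  12  10  11  10   9  12  14  11  11  13  12  12  13   9  14  11  18  22  19  22  19  21  39  42  44  45  44  43  42  41  37  19  25
[... 296 characters left out ...]
  55  50  51  55  49  48  51  46  18  18  21  18  16  19  17
218  11  12   5   7   8  11   8   8  10  11  10  10   8   8  10   7  10   7  13  35  43  47  48  46  51  56  51  51  52  48  51  50  51  46  10  10  13  13   9  17Traceback (most recent call last):
  File "<string>", line 5, in <module>
    for v in range(214,244): print(v,' '.join('%3d'%(1000*z) for z in Z[v,435:475]))
                                     ~~~~~~~~^^^^^^^^^^^^^^^^^^^^^^^^^^^^^^^^^^^^^^
  File "<string>", line 5, in <genexpr>
    for v in range(214,244): print(v,' '.join('%3d'%(1000*z) for z in Z[v,435:475]))
                                              ~~~~~^^~~~~~~~
ValueError: cannot convert float NaN to integer
```

View pics/f3.png

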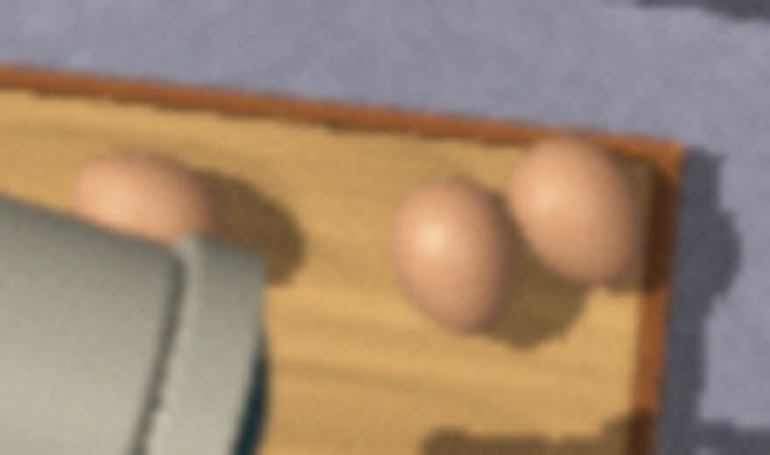

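Request:
step_arm --commands '[{"gripper": 68,"slide": [0.5,-3.6,0],"yaw": 0},{"gripper": 68,"slide": [0.5,-3.6,0],"yaw": 0},{"gripper": 68,"slide": [0.5,-3.6,0],"yaw": 0},{"gripper": 68,"slide": [0,0,0],"yaw": 0},{"gripper": 68,"slide": [0,0,0],"yaw": 0}]'

```text
clock: 35.9
eef_pos: [0.4214, 0.0064, 0.1853]
ee_rot: [0.966, 0.257, -0.0, -0.0]
ft_force: [0.2, -0.2, -0.1]
finger_gap: 0.683
```

```bash
python3 -c "
from h import *
look('g2');im,d,P=cloud('top');crop(im,380,195,490,260,7,'g3')
im,d,P=cloud('scene');crop(im,150,220,340,330,4,'g4')
"
```

```text
C [ 0.534  -0.3366] c [ 0.533  -0.3334] ang 109.3 ax [0.0495 0.0282] z 0.0606 656 [453.4 227.6] [188. 140. 102.]
C [ 0.5382 -0.2093] c [ 0.5371 -0.2073] ang 59.1 ax [0.0278 0.0211] z 0.0594 315 [401.3 225.3] [187. 139. 102.]
C [ 0.5055 -0.0717] c [ 0.5036 -0.0705] ang -167.4 ax [0.0177 0.0174] z 0.073 166 [345.2 237.9] [146. 147. 154.]
drawer
C [0.5677 0.2708] c [0.5663 0.2677] ang -174.8 ax [0.0278 0.0215] z 0.0592 321 [207.2 211. ] [171. 132. 104.]
C [0.5678 0.1259] c [0.5664 0.1243] ang 179.6 ax [0.0281 0.0214] z 0.0595 316 [265.6 211.7] [176. 135. 105.]
C [0.5647 0.1975] c [0.5633 0.1952] ang 178.1 ax [0.0281 0.0207] z 0.0587 308 [236.7 212.6] [172. 132. 102.]
35.95 [0.42163187 0.0056343  0.1853366 ] 29.741714972424663 0.680144908307624 [-0.22730703  0.5191749   1.1505902 ] 0.9775289731007623
```

View pics/g3.png

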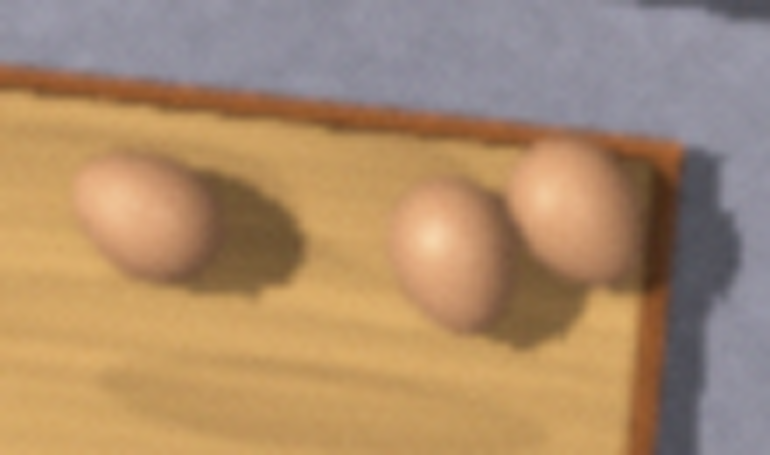

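View pics/g4.png

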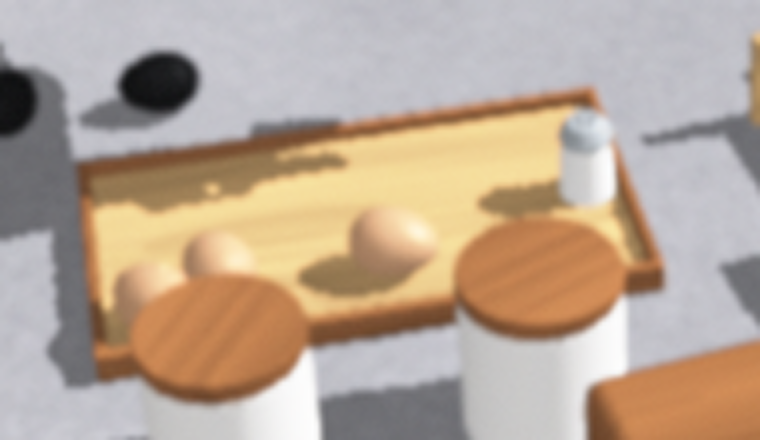

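Egg A is clear at (145,215) in the crop. Eggs B (452,255) and C (577,210) touch near the corner. Taking A first.

```bash
python3 -c "
from h import *
pl((.5375,-.2093,.1,59))"
```

```text
36.05 [0.4217 0.0048 0.1854] 29.62 0.678
-> (0.5375, -0.2093, 0.1, 59) n 6
    1 x slide [-0.09, 4.06, 1.42] yaw -4.9
    1 x slide [-0.43, 4.03, 1.42] yaw -4.9
    1 x slide [-0.77, 3.98, 1.43] yaw -4.9
    1 x slide [-1.11, 3.9, 1.42] yaw -4.9
    1 x slide [-1.45, 3.79, 1.43] yaw -4.9
    1 x slide [-1.76, 3.66, 1.42] yaw -4.9
```

Request:
step_arm --commands '[{"gripper": 64,"slide": [-0.1,4.06,1.42],"yaw": -4.9},{"gripper": 64,"slide": [-0.43,4.03,1.42],"yaw": -4.9},{"gripper": 64,"slide": [-0.77,3.98,1.42],"yaw": -4.9},{"gripper": 64,"slide": [-1.11,3.9,1.42],"yaw": -4.9},{"gripper": 64,"slide": [-1.45,3.79,1.42],"yaw": -4.9}]'

```text
clock: 36.55
eef_pos: [0.5184, -0.176, 0.1137]
ee_rot: [0.89, 0.456, -0.0, -0.0]
ft_force: [-0.0, 0.8, 0.8]
finger_gap: 0.637
```

Request:
step_arm --commands '[{"gripper": 64,"slide": [-1.76,3.66,1.42],"yaw": -4.9},{"gripper": 64,"slide": [0,0,0],"yaw": 0},{"gripper": 64,"slide": [0,0,0],"yaw": 0},{"gripper": 64,"slide": [0,0,0],"yaw": 0},{"gripper": 64,"slide": [0,0,0],"yaw": 0}]'

```text
clock: 37.05
eef_pos: [0.5374, -0.2086, 0.1018]
ee_rot: [0.87, 0.493, 0.001, 0.001]
ft_force: [-0.7, 0.9, -0.1]
finger_gap: 0.641
```

```bash
python3 -c "
from h import *
pl((.5375,-.2093,.02,59),step=3)
im,d,P=cloud('scene');crop(im,150,220,340,330,4,'g5')"
```

```text
37.05 [ 0.5374 -0.2086  0.1018] 59.05 0.641
-> (0.5375, -0.2093, 0.02, 59) n 3
    1 x slide [-0.02, 0.01, 2.73] yaw 0.0
    1 x slide [-0.02, 0.02, 2.72] yaw 0.0
    1 x slide [-0.02, 0.01, 2.73] yaw 0.0
```

View pics/g5.png

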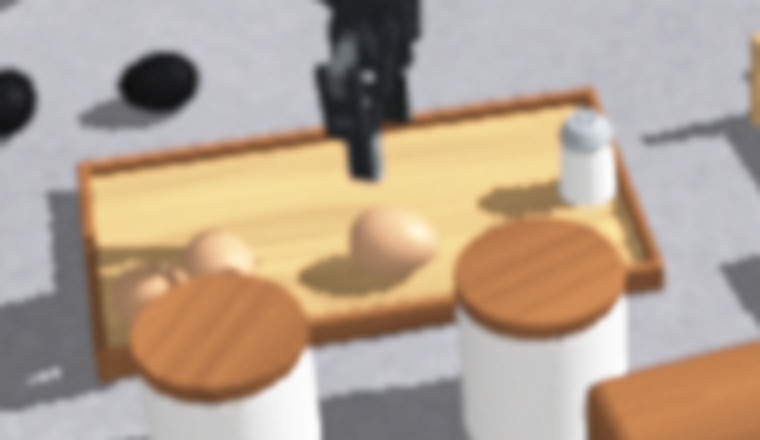

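Request:
step_arm --commands '[{"gripper": 64,"slide": [-0.06,0,2.7],"yaw": 0},{"gripper": 64,"slide": [0,0,2.7],"yaw": 0},{"gripper": 64,"slide": [0,0,2.7],"yaw": 0},{"gripper": 64,"slide": [0,0,0],"yaw": 0},{"gripper": 64,"slide": [0,0,0],"yaw": 0}]'

```text
clock: 37.6
eef_pos: [0.5372, -0.2093, 0.0207]
ee_rot: [0.87, 0.493, 0.0, 0.0]
ft_force: [0.3, -0.2, 0.3]
finger_gap: 0.641
```

Request:
step_arm --commands '[{"gripper": 40,"slide": [0,0,0],"yaw": 0},{"gripper": 40,"slide": [0,0,0],"yaw": 0},{"gripper": 40,"slide": [0,0,0],"yaw": 0},{"gripper": 40,"slide": [0,0,0],"yaw": 0},{"gripper": 40,"slide": [0,0,0],"yaw": 0}]'

```text
clock: 38.1
eef_pos: [0.5381, -0.2101, 0.0219]
ee_rot: [0.87, 0.493, 0.001, 0.001]
ft_force: [0.5, 0.5, 6.9]
finger_gap: 0.508
```

Request:
step_arm --commands '[{"gripper": 40,"slide": [0,0,-1.5],"yaw": 0},{"gripper": 40,"slide": [0,0,-3],"yaw": 0},{"gripper": 40,"slide": [0,0,-3],"yaw": 0},{"gripper": 40,"slide": [0,0,-3],"yaw": 0},{"gripper": 40,"slide": [0,0,0],"yaw": 0}]'

```text
clock: 38.6
eef_pos: [0.5392, -0.2108, 0.1313]
ee_rot: [0.87, 0.493, 0.003, 0.004]
ft_force: [0.9, 0.1, -0.5]
finger_gap: 0.506
```

```bash
python3 -c "
from h import *
pl((.50,.00,.13,15),(.499,.269,.13,1.6),step=4.2)
im,d,P=cloud('scene');crop(im,150,180,340,330,4,'g6')"
```

```text
38.6 [ 0.5392 -0.2108  0.1313] 59.03 0.506
-> (0.5, 0.0, 0.13, 15) n 6
    1 x slide [2.68, -2.37, 0.02] yaw 7.3
    1 x slide [2.35, -2.69, 0.02] yaw 7.3
    1 x slide [1.99, -2.96, 0.02] yaw 7.3
    1 x slide [1.6, -3.2, 0.02] yaw 7.3
    1 x slide [1.18, -3.37, 0.03] yaw 7.3
    1 x slide [0.75, -3.5, 0.02] yaw 7.3
-> (0.499, 0.269, 0.13, 1.6) n 7
    1 x slide [1.0, -3.71, 0.0] yaw 1.9
    1 x slide [0.87, -3.74, 0.0] yaw 1.9
    1 x slide [0.75, -3.77, 0.0] yaw 1.9
    1 x slide [0.62, -3.79, 0.0] yaw 1.9
    1 x slide [0.49, -3.81, 0.0] yaw 1.9
    1 x slide [0.37, -3.83, 0.0] yaw 1.9
    1 x slide [0.24, -3.83, 0.0] yaw 1.9
```

View pics/g6.png

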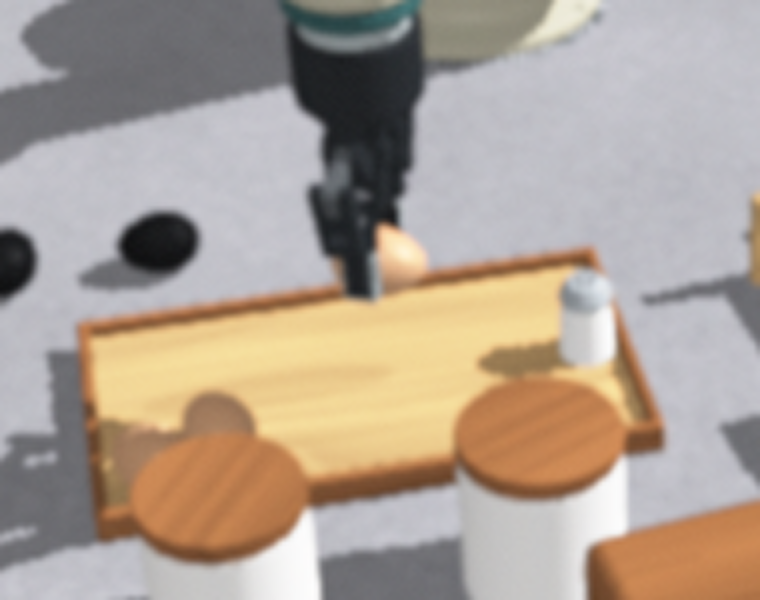

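Request:
step_arm --commands '[{"gripper": 40,"slide": [2.68,-2.37,0],"yaw": 7.3},{"gripper": 40,"slide": [2.35,-2.69,0],"yaw": 7.3},{"gripper": 40,"slide": [1.99,-2.96,0],"yaw": 7.3},{"gripper": 40,"slide": [1.6,-3.2,0],"yaw": 7.3},{"gripper": 40,"slide": [1.18,-3.37,0],"yaw": 7.3}]'

```text
clock: 39.15
eef_pos: [0.5031, -0.0327, 0.1237]
ee_rot: [0.981, 0.193, -0.001, -0.0]
ft_force: [1.8, 0.7, -0.8]
finger_gap: 0.503
```

Request:
step_arm --commands '[{"gripper": 40,"slide": [0.75,-3.5,0],"yaw": 7.3},{"gripper": 40,"slide": [1.0,-3.71,0],"yaw": 1.9},{"gripper": 40,"slide": [0.87,-3.74,0],"yaw": 1.9},{"gripper": 40,"slide": [0.75,-3.77,0],"yaw": 1.9},{"gripper": 40,"slide": [0.62,-3.79,0],"yaw": 1.9}]'

```text
clock: 39.65
eef_pos: [0.4963, 0.1562, 0.1238]
ee_rot: [0.998, 0.066, -0.001, 0.0]
ft_force: [1.1, -0.4, -0.8]
finger_gap: 0.504
```

Request:
step_arm --commands '[{"gripper": 40,"slide": [0.49,-3.81,0],"yaw": 1.9},{"gripper": 40,"slide": [0.37,-3.83,0],"yaw": 1.9},{"gripper": 40,"slide": [0.24,-3.83,0],"yaw": 1.9},{"gripper": 40,"slide": [0,0,0],"yaw": 0},{"gripper": 40,"slide": [0,0,0],"yaw": 0}]'

```text
clock: 40.15
eef_pos: [0.496, 0.2702, 0.1236]
ee_rot: [1.0, 0.018, -0.001, 0.001]
ft_force: [0.0, -0.1, 0.0]
finger_gap: 0.505
```

Request:
step_arm --commands '[{"gripper": 40,"slide": [0,0,0],"yaw": 0},{"gripper": 40,"slide": [0,0,0],"yaw": 0}]'

```text
clock: 40.35
eef_pos: [0.4968, 0.2689, 0.1245]
ee_rot: [1.0, 0.016, -0.0, 0.0]
ft_force: [-0.2, 0.1, -1.4]
finger_gap: 0.501
```

```bash
python3 -c "
from h import *
pl((.500,.2700,.12,1.6),(.500,.2700,.025,1.6),step=2.6)"
```

```text
40.35 [0.4968 0.2689 0.1245] 1.84 0.501
-> (0.5, 0.27, 0.12, 1.6) n 1
    1 x slide [0.32, -0.1, 0.45] yaw 0.2
-> (0.5, 0.27, 0.025, 1.6) n 4
    1 x slide [0.0, -0.0, 2.37] yaw 0.0
    1 x slide [0.0, -0.0, 2.38] yaw 0.0
    1 x slide [0.0, -0.0, 2.37] yaw 0.0
    1 x slide [0.0, -0.0, 2.38] yaw 0.0
```

Request:
step_arm --commands '[{"gripper": 40,"slide": [0.3,-0.15,1.3],"yaw": 0.2},{"gripper": 40,"slide": [0,0,2.5],"yaw": 0},{"gripper": 40,"slide": [0,0,2.5],"yaw": 0},{"gripper": 40,"slide": [0,0,2.2],"yaw": 0},{"gripper": 40,"slide": [0,0,0.8],"yaw": 0}]'

```text
clock: 40.85
eef_pos: [0.4982, 0.2704, 0.0281]
ee_rot: [1.0, 0.015, -0.002, 0.001]
ft_force: [-0.9, -0.4, -0.9]
finger_gap: 0.504
```

Request:
step_arm --commands '[{"gripper": 40,"slide": [0,0,0.3],"yaw": 0},{"gripper": 40,"slide": [0,0,0.2],"yaw": 0},{"gripper": 40,"slide": [0,0,0],"yaw": 0}]'

```text
clock: 41.15
eef_pos: [0.5003, 0.2718, 0.0275]
ee_rot: [1.0, 0.015, 0.001, -0.0]
ft_force: [-0.7, -0.7, -0.9]
finger_gap: 0.504
```

Request:
step_arm --commands '[{"gripper": 40,"slide": [0,0,0.15],"yaw": 0},{"gripper": 40,"slide": [0,0,0],"yaw": 0}]'

```text
clock: 41.35
eef_pos: [0.4999, 0.2718, 0.0257]
ee_rot: [1.0, 0.015, 0.0, -0.0]
ft_force: [0.1, -0.2, -0.1]
finger_gap: 0.503
```

```bash
python3 -c "
from h import *
pl((.5,.271,.023,1.6),step=2.6);print(env.state()['ft_force'])"
```

```text
41.35 [0.4999 0.2718 0.0257] 1.73 0.503
-> (0.5, 0.271, 0.023, 1.6) n 1
    1 x slide [0.0, 0.08, 0.27] yaw 0.1
[ 0.09913609 -0.24513289 -0.05310924]
```

Request:
step_arm --commands '[{"gripper": 40,"slide": [0,0.08,0.15],"yaw": 0},{"gripper": 40,"slide": [0,0,0],"yaw": 0}]'

```text
clock: 41.55
eef_pos: [0.4996, 0.2708, 0.0236]
ee_rot: [1.0, 0.015, -0.0, 0.0]
ft_force: [0.2, -0.7, -0.8]
finger_gap: 0.5
```

Request:
step_arm --commands '[{"gripper": 40,"slide": [0,0,0.1],"yaw": 0},{"gripper": 40,"slide": [0,0,0],"yaw": 0}]'

```text
clock: 41.75
eef_pos: [0.4996, 0.2708, 0.0225]
ee_rot: [1.0, 0.015, -0.0, 0.0]
ft_force: [0.3, -0.3, -0.6]
finger_gap: 0.504
```

Request:
step_arm --commands '[{"gripper": 40,"slide": [0,0,0.1],"yaw": 0},{"gripper": 40,"slide": [0,0,0],"yaw": 0}]'

```text
clock: 41.95
eef_pos: [0.4999, 0.2709, 0.022]
ee_rot: [1.0, 0.015, 0.0, -0.0]
ft_force: [-0.9, -0.1, 2.8]
finger_gap: 0.502
```

Request:
step_arm --commands '[{"gripper": 53,"slide": [0,0,0],"yaw": 0},{"gripper": 56,"slide": [0,0,0],"yaw": 0},{"gripper": 62,"slide": [0,0,0],"yaw": 0},{"gripper": 62,"slide": [0,0,0],"yaw": 0}]'

```text
clock: 42.35
eef_pos: [0.4997, 0.2709, 0.0216]
ee_rot: [1.0, 0.015, 0.0, -0.0]
ft_force: [0.1, -0.7, -0.2]
finger_gap: 0.619
```

Request:
step_arm --commands '[{"gripper": 62,"slide": [0,0,-1.5],"yaw": 0},{"gripper": 62,"slide": [0,0,-3],"yaw": 0},{"gripper": 62,"slide": [0,0,-3],"yaw": 0},{"gripper": 62,"slide": [0,0,-3],"yaw": 0},{"gripper": 68,"slide": [-1,3.5,0],"yaw": 0}]'

```text
clock: 42.85
eef_pos: [0.4933, 0.2384, 0.1333]
ee_rot: [1.0, 0.017, 0.005, -0.002]
ft_force: [0.6, -1.0, -0.1]
finger_gap: 0.681
```

Request:
step_arm --commands '[{"gripper": 68,"slide": [-1,4,0],"yaw": -8},{"gripper": 68,"slide": [-1,4,0],"yaw": -8},{"gripper": 68,"slide": [-1,4,0],"yaw": -8},{"gripper": 68,"slide": [-1,4,0],"yaw": -8},{"gripper": 68,"slide": [-1,4,0],"yaw": -8}]'

```text
clock: 43.35
eef_pos: [0.5035, 0.0331, 0.1283]
ee_rot: [0.934, 0.357, 0.001, 0.0]
ft_force: [0.6, 0.0, 0.9]
finger_gap: 0.678
```

Request:
step_arm --commands '[{"gripper": 68,"slide": [-2,3,0],"yaw": -8},{"gripper": 68,"slide": [0,0,0],"yaw": -8},{"gripper": 68,"slide": [0,0,0],"yaw": -8},{"gripper": 68,"slide": [0,0,0],"yaw": 0}]'

```text
clock: 43.75
eef_pos: [0.5087, -0.0014, 0.1278]
ee_rot: [0.841, 0.542, 0.001, 0.0]
ft_force: [0.9, 0.0, -0.4]
finger_gap: 0.681
```

```bash
python3 -c "
from h import *
look('i1')
im,d,P=cloud('top');crop(im,380,195,490,260,7,'i2')
m=((P[...,2]>0.03)&(P[...,0]>0.48)&(P[...,0]<0.6)&(P[...,1]<-0.27)&(P[...,1]>-0.4)).astype(np.uint8)
v,u=np.nonzero(m); X=np.c_[u,v].astype(np.float32)
_,l,c=cv2.kmeans(X,2,None,(3,100,0.01),5,cv2.KMEANS_PP_CENTERS)
for k in (0,1):
    q=onplane('top',X[l.ravel()==k],0.034)[:,:2]; cc=q.mean(0); w,V=np.linalg.eigh(np.cov((q-cc).T)); print(c[k],cc.round(4),np.degrees(np.arctan2(V[1,1],V[0,1])),2*np.sqrt(w),len(q))
"
```

```text
C [ 0.5341 -0.3367] c [ 0.533  -0.3335] ang 109.2 ax [0.0496 0.0282] z 0.0614 657 [453.4 227.6] [185. 138. 101.]
drawer
C [0.5677 0.2709] c [0.5663 0.2678] ang -174.4 ax [0.0277 0.0216] z 0.06 322 [207.2 211. ] [172. 134. 105.]
C [0.5682 0.1268] c [0.5667 0.1251] ang 178.2 ax [0.0285 0.0202] z 0.0588 297 [265.3 211.5] [178. 138. 107.]
C [0.5647 0.1974] c [0.5632 0.195 ] ang 179.0 ax [0.0281 0.0206] z 0.0584 310 [236.8 212.6] [174. 134. 103.]
C [0.5038 0.2694] c [0.503  0.2664] ang -175.8 ax [0.028 0.022] z 0.0591 332 [207.  236.8] [177. 138. 110.]
C [0.4638 0.157 ] c [0.4628 0.1516] ang 90.9 ax [0.0586 0.0025] z 0.0749 78 [252.1 253.6] [213. 188. 155.]
43.8 [ 0.50862842 -0.0011203   0.12764214] 65.37096322673447 0.6757669250580943 [-0.29694624  0.41295491  0.86007564] 0.3549738026633787
[462.11514 224.5606 ] [ 0.542  -0.3581] -146.89084286867916 [0.02215527 0.02867647] 330
[444.69232 230.70154] [ 0.5263 -0.3156] -164.38263013687836 [0.02194667 0.02863633] 325
```

View pics/i1.png

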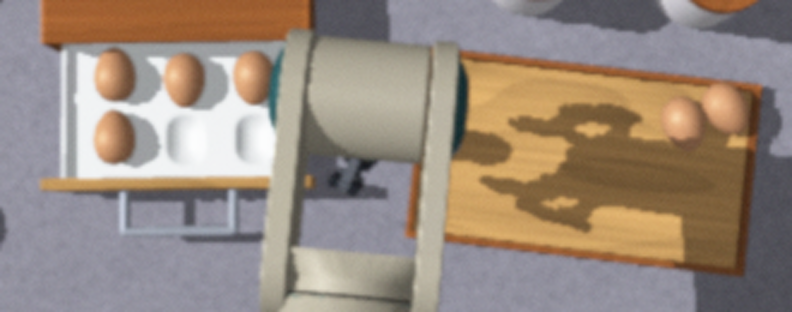

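View pics/i2.png

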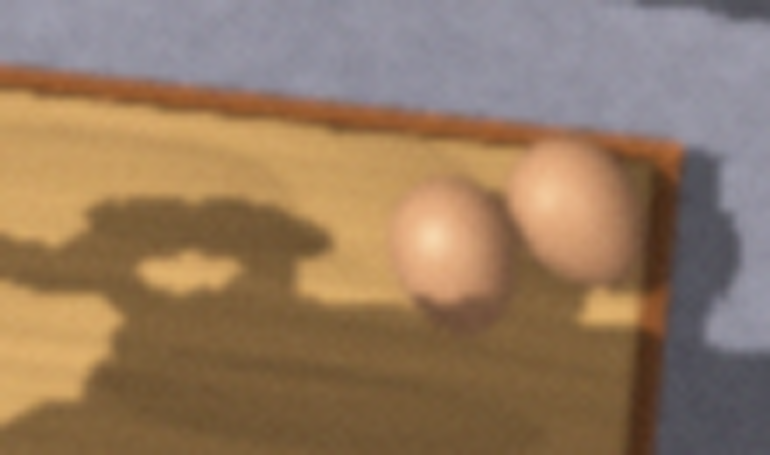

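Four eggs are placed. On the board, B is at (452,250) and C at (577,210), still touching. I'll hold B lightly by its ends and draw it away from C.

```bash
python3 -c "
from h import *
pl((.5245,-.3158,.1,105.6),step=4.2)"
```

```text
43.85 [ 0.5086 -0.001   0.1275] 65.35 0.684
-> (0.5245, -0.3158, 0.1, 105.6) n 8
    1 x slide [-3.49, 1.82, 0.34] yaw -5.0
    1 x slide [-3.64, 1.51, 0.34] yaw -5.0
    1 x slide [-3.76, 1.19, 0.34] yaw -5.0
    1 x slide [-3.85, 0.86, 0.35] yaw -5.0
    1 x slide [-3.91, 0.52, 0.34] yaw -5.0
    1 x slide [-3.93, 0.17, 0.35] yaw -5.0
    1 x slide [-3.94, -0.17, 0.34] yaw -5.0
    1 x slide [-3.9, -0.51, 0.35] yaw -5.0
```

Request:
step_arm --commands '[{"gripper": 77,"slide": [-3.49,1.82,0.34],"yaw": -5},{"gripper": 77,"slide": [-3.64,1.51,0.34],"yaw": -5},{"gripper": 77,"slide": [-3.76,1.19,0.34],"yaw": -5},{"gripper": 77,"slide": [-3.85,0.86,0.34],"yaw": -5},{"gripper": 77,"slide": [-3.91,0.52,0.34],"yaw": -5}]'

```text
clock: 44.35
eef_pos: [0.5192, -0.1991, 0.11]
ee_rot: [0.703, 0.711, 0.0, 0.0]
ft_force: [1.2, -0.0, 0.9]
finger_gap: 0.769
```

Request:
step_arm --commands '[{"gripper": 77,"slide": [-3.93,0.17,0.34],"yaw": -5},{"gripper": 77,"slide": [-3.94,-0.17,0.34],"yaw": -5},{"gripper": 77,"slide": [-3.9,-0.51,0.34],"yaw": -5},{"gripper": 77,"slide": [0,0,0],"yaw": 0},{"gripper": 77,"slide": [0,0,0],"yaw": 0}]'

```text
clock: 44.85
eef_pos: [0.5253, -0.316, 0.0992]
ee_rot: [0.606, 0.795, 0.0, -0.0]
ft_force: [0.6, -0.5, -0.3]
finger_gap: 0.771
```

Request:
step_arm --commands '[{"gripper": 77,"slide": [0,0,0],"yaw": 0},{"gripper": 77,"slide": [0,0,0],"yaw": 0}]'

```text
clock: 45.05
eef_pos: [0.5258, -0.3146, 0.0999]
ee_rot: [0.605, 0.796, 0.0, 0.0]
ft_force: [0.1, 0.2, 0.2]
finger_gap: 0.772
```

```bash
python3 -c "
from h import *
pl((.5245,-.3158,.017,105.6),step=3)
im,d,P=cloud('scene');crop(im,150,200,340,330,4,'i3')
look('i4')"
```

```text
45.05 [ 0.5258 -0.3146  0.0999] 105.58 0.772
-> (0.5245, -0.3158, 0.017, 105.6) n 3
    1 x slide [-0.03, -0.05, 2.76] yaw -0.0
    1 x slide [-0.02, -0.06, 2.76] yaw -0.0
    1 x slide [-0.03, -0.05, 2.77] yaw -0.0
C [ 0.5054 -0.0719] c [ 0.5035 -0.0707] ang 179.9 ax [0.0178 0.0171] z 0.0738 166 [345.3 237.9] [142. 143. 150.]
drawer
C [0.568 0.271] c [0.5665 0.2679] ang -175.8 ax [0.0276 0.0216] z 0.0588 320 [207.1 210.9] [168. 129. 101.]
C [0.5679 0.1258] c [0.5665 0.1242] ang 178.7 ax [0.028  0.0214] z 0.0603 315 [265.7 211.7] [172. 132. 102.]
C [0.5646 0.1974] c [0.5632 0.1951] ang 178.6 ax [0.0283 0.0207] z 0.06 312 [236.8 212.7] [168. 129.  99.]
C [0.5037 0.2694] c [0.503  0.2663] ang -177.0 ax [0.028 0.022] z 0.06 328 [207.  236.8] [172. 134. 106.]
C [0.464  0.1298] c [0.463  0.1252] ang 90.2 ax [0.0741 0.0032] z 0.075 109 [263.1 253.6] [207. 180. 144.]
45.15 [ 0.52578318 -0.31483344  0.0998222 ] 105.59485587973813 0.7718171599194097 [ 1.09452002  0.08892441 -0.17140976] -0.8720348363203106
```

View pics/i3.png

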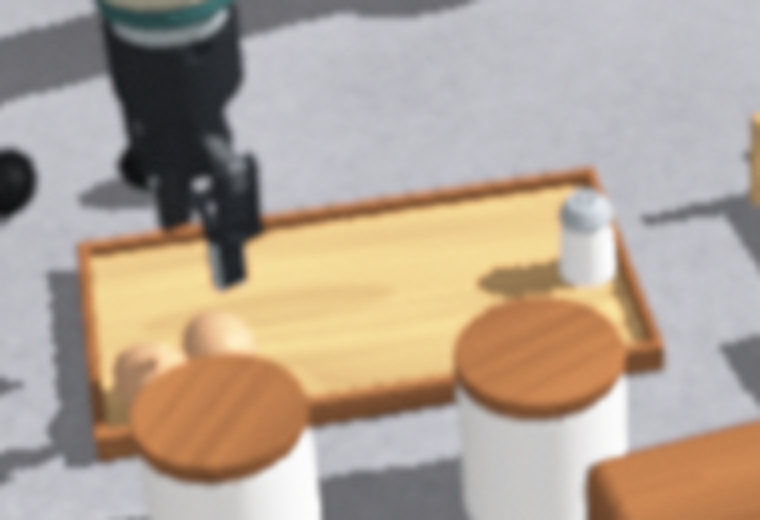

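Request:
step_arm --commands '[{"gripper": 77,"slide": [-0.1,-0.15,2.7],"yaw": 0},{"gripper": 77,"slide": [0,0,2.7],"yaw": 0},{"gripper": 77,"slide": [0,0,2.5],"yaw": 0},{"gripper": 77,"slide": [0,0,0.3],"yaw": 0},{"gripper": 77,"slide": [0,0,0],"yaw": 0}]'

```text
clock: 45.65
eef_pos: [0.5243, -0.3166, 0.0174]
ee_rot: [0.605, 0.796, 0.0, -0.0]
ft_force: [0.5, -0.4, -0.4]
finger_gap: 0.77
```

Request:
step_arm --commands '[{"gripper": 62,"slide": [0,0,0],"yaw": 0},{"gripper": 62,"slide": [0,0,0],"yaw": 0},{"gripper": 62,"slide": [0,0,0],"yaw": 0},{"gripper": 62,"slide": [0,0,0],"yaw": 0}]' --newtons 20

```text
clock: 46.05
eef_pos: [0.5253, -0.3177, 0.0193]
ee_rot: [0.605, 0.796, 0.0, 0.002]
ft_force: [0.7, 0.3, 6.7]
finger_gap: 0.649
```

```bash
python3 -c "
from h import *
pl((.5245,-.3158,.017,105.6),step=3);print(env.state()['ft_force'])
im,d,P=cloud('scene');crop(im,150,200,340,330,4,'i5')"
```

```text
46.05 [ 0.5253 -0.3177  0.0193] 105.55 0.649
-> (0.5245, -0.3158, 0.017, 105.6) n 1
    1 x slide [0.21, -0.02, 0.23] yaw -0.0
[0.68534426 0.32656681 6.72188397]
```

View pics/i5.png

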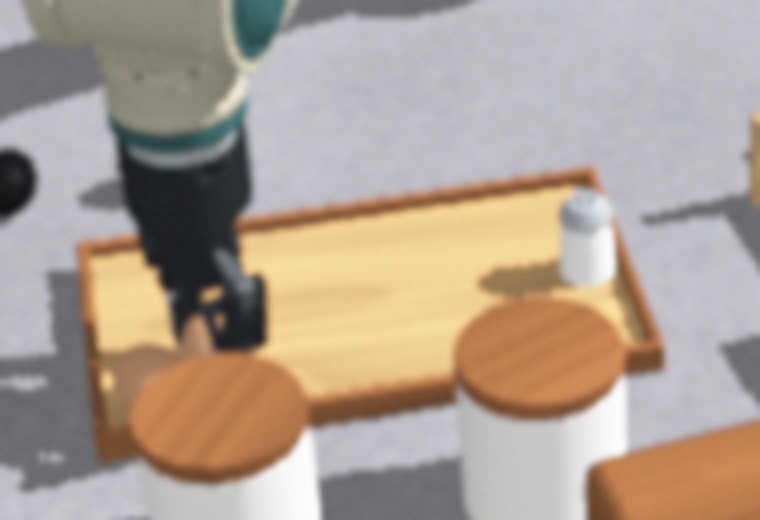

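Request:
step_arm --commands '[{"gripper": 62,"slide": [0,0,-0.3],"yaw": 0},{"gripper": 62,"slide": [1,0,0],"yaw": 0},{"gripper": 62,"slide": [1.5,-0.3,0],"yaw": 0},{"gripper": 62,"slide": [1.5,-0.5,0],"yaw": 0},{"gripper": 62,"slide": [1.5,-0.5,0],"yaw": 0}]'

```text
clock: 46.6
eef_pos: [0.4961, -0.2663, 0.0197]
ee_rot: [0.605, 0.796, 0.0, -0.001]
ft_force: [-0.0, 0.5, -1.1]
finger_gap: 0.651
```

Request:
step_arm --commands '[{"gripper": 62,"slide": [1,0,0],"yaw": 0},{"gripper": 62,"slide": [0,0,0.2],"yaw": 0},{"gripper": 62,"slide": [0,0,0],"yaw": 0}]'

```text
clock: 46.9
eef_pos: [0.4947, -0.2577, 0.0191]
ee_rot: [0.605, 0.796, 0.0, 0.0]
ft_force: [-2.6, 2.1, 4.5]
finger_gap: 0.653
```

```bash
python3 -c "
from h import *
s=env.state();print(s['eef_pos'],s['finger_gap'],s['ft_force'])
im,d,P=cloud('scene');crop(im,150,200,340,330,4,'i6')"
```

```text
[ 0.4946543  -0.25773271  0.01914451] 0.6532947373664098 [-2.60110649  2.1082775   4.50113769]
```

View pics/i6.png

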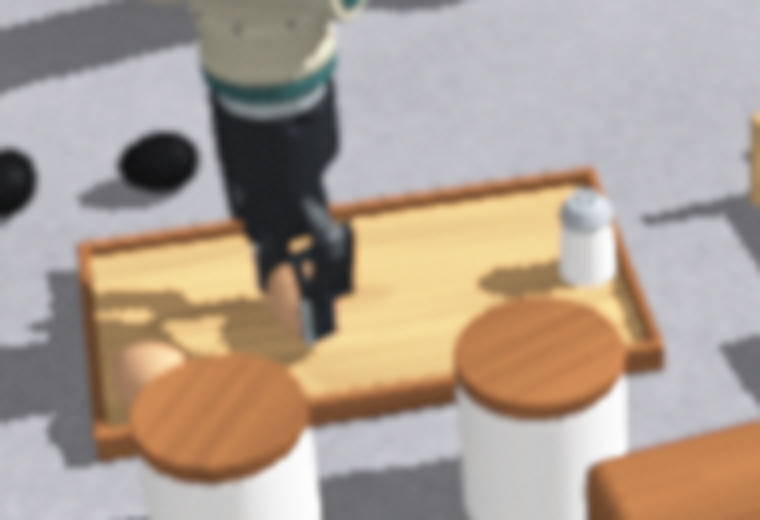

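Request:
step_arm --commands '[{"gripper": 67,"slide": [0,0,-0.1],"yaw": 0},{"gripper": 70,"slide": [0,0,0],"yaw": 0},{"gripper": 76,"slide": [0,0,0],"yaw": 0},{"gripper": 76,"slide": [0,0,0],"yaw": 0}]'

```text
clock: 47.35
eef_pos: [0.4943, -0.2581, 0.0192]
ee_rot: [0.605, 0.796, 0.0, -0.0]
ft_force: [0.0, -0.6, -0.2]
finger_gap: 0.76
```

Request:
step_arm --commands '[{"gripper": 76,"slide": [0,0,-2],"yaw": 0},{"gripper": 76,"slide": [0,0,-3],"yaw": 0},{"gripper": 68,"slide": [0,0,-3],"yaw": 8.4},{"gripper": 68,"slide": [3.5,0,-1],"yaw": 8.4},{"gripper": 68,"slide": [3.5,0,0],"yaw": 8.4}]'

```text
clock: 47.85
eef_pos: [0.4914, -0.1886, 0.1117]
ee_rot: [0.767, 0.642, 0.001, 0.002]
ft_force: [0.5, 0.2, -0.6]
finger_gap: 0.68
```

Request:
step_arm --commands '[{"gripper": 68,"slide": [3.5,0,0],"yaw": 8.4},{"gripper": 68,"slide": [3.5,0,0],"yaw": 8.4},{"gripper": 68,"slide": [0,0,0],"yaw": 8.4},{"gripper": 68,"slide": [0,0,0],"yaw": 8.4},{"gripper": 68,"slide": [0,0,0],"yaw": 8.4}]'

```text
clock: 48.35
eef_pos: [0.5075, -0.1201, 0.1093]
ee_rot: [0.945, 0.326, -0.0, -0.0]
ft_force: [-0.2, -0.4, -0.4]
finger_gap: 0.68
```

Request:
step_arm --commands '[{"gripper": 68,"slide": [0,0,0],"yaw": 8.4},{"gripper": 68,"slide": [0,0,0],"yaw": 8.4},{"gripper": 68,"slide": [0,0,0],"yaw": 0},{"gripper": 68,"slide": [0,0,0],"yaw": 0}]'

```text
clock: 48.75
eef_pos: [0.5074, -0.1206, 0.1094]
ee_rot: [0.982, 0.189, -0.0, -0.0]
ft_force: [0.1, -0.3, 0.9]
finger_gap: 0.679
```

```bash
python3 -c "
from h import *
look('j1')"
```

```text
C [ 0.5419 -0.3583] c [ 0.5407 -0.3549] ang -148.9 ax [0.0285 0.0202] z 0.0586 323 [462.3 224.6] [185. 137. 101.]
C [ 0.49   -0.2633] c [ 0.4893 -0.2607] ang 163.6 ax [0.026  0.0141] z 0.0604 176 [423.4 245.2] [118.  86.  62.]
drawer
C [0.568  0.2707] c [0.5666 0.2677] ang -175.3 ax [0.0278 0.0217] z 0.0616 323 [207.2 210.9] [170. 132. 103.]
C [0.5679 0.1259] c [0.5664 0.1244] ang 179.1 ax [0.0281 0.0214] z 0.0574 315 [265.6 211.7] [175. 135. 105.]
C [0.5646 0.1972] c [0.5632 0.1948] ang 178.9 ax [0.0282 0.0207] z 0.0595 314 [236.8 212.7] [171. 131. 102.]
C [0.5036 0.2693] c [0.5029 0.2662] ang -178.5 ax [0.0275 0.0223] z 0.0602 327 [207.1 236.8] [174. 136. 107.]
C [0.4639 0.1359] c [0.4629 0.131 ] ang 90.3 ax [0.0786 0.003 ] z 0.0747 111 [260.7 253.6] [210. 182. 146.]
48.8 [ 0.50741603 -0.12053701  0.10936601] 21.752103782538615 0.6779942980077012 [0.95684883 0.05882739 0.60309967] 0.887062144833386
```

View pics/j1.png

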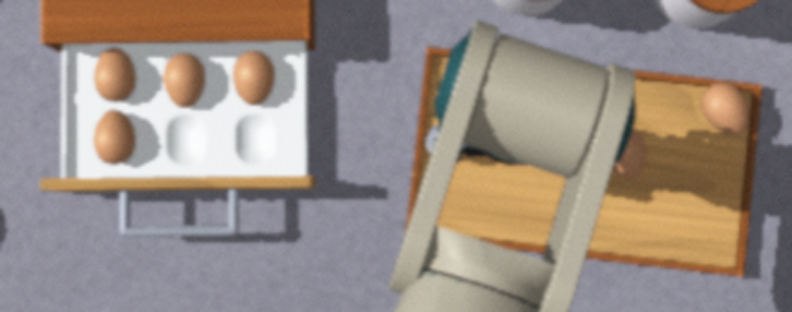

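Request:
step_arm --commands '[{"gripper": 68,"slide": [1,-4,0],"yaw": 2},{"gripper": 68,"slide": [1,-4,0],"yaw": 2},{"gripper": 68,"slide": [0.5,-3,0],"yaw": 2},{"gripper": 68,"slide": [0,0,0],"yaw": 0},{"gripper": 68,"slide": [0,0,0],"yaw": 0}]'

```text
clock: 49.3
eef_pos: [0.4939, -0.0083, 0.1095]
ee_rot: [0.991, 0.137, 0.0, 0.0]
ft_force: [0.6, 0.2, 0.0]
finger_gap: 0.679
```

```bash
python3 -c "
from h import *
im,d,P=cloud('top');crop(im,340,190,490,300,5,'j2')
show(eggs(im,P,(0.028,0.075),(0.36,0.62,-0.42,-0.04)))
pl()"
```

```text
C [ 0.5419 -0.3583] c [ 0.5408 -0.3548] ang -148.6 ax [0.0285 0.0203] z 0.0612 325 [462.3 224.5] [189. 141. 103.]
C [ 0.4965 -0.2555] c [ 0.4958 -0.2531] ang -161.4 ax [0.0282 0.0212] z 0.061 325 [420.2 242.5] [145. 106.  77.]
49.35 [ 0.494  -0.009   0.1095] 15.66 0.679
```

View pics/j2.png

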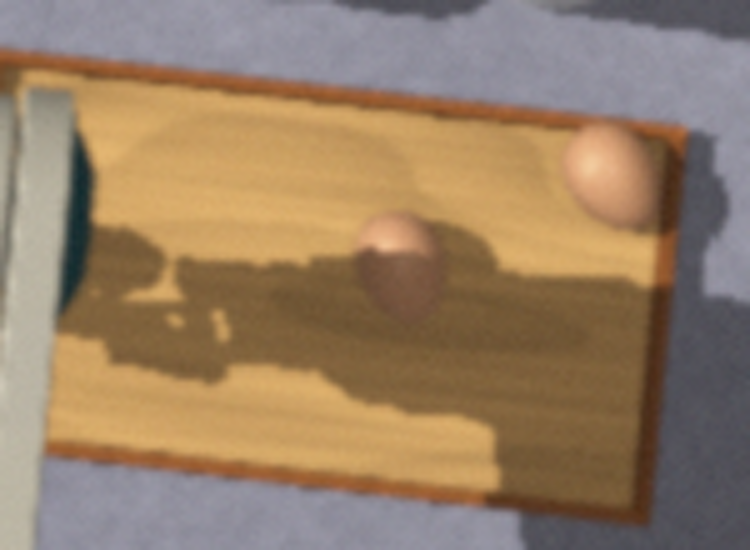

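B is clear, at (400,265) in the crop. C is still in the corner at (610,175).

```bash
python3 -c "
from h import *
pl((.4962,-.2558,.1,18.6))"
```

```text
49.35 [ 0.494  -0.009   0.1095] 15.66 0.679
-> (0.4962, -0.2558, 0.1, 18.6) n 6
    1 x slide [-1.07, 3.97, 0.16] yaw -0.5
    1 x slide [-1.11, 3.96, 0.16] yaw -0.5
    1 x slide [-1.14, 3.95, 0.16] yaw -0.5
    1 x slide [-1.18, 3.94, 0.16] yaw -0.5
    1 x slide [-1.22, 3.93, 0.16] yaw -0.5
    1 x slide [-1.25, 3.93, 0.15] yaw -0.5
```

Request:
step_arm --commands '[{"gripper": 66,"slide": [-1.07,3.97,0.1],"yaw": -0.5},{"gripper": 66,"slide": [-1.11,3.96,0.1],"yaw": -0.5},{"gripper": 66,"slide": [-1.14,3.95,0.1],"yaw": -0.5},{"gripper": 66,"slide": [-1.18,3.94,0.2],"yaw": -0.5},{"gripper": 66,"slide": [-1.22,3.93,0.2],"yaw": -0.5}]'

```text
clock: 49.85
eef_pos: [0.4947, -0.2172, 0.1024]
ee_rot: [0.988, 0.157, 0.0, 0.0]
ft_force: [1.1, 0.1, -0.4]
finger_gap: 0.662
```

Request:
step_arm --commands '[{"gripper": 66,"slide": [-1.25,3.93,0.2],"yaw": -0.5},{"gripper": 66,"slide": [0,0,0],"yaw": 0},{"gripper": 66,"slide": [0,0,0],"yaw": 0},{"gripper": 66,"slide": [0,0,0],"yaw": 0},{"gripper": 66,"slide": [0,0,0],"yaw": 0}]'

```text
clock: 50.35
eef_pos: [0.4956, -0.2547, 0.1005]
ee_rot: [0.987, 0.162, 0.0, -0.0]
ft_force: [0.8, 0.1, -0.6]
finger_gap: 0.661
```

```bash
python3 -c "
from h import *
pl((.4962,-.2558,.02,18.6),step=3)
im,d,P=cloud('scene');crop(im,150,200,340,330,4,'j3')"
```

```text
50.35 [ 0.4956 -0.2547  0.1005] 18.62 0.661
-> (0.4962, -0.2558, 0.02, 18.6) n 3
    2 x slide [0.01, 0.04, 2.68] yaw 0.0
    1 x slide [0.0, 0.05, 2.69] yaw 0.0
```

View pics/j3.png

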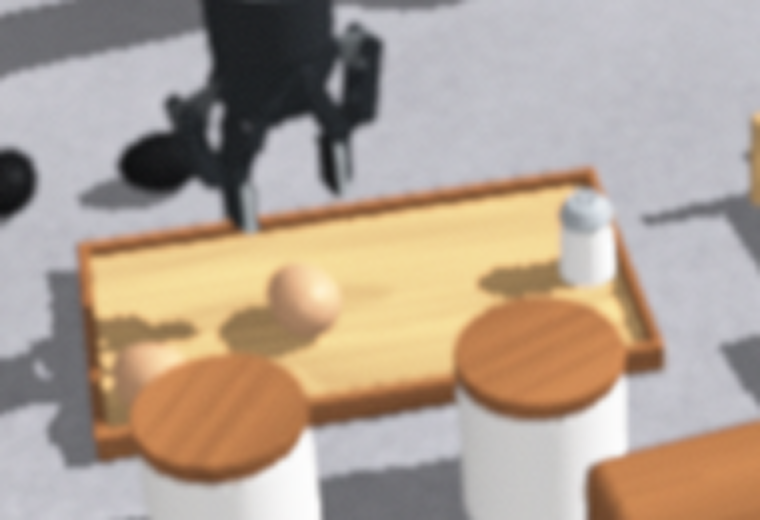

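Request:
step_arm --commands '[{"gripper": 66,"slide": [0,0.12,2.7],"yaw": 0},{"gripper": 66,"slide": [0,0,2.7],"yaw": 0},{"gripper": 66,"slide": [0,0,2.6],"yaw": 0},{"gripper": 66,"slide": [0,0,0],"yaw": 0},{"gripper": 66,"slide": [0,0,0],"yaw": 0}]'

```text
clock: 50.9
eef_pos: [0.4962, -0.256, 0.021]
ee_rot: [0.987, 0.162, -0.0, -0.0]
ft_force: [-0.2, 0.2, 1.0]
finger_gap: 0.661
```

Request:
step_arm --commands '[{"gripper": 40,"slide": [0,0,0],"yaw": 0},{"gripper": 40,"slide": [0,0,0],"yaw": 0},{"gripper": 40,"slide": [0,0,0],"yaw": 0},{"gripper": 40,"slide": [0,0,0],"yaw": 0},{"gripper": 40,"slide": [0,0,0],"yaw": 0}]'

```text
clock: 51.4
eef_pos: [0.4971, -0.2569, 0.0224]
ee_rot: [0.987, 0.161, 0.001, 0.001]
ft_force: [-0.0, 1.5, 7.1]
finger_gap: 0.502
```

Request:
step_arm --commands '[{"gripper": 40,"slide": [0,0,-1.5],"yaw": 0},{"gripper": 40,"slide": [0,0,-3],"yaw": 0},{"gripper": 40,"slide": [0,0,-3],"yaw": 0},{"gripper": 40,"slide": [0,0,-3],"yaw": 0},{"gripper": 40,"slide": [0,0,0],"yaw": 0}]'

```text
clock: 51.9
eef_pos: [0.4979, -0.2578, 0.1317]
ee_rot: [0.987, 0.161, 0.004, 0.003]
ft_force: [0.8, -0.8, -0.7]
finger_gap: 0.502
```

```bash
python3 -c "
from h import *
pl((.5,.1985,.13,1.6),step=4.2)"
```

```text
51.9 [ 0.4979 -0.2578  0.1317] 18.55 0.502
-> (0.5, 0.1985, 0.13, 1.6) n 11
    1 x slide [1.34, -3.93, 0.02] yaw 1.5
    1 x slide [1.23, -3.96, 0.02] yaw 1.5
    1 x slide [1.13, -3.99, 0.01] yaw 1.5
    1 x slide [1.03, -4.02, 0.02] yaw 1.5
    1 x slide [0.92, -4.04, 0.01] yaw 1.5
    1 x slide [0.81, -4.07, 0.02] yaw 1.5
    1 x slide [0.71, -4.09, 0.01] yaw 1.5
    1 x slide [0.6, -4.1, 0.02] yaw 1.5
    1 x slide [0.49, -4.12, 0.01] yaw 1.5
    1 x slide [0.38, -4.13, 0.02] yaw 1.5
    1 x slide [0.28, -4.14, 0.01] yaw 1.5
```

Request:
step_arm --commands '[{"gripper": 40,"slide": [1.34,-3.93,0],"yaw": 1.5},{"gripper": 40,"slide": [1.23,-3.96,0],"yaw": 1.5},{"gripper": 40,"slide": [1.13,-3.99,0],"yaw": 1.5},{"gripper": 40,"slide": [1.03,-4.02,0],"yaw": 1.5},{"gripper": 40,"slide": [0.92,-4.04,0],"yaw": 1.5}]'

```text
clock: 52.4
eef_pos: [0.4963, -0.0475, 0.1254]
ee_rot: [0.995, 0.096, -0.0, -0.0]
ft_force: [0.9, 0.0, -1.1]
finger_gap: 0.508
```

Request:
step_arm --commands '[{"gripper": 40,"slide": [0.81,-4.07,0],"yaw": 1.5},{"gripper": 40,"slide": [0.71,-4.09,0],"yaw": 1.5},{"gripper": 40,"slide": [0.6,-4.1,0],"yaw": 1.5},{"gripper": 40,"slide": [0.49,-4.12,0],"yaw": 1.5},{"gripper": 40,"slide": [0.38,-4.13,0],"yaw": 1.5}]'

```text
clock: 52.9
eef_pos: [0.4972, 0.1599, 0.1255]
ee_rot: [1.0, 0.03, -0.0, 0.0]
ft_force: [0.3, -0.7, -0.3]
finger_gap: 0.508
```

Request:
step_arm --commands '[{"gripper": 40,"slide": [0.28,-4.0,0],"yaw": 1.5},{"gripper": 40,"slide": [0,0,0],"yaw": 0},{"gripper": 40,"slide": [0,0,0],"yaw": 0},{"gripper": 40,"slide": [0,0,0],"yaw": 0},{"gripper": 40,"slide": [0,0,0],"yaw": 0}]'

```text
clock: 53.4
eef_pos: [0.4982, 0.1973, 0.1254]
ee_rot: [1.0, 0.017, -0.0, 0.0]
ft_force: [0.5, -0.5, -0.4]
finger_gap: 0.507
```

```bash
python3 -c "
from h import *
pl((.5,.1980,.12,1.6),step=4.2)"
```

```text
53.4 [0.4982 0.1973 0.1254] 1.96 0.507
-> (0.5, 0.198, 0.12, 1.6) n 1
    1 x slide [0.18, -0.06, 0.54] yaw 0.4
```

Request:
step_arm --commands '[{"gripper": 40,"slide": [0.15,0,1.4],"yaw": 0.4},{"gripper": 40,"slide": [0,0,2.5],"yaw": 0},{"gripper": 40,"slide": [0,0,2.5],"yaw": 0},{"gripper": 40,"slide": [0,0,2.2],"yaw": 0},{"gripper": 40,"slide": [0,0,0.8],"yaw": 0}]'

```text
clock: 53.9
eef_pos: [0.4979, 0.1973, 0.0279]
ee_rot: [1.0, 0.014, -0.002, 0.001]
ft_force: [-0.3, -0.6, -1.6]
finger_gap: 0.506
```

Request:
step_arm --commands '[{"gripper": 40,"slide": [0,0,0.3],"yaw": 0},{"gripper": 40,"slide": [0,0,0.3],"yaw": 0},{"gripper": 40,"slide": [0,0,0],"yaw": 0},{"gripper": 40,"slide": [0,0,0],"yaw": 0}]'

```text
clock: 54.3
eef_pos: [0.5002, 0.1986, 0.0264]
ee_rot: [1.0, 0.014, 0.001, -0.0]
ft_force: [-0.1, -0.2, -0.6]
finger_gap: 0.502
```

Request:
step_arm --commands '[{"gripper": 40,"slide": [0,0,0.1],"yaw": 0},{"gripper": 40,"slide": [0,0,0],"yaw": 0}]'

```text
clock: 54.5
eef_pos: [0.4997, 0.1985, 0.0248]
ee_rot: [1.0, 0.014, 0.0, -0.0]
ft_force: [-0.0, 0.5, -0.4]
finger_gap: 0.504
```

Request:
step_arm --commands '[{"gripper": 40,"slide": [0,0,0.1],"yaw": 0},{"gripper": 40,"slide": [0,0,0],"yaw": 0}]'

```text
clock: 54.7
eef_pos: [0.4995, 0.1985, 0.0234]
ee_rot: [1.0, 0.014, -0.0, -0.0]
ft_force: [-0.0, -0.1, -0.7]
finger_gap: 0.503
```

Request:
step_arm --commands '[{"gripper": 40,"slide": [0,0,0.1],"yaw": 0},{"gripper": 40,"slide": [0,0,0],"yaw": 0}]'

```text
clock: 54.9
eef_pos: [0.4997, 0.1986, 0.0226]
ee_rot: [1.0, 0.014, 0.0, -0.0]
ft_force: [-0.2, 0.7, 0.2]
finger_gap: 0.501
```

Request:
step_arm --commands '[{"gripper": 40,"slide": [0,0,0.05],"yaw": 0},{"gripper": 40,"slide": [0,0,0],"yaw": 0}]'

```text
clock: 55.1
eef_pos: [0.4998, 0.1987, 0.0224]
ee_rot: [1.0, 0.014, 0.0, -0.0]
ft_force: [-0.9, 1.2, 5.4]
finger_gap: 0.504
```

Request:
step_arm --commands '[{"gripper": 53,"slide": [0,0,0],"yaw": 0},{"gripper": 56,"slide": [0,0,0],"yaw": 0},{"gripper": 62,"slide": [0,0,0],"yaw": 0},{"gripper": 62,"slide": [0,0,0],"yaw": 0}]'

```text
clock: 55.5
eef_pos: [0.4995, 0.1984, 0.0217]
ee_rot: [1.0, 0.014, -0.0, 0.0]
ft_force: [-0.4, -0.5, 0.3]
finger_gap: 0.623
```

Request:
step_arm --commands '[{"gripper": 62,"slide": [0,0,-1.5],"yaw": 0},{"gripper": 62,"slide": [0,0,-3],"yaw": 0},{"gripper": 62,"slide": [0,0,-3],"yaw": 0},{"gripper": 62,"slide": [0,0,-3],"yaw": 0},{"gripper": 62,"slide": [0,4,0],"yaw": 0}]'

```text
clock: 56.0
eef_pos: [0.503, 0.1614, 0.1334]
ee_rot: [1.0, 0.017, 0.005, -0.002]
ft_force: [0.9, -1.1, 0.2]
finger_gap: 0.618
```

Request:
step_arm --commands '[{"gripper": 62,"slide": [-1,4,0],"yaw": -6},{"gripper": 62,"slide": [-1,4,0],"yaw": -6},{"gripper": 62,"slide": [-1,4,0],"yaw": -6},{"gripper": 62,"slide": [-1,4,0],"yaw": -6},{"gripper": 62,"slide": [-1,4,0],"yaw": -6}]'

```text
clock: 56.5
eef_pos: [0.4993, -0.0471, 0.1285]
ee_rot: [0.961, 0.275, 0.001, 0.0]
ft_force: [0.7, -0.1, 0.8]
finger_gap: 0.621
```

Request:
step_arm --commands '[{"gripper": 62,"slide": [0,0,0],"yaw": 0},{"gripper": 62,"slide": [0,0,0],"yaw": 0},{"gripper": 62,"slide": [0,0,0],"yaw": 0}]'

```text
clock: 56.8
eef_pos: [0.4994, -0.0446, 0.1274]
ee_rot: [0.962, 0.273, 0.0, -0.0]
ft_force: [-0.4, 0.6, -0.2]
finger_gap: 0.619
```

```bash
python3 -c "
from h import *
look('k1');pl((.5415,-.3583,.1,31.5))
im,d,P=cloud('top');crop(im,420,195,490,250,9,'k2')"
```

```text
C [ 0.5419 -0.3583] c [ 0.5407 -0.355 ] ang -149.0 ax [0.0284 0.0203] z 0.0596 324 [462.3 224.6] [189. 140. 103.]
drawer
C [0.5677 0.2706] c [0.5663 0.2675] ang -174.7 ax [0.0275 0.0218] z 0.06 323 [207.3 211. ] [171. 133. 104.]
C [0.568  0.1258] c [0.5665 0.1242] ang -179.9 ax [0.028  0.0214] z 0.0603 311 [265.6 211.6] [176. 136. 105.]
C [0.5646 0.1974] c [0.5632 0.195 ] ang -179.8 ax [0.0282 0.0205] z 0.0606 308 [236.8 212.6] [173. 132. 102.]
C [0.5039 0.2694] c [0.5031 0.2663] ang -175.9 ax [0.0281 0.022 ] z 0.0581 333 [207.1 236.8] [176. 138. 109.]
C [0.5003 0.1961] c [0.4996 0.1937] ang 178.5 ax [0.0284 0.0208] z 0.0587 316 [236.6 238.6] [175. 135. 106.]
C [0.4634 0.151 ] c [0.4624 0.1456] ang 90.6 ax [0.1034 0.003 ] z 0.0749 135 [254.6 253.8] [209. 181. 143.]
56.85 [ 0.49933987 -0.04434718  0.12732565] 31.693062684592505 0.6192452777554374 [0.47905392 0.14717612 0.24724505] 0.8551870526532807
56.85 [ 0.4993 -0.0443  0.1273] 31.69 0.619
-> (0.5415, -0.3583, 0.1, 31.5) n 8
    2 x slide [-1.61, 3.62, 0.34] yaw 0.0
    1 x slide [-1.61, 3.61, 0.34] yaw 0.0
    1 x slide [-1.62, 3.62, 0.34] yaw 0.0
    1 x slide [-1.61, 3.61, 0.34] yaw 0.0
    1 x slide [-1.62, 3.62, 0.34] yaw 0.0
    1 x slide [-1.61, 3.61, 0.35] yaw 0.0
    1 x slide [-1.62, 3.62, 0.34] yaw 0.0
```

View pics/k1.png

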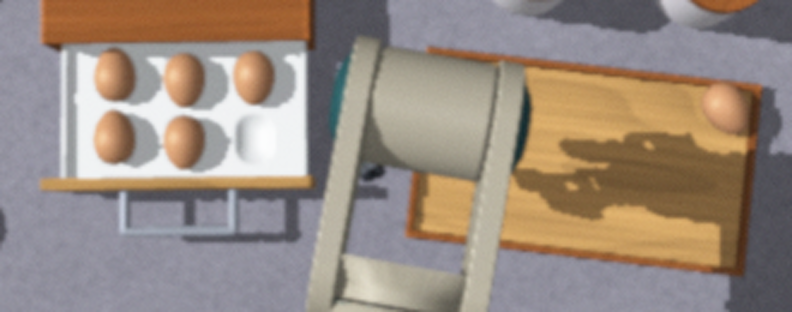

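View pics/k2.png

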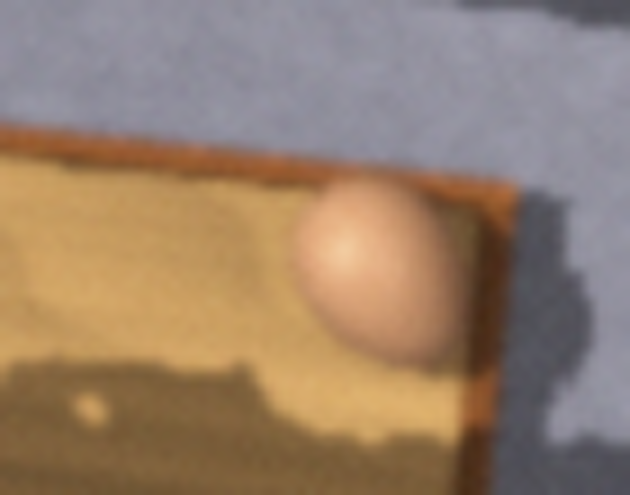

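Five eggs are settled. The last egg is at (382,270) in the crop, against the corner lip, so I'll grip it slightly higher to clear the lip.

Request:
step_arm --commands '[{"gripper": 63,"slide": [-1.61,3.62,0.3],"yaw": 0},{"gripper": 63,"slide": [-1.61,3.62,0.3],"yaw": 0},{"gripper": 63,"slide": [-1.61,3.62,0.3],"yaw": 0},{"gripper": 63,"slide": [-1.61,3.62,0.3],"yaw": 0},{"gripper": 63,"slide": [-1.61,3.62,0.3],"yaw": 0}]'

```text
clock: 57.4
eef_pos: [0.5262, -0.2421, 0.112]
ee_rot: [0.962, 0.273, 0.0, -0.0]
ft_force: [0.2, 0.1, 0.2]
finger_gap: 0.63
```

Request:
step_arm --commands '[{"gripper": 63,"slide": [-1.61,3.62,0.3],"yaw": 0},{"gripper": 63,"slide": [-1.61,3.62,0.3],"yaw": 0},{"gripper": 63,"slide": [-1.61,3.62,0.3],"yaw": 0},{"gripper": 63,"slide": [0,0,0],"yaw": 0},{"gripper": 63,"slide": [0,0,0],"yaw": 0}]'

```text
clock: 57.9
eef_pos: [0.5419, -0.359, 0.1022]
ee_rot: [0.962, 0.273, -0.0, -0.001]
ft_force: [1.3, 1.2, -0.6]
finger_gap: 0.629
```

Request:
step_arm --commands '[{"gripper": 63,"slide": [0,0,0],"yaw": 0},{"gripper": 63,"slide": [0,0,0],"yaw": 0}]'

```text
clock: 58.1
eef_pos: [0.5422, -0.3581, 0.1034]
ee_rot: [0.962, 0.274, 0.0, 0.0]
ft_force: [-0.8, -0.3, -0.1]
finger_gap: 0.625
```

```bash
python3 -c "
from h import *
pl((.5415,-.3583,.025,31.5),step=3)
im,d,P=cloud('scene');crop(im,150,200,340,330,4,'k3')"
```

```text
58.1 [ 0.5422 -0.3581  0.1034] 31.75 0.625
-> (0.5415, -0.3583, 0.025, 31.5) n 3
    1 x slide [-0.02, -0.01, 2.61] yaw 0.1
    1 x slide [-0.02, -0.01, 2.62] yaw 0.1
    1 x slide [-0.03, -0.0, 2.61] yaw 0.1
```

View pics/k3.png

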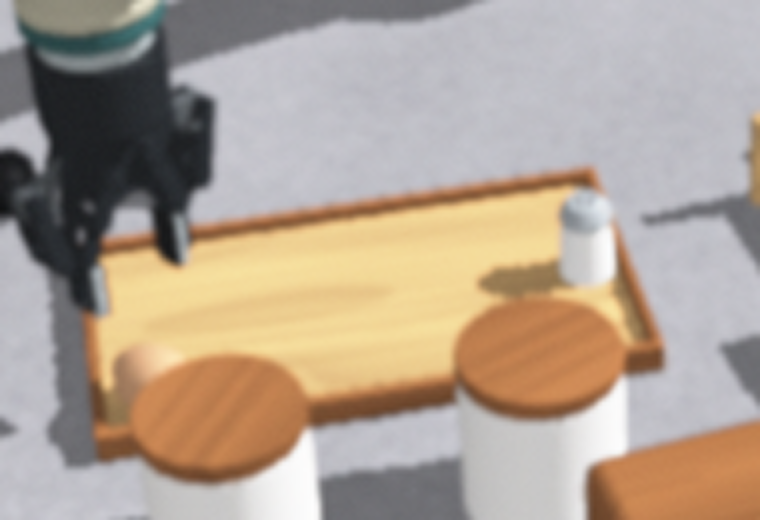

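Now I'll go down slowly, watching the force.

Request:
step_arm --commands '[{"gripper": 63,"slide": [-0.06,0,2.5],"yaw": 0.2},{"gripper": 63,"slide": [0,0,2.2],"yaw": 0},{"gripper": 63,"slide": [0,0,1.2],"yaw": 0},{"gripper": 63,"slide": [0,0,0.5],"yaw": 0},{"gripper": 63,"slide": [0,0,0.5],"yaw": 0}]'

```text
clock: 58.65
eef_pos: [0.5416, -0.3598, 0.0346]
ee_rot: [0.963, 0.271, 0.0, 0.0]
ft_force: [-0.3, 0.5, 0.2]
finger_gap: 0.63
```

Request:
step_arm --commands '[{"gripper": 63,"slide": [0,0,0.5],"yaw": 0},{"gripper": 63,"slide": [0,0,0],"yaw": 0}]'

```text
clock: 58.85
eef_pos: [0.5412, -0.3598, 0.0289]
ee_rot: [0.963, 0.271, 0.0, -0.0]
ft_force: [0.6, 0.0, 0.1]
finger_gap: 0.631
```

Request:
step_arm --commands '[{"gripper": 63,"slide": [0,0,0.3],"yaw": 0},{"gripper": 63,"slide": [0,0,0],"yaw": 0}]'

```text
clock: 59.05
eef_pos: [0.5412, -0.3599, 0.0259]
ee_rot: [0.963, 0.271, 0.0, 0.0]
ft_force: [1.2, 0.5, -0.1]
finger_gap: 0.63
```

Request:
step_arm --commands '[{"gripper": 63,"slide": [0.05,-0.1,0.2],"yaw": 0},{"gripper": 63,"slide": [0,0,0],"yaw": 0}]'

```text
clock: 59.25
eef_pos: [0.541, -0.3586, 0.0237]
ee_rot: [0.963, 0.271, -0.0, -0.0]
ft_force: [-0.2, -0.7, -0.6]
finger_gap: 0.629
```

Request:
step_arm --commands '[{"gripper": 40,"slide": [0,0,0],"yaw": 0},{"gripper": 40,"slide": [0,0,0],"yaw": 0},{"gripper": 40,"slide": [0,0,0],"yaw": 0},{"gripper": 40,"slide": [0,0,0],"yaw": 0},{"gripper": 40,"slide": [0,0,0],"yaw": 0}]'

```text
clock: 59.75
eef_pos: [0.541, -0.3588, 0.024]
ee_rot: [0.963, 0.271, -0.0, -0.0]
ft_force: [-2.0, 1.5, 2.1]
finger_gap: 0.504
```

```bash
python3 -c "
from h import *
s=env.state();print(s['eef_pos'],s['finger_gap'],s['ft_force'])
im,d,P=cloud('scene');crop(im,150,200,340,330,4,'k4')"
```

```text
[ 0.54103307 -0.35875236  0.02400003] 0.5041597714588621 [-1.95128253  1.48315642  2.07354039]
```

View pics/k4.png

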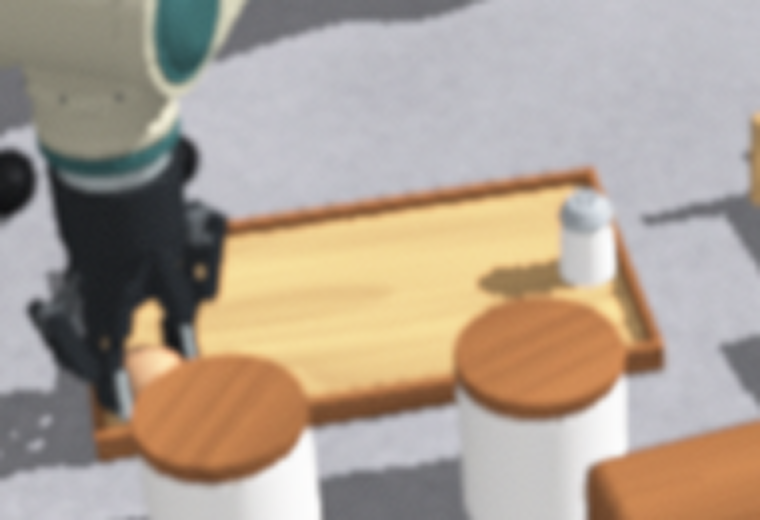

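Egg gripped (gap 0.504). Lifting, then I'll check the grasp.

Request:
step_arm --commands '[{"gripper": 40,"slide": [0,0,-1.5],"yaw": 0},{"gripper": 40,"slide": [0,0,-3],"yaw": 0},{"gripper": 40,"slide": [0,0,-3],"yaw": 0},{"gripper": 40,"slide": [0,0,-3],"yaw": 0},{"gripper": 40,"slide": [0,0,0],"yaw": 0}]'

```text
clock: 60.3
eef_pos: [0.5433, -0.3602, 0.136]
ee_rot: [0.963, 0.271, 0.003, 0.004]
ft_force: [0.8, 0.1, 0.1]
finger_gap: 0.501
```

Request:
step_arm --commands '[{"gripper": 40,"slide": [0,0,0],"yaw": 0},{"gripper": 40,"slide": [0,0,0],"yaw": 0}]'

```text
clock: 60.5
eef_pos: [0.5406, -0.3583, 0.1275]
ee_rot: [0.963, 0.271, -0.001, -0.001]
ft_force: [0.4, 0.3, -0.0]
finger_gap: 0.501
```

```bash
python3 -c "
from h import *
pl((.495,-.1,.128,20),(.5,.1265,.13,1.6),step=4)
im,d,P=cloud('scene');crop(im,150,160,340,330,4,'k5')"
```

```text
60.5 [ 0.5406 -0.3583  0.1275] 31.45 0.501
-> (0.495, -0.1, 0.128, 20) n 7
    1 x slide [1.37, -3.49, -0.01] yaw 1.6
    1 x slide [1.27, -3.52, -0.01] yaw 1.6
    1 x slide [1.17, -3.56, -0.01] yaw 1.6
    1 x slide [1.07, -3.59, -0.01] yaw 1.6
    1 x slide [0.97, -3.62, -0.0] yaw 1.6
    1 x slide [0.88, -3.64, -0.01] yaw 1.6
    1 x slide [0.77, -3.67, -0.0] yaw 1.6
-> (0.5, 0.1265, 0.13, 1.6) n 6
    1 x slide [1.39, -3.51, -0.03] yaw 3.1
    1 x slide [1.19, -3.58, -0.03] yaw 3.1
    1 x slide [1.0, -3.64, -0.04] yaw 3.1
    1 x slide [0.8, -3.69, -0.03] yaw 3.1
    1 x slide [0.6, -3.73, -0.04] yaw 3.1
    1 x slide [0.39, -3.76, -0.03] yaw 3.1
```

View pics/k5.png

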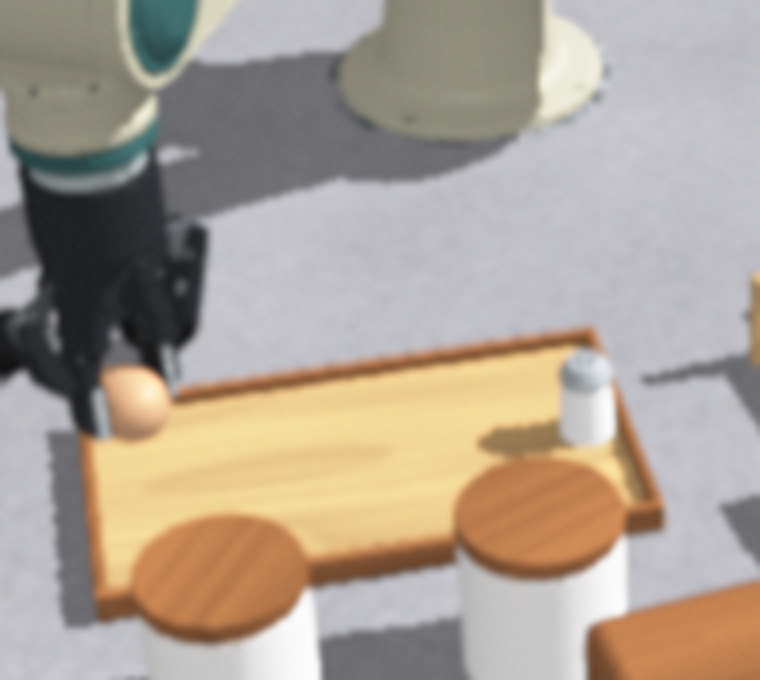

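The last egg is held, at (135,400) in the crop. Carrying it to the last free dimple.

Request:
step_arm --commands '[{"gripper": 40,"slide": [1.37,-3.49,0],"yaw": 1.6},{"gripper": 40,"slide": [1.27,-3.52,0],"yaw": 1.6},{"gripper": 40,"slide": [1.17,-3.56,0],"yaw": 1.6},{"gripper": 40,"slide": [1.07,-3.59,0],"yaw": 1.6},{"gripper": 40,"slide": [0.97,-3.62,0],"yaw": 1.6}]'

```text
clock: 61.05
eef_pos: [0.5074, -0.1726, 0.1276]
ee_rot: [0.979, 0.203, -0.001, -0.001]
ft_force: [1.3, -0.2, -0.8]
finger_gap: 0.506
```

Request:
step_arm --commands '[{"gripper": 40,"slide": [0.88,-3.64,0],"yaw": 1.6},{"gripper": 40,"slide": [0.77,-3.67,0],"yaw": 1.6},{"gripper": 40,"slide": [1.39,-3.51,0],"yaw": 3.1},{"gripper": 40,"slide": [1.19,-3.58,0],"yaw": 3.1},{"gripper": 40,"slide": [1.0,-3.64,0],"yaw": 3.1}]'

```text
clock: 61.55
eef_pos: [0.4972, 0.0143, 0.1278]
ee_rot: [0.996, 0.094, -0.001, -0.0]
ft_force: [0.3, -0.1, -0.8]
finger_gap: 0.504
```

Request:
step_arm --commands '[{"gripper": 40,"slide": [0.8,-3.69,0],"yaw": 3.1},{"gripper": 40,"slide": [0.6,-3.73,0],"yaw": 3.1},{"gripper": 40,"slide": [0.39,-3.7,0],"yaw": 3.1},{"gripper": 40,"slide": [0,0,0],"yaw": 0},{"gripper": 40,"slide": [0,0,0],"yaw": 0}]'

```text
clock: 62.05
eef_pos: [0.4999, 0.1258, 0.1278]
ee_rot: [1.0, 0.016, -0.001, 0.0]
ft_force: [-0.3, -0.2, -1.1]
finger_gap: 0.507
```

Request:
step_arm --commands '[{"gripper": 40,"slide": [0,0,0],"yaw": 0},{"gripper": 40,"slide": [0,0,0],"yaw": 0}]'

```text
clock: 62.25
eef_pos: [0.5006, 0.1244, 0.1286]
ee_rot: [1.0, 0.014, -0.0, 0.0]
ft_force: [0.1, -0.2, -0.5]
finger_gap: 0.503
```

```bash
python3 -c "
from h import *
pl((.5005,.1255,.12,1.6),step=4)"
```

```text
62.25 [0.5006 0.1244 0.1286] 1.57 0.503
-> (0.5005, 0.1255, 0.12, 1.6) n 1
    1 x slide [-0.0, -0.11, 0.86] yaw -0.0
```

Request:
step_arm --commands '[{"gripper": 40,"slide": [0,-0.1,1.4],"yaw": 0},{"gripper": 40,"slide": [0,0,2.5],"yaw": 0},{"gripper": 40,"slide": [0,0,2.5],"yaw": 0},{"gripper": 40,"slide": [0,0,2.2],"yaw": 0},{"gripper": 40,"slide": [0,0,0.8],"yaw": 0}]'

```text
clock: 62.75
eef_pos: [0.4986, 0.1256, 0.0315]
ee_rot: [1.0, 0.014, -0.003, 0.0]
ft_force: [-0.5, 0.4, -0.4]
finger_gap: 0.505
```

Request:
step_arm --commands '[{"gripper": 40,"slide": [0,0,0.3],"yaw": 0},{"gripper": 40,"slide": [0,0,0.2],"yaw": 0},{"gripper": 40,"slide": [0,0,0],"yaw": 0},{"gripper": 40,"slide": [0,0,0],"yaw": 0}]'

```text
clock: 63.15
eef_pos: [0.5012, 0.1266, 0.0309]
ee_rot: [1.0, 0.014, 0.001, -0.0]
ft_force: [0.0, 0.4, -0.0]
finger_gap: 0.504
```

Request:
step_arm --commands '[{"gripper": 40,"slide": [0,0,0.1],"yaw": 0},{"gripper": 40,"slide": [0,0,0],"yaw": 0}]'

```text
clock: 63.35
eef_pos: [0.5007, 0.1265, 0.0292]
ee_rot: [1.0, 0.014, 0.0, -0.0]
ft_force: [-1.6, -0.2, -0.8]
finger_gap: 0.508
```

Request:
step_arm --commands '[{"gripper": 40,"slide": [0,0,0.1],"yaw": 0},{"gripper": 40,"slide": [0,0,0],"yaw": 0}]'

```text
clock: 63.55
eef_pos: [0.5005, 0.1265, 0.0278]
ee_rot: [1.0, 0.014, -0.0, -0.0]
ft_force: [0.1, 0.3, -1.0]
finger_gap: 0.502
```

Request:
step_arm --commands '[{"gripper": 40,"slide": [0,0,0.1],"yaw": 0},{"gripper": 40,"slide": [0,0,0],"yaw": 0}]'

```text
clock: 63.75
eef_pos: [0.5005, 0.1264, 0.0268]
ee_rot: [1.0, 0.014, -0.0, -0.0]
ft_force: [0.3, -0.1, -0.3]
finger_gap: 0.506
```

Request:
step_arm --commands '[{"gripper": 40,"slide": [0,0,0.1],"yaw": 0},{"gripper": 40,"slide": [0,0,0],"yaw": 0}]'

```text
clock: 63.95
eef_pos: [0.5005, 0.1265, 0.0258]
ee_rot: [1.0, 0.014, -0.0, -0.0]
ft_force: [-0.5, 0.0, 0.6]
finger_gap: 0.509
```

Request:
step_arm --commands '[{"gripper": 40,"slide": [0,0,0.1],"yaw": 0},{"gripper": 40,"slide": [0,0,0],"yaw": 0}]'

```text
clock: 64.15
eef_pos: [0.5005, 0.1265, 0.0248]
ee_rot: [1.0, 0.014, -0.0, -0.0]
ft_force: [-0.6, -0.0, -0.9]
finger_gap: 0.505
```

Request:
step_arm --commands '[{"gripper": 40,"slide": [0,0,0.05],"yaw": 0},{"gripper": 40,"slide": [0,0,0],"yaw": 0}]'

```text
clock: 64.35
eef_pos: [0.5005, 0.1265, 0.0244]
ee_rot: [1.0, 0.014, -0.0, -0.0]
ft_force: [-0.3, 0.0, -1.4]
finger_gap: 0.505
```

Request:
step_arm --commands '[{"gripper": 40,"slide": [0,0,0.1],"yaw": 0},{"gripper": 40,"slide": [0,0,0],"yaw": 0}]'

```text
clock: 64.55
eef_pos: [0.5008, 0.1266, 0.0239]
ee_rot: [1.0, 0.014, 0.0, -0.0]
ft_force: [-0.8, 1.4, 2.4]
finger_gap: 0.502
```

Request:
step_arm --commands '[{"gripper": 40,"slide": [0,0,0.05],"yaw": 0},{"gripper": 40,"slide": [0,0,0],"yaw": 0}]'

```text
clock: 64.75
eef_pos: [0.501, 0.1266, 0.0238]
ee_rot: [1.0, 0.014, 0.001, -0.0]
ft_force: [-1.4, 0.2, 5.9]
finger_gap: 0.507
```

Request:
step_arm --commands '[{"gripper": 53,"slide": [0,0,0],"yaw": 0},{"gripper": 56,"slide": [0,0,0],"yaw": 0},{"gripper": 62,"slide": [0,0,0],"yaw": 0},{"gripper": 62,"slide": [0,0,0],"yaw": 0}]'

```text
clock: 65.15
eef_pos: [0.5004, 0.1264, 0.0227]
ee_rot: [1.0, 0.014, -0.0, -0.0]
ft_force: [-0.1, 0.9, -0.1]
finger_gap: 0.623
```

Request:
step_arm --commands '[{"gripper": 62,"slide": [0,0,-1.5],"yaw": 0},{"gripper": 62,"slide": [0,0,-3],"yaw": 0},{"gripper": 62,"slide": [0,0,-3],"yaw": 0},{"gripper": 50,"slide": [0,0,-3],"yaw": 0},{"gripper": 50,"slide": [-2,3,0],"yaw": -8.2}]'

```text
clock: 65.65
eef_pos: [0.4844, 0.0976, 0.1329]
ee_rot: [0.996, 0.088, 0.005, -0.001]
ft_force: [-0.2, -0.7, -0.3]
finger_gap: 0.501
```

Request:
step_arm --commands '[{"gripper": 50,"slide": [-2,3,0],"yaw": -8.2},{"gripper": 50,"slide": [-2,3,0],"yaw": -8.2},{"gripper": 50,"slide": [-3,2,0],"yaw": -8.2},{"gripper": 50,"slide": [-3,0,0],"yaw": -8.2},{"gripper": 50,"slide": [0,0,0],"yaw": -8.2}]'

```text
clock: 66.15
eef_pos: [0.4125, -0.0216, 0.1276]
ee_rot: [0.902, 0.431, -0.0, -0.0]
ft_force: [-0.1, 0.8, 0.7]
finger_gap: 0.502
```

Request:
step_arm --commands '[{"gripper": 50,"slide": [0,0,0],"yaw": -8.2},{"gripper": 50,"slide": [0,0,0],"yaw": -8.2},{"gripper": 50,"slide": [0,0,0],"yaw": -8.2},{"gripper": 50,"slide": [0,0,0],"yaw": -8.2},{"gripper": 50,"slide": [0,0,0],"yaw": -8.2}]'

```text
clock: 66.65
eef_pos: [0.4143, -0.02, 0.1279]
ee_rot: [0.693, 0.72, 0.0, -0.0]
ft_force: [1.1, -0.0, -1.0]
finger_gap: 0.499
```

Request:
step_arm --commands '[{"gripper": 50,"slide": [0,0,0],"yaw": 0},{"gripper": 50,"slide": [0,0,0],"yaw": 0},{"gripper": 50,"slide": [0,0,0],"yaw": 0}]'

```text
clock: 66.95
eef_pos: [0.4143, -0.02, 0.1279]
ee_rot: [0.697, 0.717, 0.0, -0.0]
ft_force: [-0.2, -0.0, -0.1]
finger_gap: 0.498
```

```bash
python3 -c "
from h import *
look('l1');pl((.405,.193,.125,91.6),step=4)
im,d,P=cloud('top');crop(im,165,185,300,290,5.5,'l2')"
```

```text
C [ 0.5055 -0.0716] c [ 0.5037 -0.0704] ang 170.1 ax [0.0176 0.0174] z 0.0743 167 [345.2 237.8] [147. 148. 156.]
drawer
C [0.568  0.2708] c [0.5666 0.2677] ang -174.4 ax [0.0277 0.0217] z 0.0584 322 [207.2 210.9] [172. 133. 105.]
C [0.5679 0.1259] c [0.5664 0.1243] ang 179.3 ax [0.0281 0.0214] z 0.0589 316 [265.6 211.7] [177. 137. 106.]
C [0.5647 0.1974] c [0.5633 0.195 ] ang 178.0 ax [0.0281 0.0206] z 0.0625 309 [236.8 212.6] [174. 133. 103.]
C [0.5039 0.2694] c [0.5031 0.2663] ang -175.8 ax [0.028  0.0221] z 0.0607 331 [207.  236.8] [176. 138. 109.]
C [0.5032 0.1241] c [0.5025 0.1226] ang 178.7 ax [0.0281 0.0213] z 0.0588 314 [265.8 237.8] [178. 137. 107.]
C [0.5006 0.1961] c [0.4998 0.1937] ang 176.3 ax [0.0285 0.0206] z 0.0608 314 [236.7 238.5] [176. 136. 106.]
C [0.4639 0.137 ] c [0.4629 0.1321] ang 90.4 ax [0.0787 0.0031] z 0.075 111 [260.2 253.6] [212. 184. 148.]
67.0 [ 0.41431082 -0.019961    0.12789237] 91.72467707807412 0.4977277114198849 [0.02437055 1.1888392  0.04392264] -0.1673997058634202
67.0 [ 0.4143 -0.02    0.1279] 91.72 0.498
-> (0.405, 0.193, 0.125, 91.6) n 6
    4 x slide [3.55, -0.05, 0.05] yaw 0.0
    1 x slide [3.56, -0.04, 0.04] yaw 0.0
    1 x slide [3.55, -0.05, 0.05] yaw 0.0
```

View pics/l2.png

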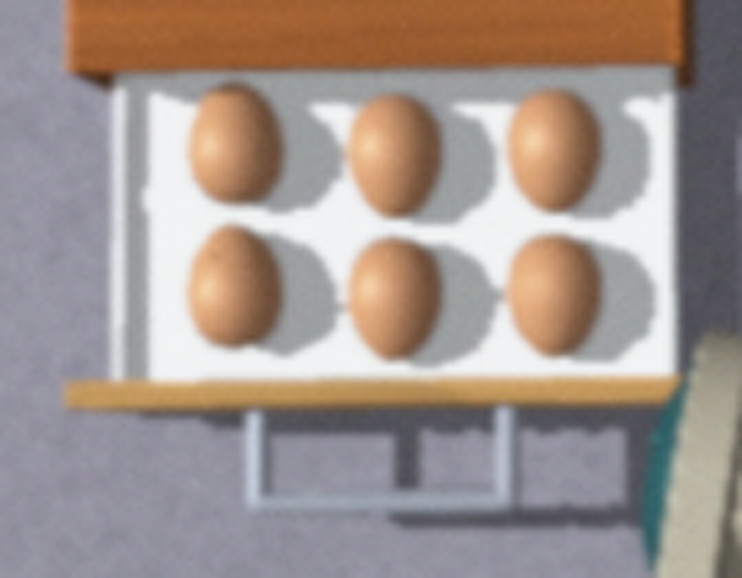

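All six eggs lie along x, each in its own dimple. Now I'll grip the handle and close the drawer slowly.

Request:
step_arm --commands '[{"gripper": 50,"slide": [3.55,0,0],"yaw": 0},{"gripper": 50,"slide": [3.55,0,0],"yaw": 0},{"gripper": 50,"slide": [3.55,-0.05,0],"yaw": 0},{"gripper": 50,"slide": [3.55,-0.05,0],"yaw": 0},{"gripper": 50,"slide": [3.55,-0.05,0],"yaw": 0}]'

```text
clock: 67.55
eef_pos: [0.4069, 0.1588, 0.1281]
ee_rot: [0.696, 0.718, 0.0, 0.0]
ft_force: [0.4, -0.3, -0.2]
finger_gap: 0.498
```

Request:
step_arm --commands '[{"gripper": 50,"slide": [3.5,0,0],"yaw": 0},{"gripper": 50,"slide": [0,0,0],"yaw": 0},{"gripper": 50,"slide": [0,0,0],"yaw": 0},{"gripper": 50,"slide": [0,0,0],"yaw": 0}]'

```text
clock: 67.95
eef_pos: [0.406, 0.1917, 0.1279]
ee_rot: [0.696, 0.718, -0.0, 0.0]
ft_force: [-0.6, -0.3, 0.3]
finger_gap: 0.497
```

```bash
python3 -c "
from h import *
pl((.4070,.193,.034,91.6),step=2.5)"
```

```text
67.95 [0.406  0.1917 0.1279] 91.79 0.497
-> (0.407, 0.193, 0.034, 91.6) n 4
    1 x slide [0.03, 0.03, 2.35] yaw 0.0
    1 x slide [0.03, 0.02, 2.35] yaw 0.0
    1 x slide [0.03, 0.03, 2.34] yaw 0.0
    1 x slide [0.03, 0.02, 2.35] yaw 0.0
```

Request:
step_arm --commands '[{"gripper": 50,"slide": [0,0.1,2.4],"yaw": 0},{"gripper": 50,"slide": [0,0,2.4],"yaw": 0},{"gripper": 50,"slide": [0,0,2.3],"yaw": 0},{"gripper": 50,"slide": [0,0,2.3],"yaw": 0},{"gripper": 50,"slide": [0,0,0],"yaw": 0}]'

```text
clock: 68.45
eef_pos: [0.4051, 0.1906, 0.0311]
ee_rot: [0.696, 0.718, -0.003, -0.001]
ft_force: [0.3, 0.6, -0.1]
finger_gap: 0.497
```

Request:
step_arm --commands '[{"gripper": 0,"slide": [0,0,0],"yaw": 0},{"gripper": 0,"slide": [0,0,0],"yaw": 0},{"gripper": 0,"slide": [0,0,0],"yaw": 0},{"gripper": 0,"slide": [0,0,0],"yaw": 0},{"gripper": 0,"slide": [0,0,0],"yaw": 0}]' --newtons 40

```text
clock: 68.95
eef_pos: [0.408, 0.1924, 0.0356]
ee_rot: [0.696, 0.718, 0.001, 0.001]
ft_force: [-0.5, -2.8, 7.9]
finger_gap: 0.101
```

Request:
step_arm --commands '[{"gripper": 0,"slide": [0,0.3,0],"yaw": 0},{"gripper": 0,"slide": [0,0.6,0],"yaw": 0},{"gripper": 0,"slide": [0,1,0],"yaw": 0},{"gripper": 0,"slide": [0,1,0],"yaw": 0},{"gripper": 0,"slide": [0,1,0],"yaw": 0}]'

```text
clock: 69.45
eef_pos: [0.4471, 0.1934, 0.0356]
ee_rot: [0.696, 0.718, 0.001, 0.001]
ft_force: [-2.5, -3.9, 8.5]
finger_gap: 0.098
```

```bash
python3 -c "
from h import *
s=env.state();print(s['eef_pos'],s['finger_gap'],s['ft_force'])
im,d,P=cloud('scene');crop(im,320,170,520,300,3.8,'m1')"
```

```text
[0.44711019 0.19343698 0.03556698] 0.09779330282688167 [-2.45499216 -3.92270379  8.47815927]
```

View pics/m1.png

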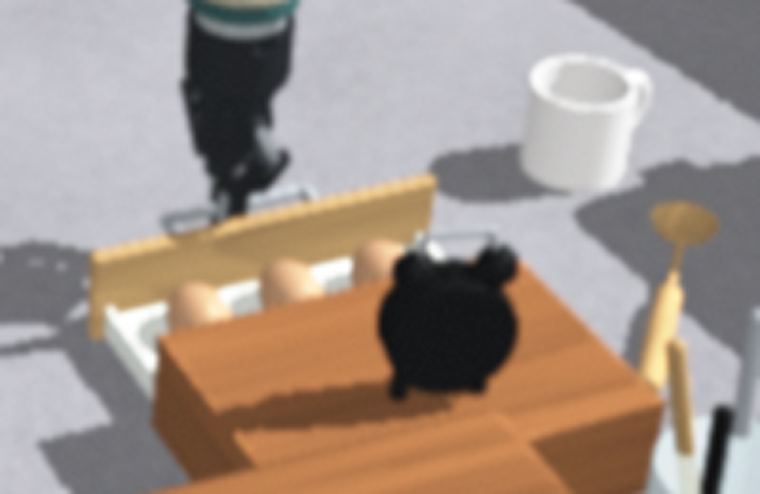

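Request:
step_arm --commands '[{"gripper": 0,"slide": [0,1,0],"yaw": 0},{"gripper": 0,"slide": [0,1,0],"yaw": 0},{"gripper": 0,"slide": [0,1,0],"yaw": 0},{"gripper": 0,"slide": [0,1,0],"yaw": 0},{"gripper": 0,"slide": [0,1,0],"yaw": 0}]'

```text
clock: 70.0
eef_pos: [0.4969, 0.1947, 0.0356]
ee_rot: [0.696, 0.718, 0.0, 0.001]
ft_force: [-2.1, -6.7, 9.0]
finger_gap: 0.097
```

Request:
step_arm --commands '[{"gripper": 0,"slide": [0,1,0],"yaw": 0},{"gripper": 0,"slide": [0,1,0],"yaw": 0},{"gripper": 0,"slide": [0,0.5,0],"yaw": 0},{"gripper": 0,"slide": [0,0.3,0],"yaw": 0},{"gripper": 0,"slide": [0,0.2,0],"yaw": 0}]'

```text
clock: 70.5
eef_pos: [0.5268, 0.1954, 0.0356]
ee_rot: [0.696, 0.718, 0.0, 0.001]
ft_force: [-2.2, -5.4, 8.4]
finger_gap: 0.099
```

Request:
step_arm --commands '[{"gripper": 0,"slide": [0,0.3,0],"yaw": 0},{"gripper": 0,"slide": [0,0.3,0],"yaw": 0},{"gripper": 0,"slide": [0,0,0],"yaw": 0}]'

```text
clock: 70.8
eef_pos: [0.5306, 0.1955, 0.0355]
ee_rot: [0.696, 0.718, -0.002, -0.001]
ft_force: [-13.5, -8.5, 16.0]
finger_gap: 0.096
```

Request:
step_arm --commands '[{"gripper": 0,"slide": [0,0.2,0],"yaw": 0},{"gripper": 0,"slide": [0,0.2,0],"yaw": 0},{"gripper": 0,"slide": [0,0,0],"yaw": 0}]'

```text
clock: 71.1
eef_pos: [0.5341, 0.1956, 0.0355]
ee_rot: [0.696, 0.718, -0.003, -0.001]
ft_force: [-16.0, -8.9, 16.4]
finger_gap: 0.098
```

Request:
step_arm --commands '[{"gripper": 0,"slide": [0,0.2,0],"yaw": 0},{"gripper": 0,"slide": [0,0.2,0],"yaw": 0},{"gripper": 0,"slide": [0,0,0],"yaw": 0}]'

```text
clock: 71.4
eef_pos: [0.5406, 0.1958, 0.0356]
ee_rot: [0.696, 0.718, 0.0, 0.001]
ft_force: [-0.7, -6.5, 8.0]
finger_gap: 0.098
```

Request:
step_arm --commands '[{"gripper": 0,"slide": [0,0.2,0],"yaw": 0},{"gripper": 0,"slide": [0,0.2,0],"yaw": 0},{"gripper": 0,"slide": [0,0,0],"yaw": 0}]'

```text
clock: 71.7
eef_pos: [0.5423, 0.1958, 0.0355]
ee_rot: [0.696, 0.718, -0.002, -0.001]
ft_force: [-15.0, -8.0, 16.9]
finger_gap: 0.098
```

Request:
step_arm --commands '[{"gripper": 0,"slide": [0,0.1,0],"yaw": 0},{"gripper": 0,"slide": [0,0,0],"yaw": 0}]'

```text
clock: 71.9
eef_pos: [0.5423, 0.1958, 0.0355]
ee_rot: [0.696, 0.718, -0.003, -0.002]
ft_force: [-20.4, -8.0, 20.4]
finger_gap: 0.097
```

Request:
step_arm --commands '[{"gripper": 15,"slide": [0,-0.1,0],"yaw": 0},{"gripper": 40,"slide": [0,-0.1,0],"yaw": 0},{"gripper": 45,"slide": [0,-0.1,0],"yaw": 0},{"gripper": 45,"slide": [0,0,0],"yaw": 0},{"gripper": 45,"slide": [0,0,0],"yaw": 0}]'

```text
clock: 72.4
eef_pos: [0.5419, 0.1968, 0.0339]
ee_rot: [0.696, 0.718, 0.0, -0.0]
ft_force: [0.5, -0.3, 0.6]
finger_gap: 0.449
```

Request:
step_arm --commands '[{"gripper": 45,"slide": [0,0,-1.5],"yaw": 0},{"gripper": 45,"slide": [0,0,-3],"yaw": 0},{"gripper": 45,"slide": [0,0,-3],"yaw": 0},{"gripper": 45,"slide": [0,0,-3],"yaw": 0},{"gripper": 45,"slide": [0,-4,-1],"yaw": 0}]'

```text
clock: 72.9
eef_pos: [0.5053, 0.1957, 0.1537]
ee_rot: [0.696, 0.718, 0.003, 0.002]
ft_force: [0.0, 0.2, 1.0]
finger_gap: 0.456
```

Request:
step_arm --commands '[{"gripper": 45,"slide": [-3,-4,-1],"yaw": 0},{"gripper": 45,"slide": [-3,-3,0],"yaw": 0},{"gripper": 45,"slide": [-4,0,0],"yaw": 0},{"gripper": 45,"slide": [-4,0,0],"yaw": 0},{"gripper": 45,"slide": [-4,0,0],"yaw": 0}]'

```text
clock: 73.4
eef_pos: [0.4384, 0.0126, 0.1603]
ee_rot: [0.695, 0.719, 0.001, 0.001]
ft_force: [1.6, 0.0, -0.1]
finger_gap: 0.449
```

Request:
step_arm --commands '[{"gripper": 45,"slide": [0,0,0],"yaw": 0},{"gripper": 45,"slide": [0,0,0],"yaw": 0},{"gripper": 45,"slide": [0,0,0],"yaw": 0},{"gripper": 45,"slide": [0,0,0],"yaw": 0},{"gripper": 45,"slide": [0,0,0],"yaw": 0}]'

```text
clock: 73.9
eef_pos: [0.4385, 0.0148, 0.1588]
ee_rot: [0.695, 0.719, 0.0, -0.0]
ft_force: [-0.5, 0.5, 0.3]
finger_gap: 0.452
```

```bash
python3 -c "
from h import *
im,d,P=cloud('top');crop(im,80,110,560,340,1.6,'n1')
g=im.astype(int).sum(2)
for u in (219,229,239,249): print(u,g[214:226,u].tolist())
print(onplane('top',[(234,198),(234,202.3)],0.073)[:,0])
im,d,P=cloud('scene');cv2.imwrite('pics/n2.png',im[:,:,::-1]);pl()"
```

```text
219 [448, 443, 445, 444, 448, 480, 507, 487, 431, 439, 448, 442]
229 [434, 433, 446, 439, 435, 472, 515, 482, 430, 437, 439, 443]
239 [263, 248, 247, 248, 309, 440, 509, 470, 360, 283, 234, 240]
249 [447, 463, 461, 440, 429, 485, 513, 487, 414, 404, 321, 264]
[0.59565176 0.58525234]
74.0 [0.4385 0.0145 0.1587] 91.92 0.452
```

View pics/n1.png

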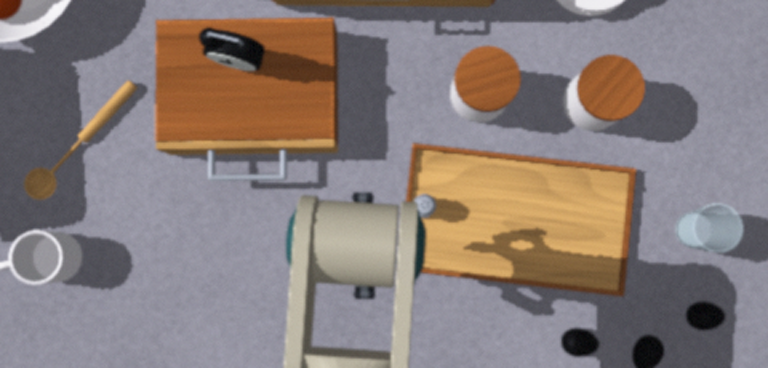

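View pics/n2.png

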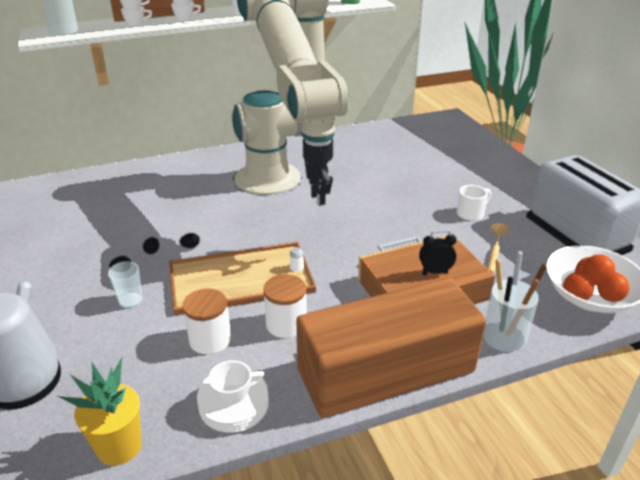

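The handle bar is at pixel row 220, exactly where it was at the start, so the drawer is home. The salt pot stands upright on the bare end of the board, at (424,205) in the crop. The board is empty of eggs and everything else is where it stood. Handing in.

```bash
python3 -c "
from h import *
env.sign_off()"
```

```text
the job is handed in; nothing more can be done
```

The job is done and handed in at about 74 s of robot time. The salt pot stands upright on the bare end of the board. All six eggs lie on their sides, each in its own dimple. The drawer is pushed home with its catch snapped in.

**Eggs:** Part-way through, the last three eggs were found moved on the board, with two of them touching. I drew one of the pair clear, holding it lightly by its ends, and then picked both up as normal. The last picture before closing showed all six lying along the dimples. Egg grips were set to 20 N, and contact forces while laying them stayed under about 10 N.

**Drawer:** There was a clear jump as the catch engaged. It then stopped at x = 0.5423 m with about 20 N of push. It was gripped at 0.5422 m before opening, and in the picture the handle is on the same pixel row as at the start.

**Last checks:** After closing, the pictures show the pot upright, no eggs on the board, everything else where it stood, and the robot touching nothing. The eggs cannot be seen inside the closed drawer, so their final lie was not checked. No check failed; camera and arm positions differed by about 2 mm at times, within the stated calibration.

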